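Reset the in-line stirrer after bottles were thrown over

TASK

The in-line stirrer was left running too fast and has thrown some of its bottles over. First stop it: press the dial down, turn it anticlockwise fully back to the dot and let it spring up. Then stand every tipped bottle upright, each centred on a station of its own with all the others standing on theirs, and restart the stirrer slowly: press the dial down, turn it clockwise to the long mark and let it spring up; leave the phone, the beaker and the red cap alone.

Things in the scene. Friction and masses are not known exactly. Their poses are not given: they have to be found in the camera images.
- stirrer: White in-line magnetic stirrer, fixed, 150 mm deep, 765 mm long. Origin on the bench under the middle of its row of six stations; y runs along the row, x across it. Grey top plate 55 mm high with a lip 6 mm high, 5 mm thick, along both long edges and the +y end (140 mm clear between the long lips). Its -y end is the dial head, 105 mm long, 70 mm high.
- station1 (a point): Stirring station, a white ring 72 mm across with a small cross at its centre, flat on the plate. Point: its centre on the plate's surface, -275 mm along the stirrer's y axis from the origin (stations are 110 mm apart). z up.
- station2 (a point): Stirring station, a white ring 72 mm across with a small cross at its centre, flat on the plate. Point: its centre on the plate's surface, -165 mm along the stirrer's y axis from the origin (stations are 110 mm apart). z up.
- station3 (a point): Stirring station, a white ring 72 mm across with a small cross at its centre, flat on the plate. Point: its centre on the plate's surface, -55 mm along the stirrer's y axis from the origin (stations are 110 mm apart). z up.
- station4 (a point): Stirring station, a white ring 72 mm across with a small cross at its centre, flat on the plate. Point: its centre on the plate's surface, 55 mm along the stirrer's y axis from the origin (stations are 110 mm apart). z up.
- station5 (a point): Stirring station, a white ring 72 mm across with a small cross at its centre, flat on the plate. Point: its centre on the plate's surface, 165 mm along the stirrer's y axis from the origin (stations are 110 mm apart). z up.
- station6 (a point): Stirring station, a white ring 72 mm across with a small cross at its centre, flat on the plate. Point: its centre on the plate's surface, 275 mm along the stirrer's y axis from the origin (stations are 110 mm apart). z up.
- bottle1: Square amber bottle, 50 x 50 mm, 100 mm tall over its round blue cap (38 mm across, the top 24 mm; the square body is the lowest 70 mm), 0.1 to 0.2 kg, half full (weight low down), closed. Origin on its axis 45 mm above its underside; z points from underside to cap. At the start tipped: lying on a flat side across the stirrer at a station, cap towards either long edge. May be absent.
- bottle2: Square amber bottle, 50 x 50 mm, 100 mm tall over its round blue cap (38 mm across, the top 24 mm; the square body is the lowest 70 mm), 0.1 to 0.2 kg, half full (weight low down), closed. Origin on its axis 45 mm above its underside; z points from underside to cap. At the start tipped: lying on a flat side across the stirrer at a station, cap towards either long edge. May be absent.
- bottle3: Square amber bottle, 50 x 50 mm, 100 mm tall over its round blue cap (38 mm across, the top 24 mm; the square body is the lowest 70 mm), 0.1 to 0.2 kg, half full (weight low down), closed. Origin on its axis 45 mm above its underside; z points from underside to cap. At the start tipped: lying on a flat side across the stirrer at a station, cap towards either long edge. May be absent.
- bottle4: Square amber bottle, 50 x 50 mm, 100 mm tall over its round blue cap (38 mm across, the top 24 mm; the square body is the lowest 70 mm), 0.1 to 0.2 kg, half full (weight low down), closed. Origin on its axis 45 mm above its underside; z points from underside to cap. At the start tipped: lying on a flat side across the stirrer at a station, cap towards either long edge. May be absent.
- bottle5: Square amber bottle, 50 x 50 mm, 100 mm tall over its round blue cap (38 mm across, the top 24 mm; the square body is the lowest 70 mm), 0.1 to 0.2 kg, half full (weight low down), closed. Origin on its axis 45 mm above its underside; z points from underside to cap. At the start tipped: lying on a flat side across the stirrer at a station, cap towards either long edge. May be absent.
- bottle6: Square amber bottle, 50 x 50 mm, 100 mm tall over its round blue cap (38 mm across, the top 24 mm; the square body is the lowest 70 mm), 0.1 to 0.2 kg, half full (weight low down), closed. Origin on its axis 45 mm above its underside; z points from underside to cap. Standing on a station at the start.
- dial_grip (a point): Point on the dial's upright axis, 3 mm below its top. The dial: black ribbed round knob, 40 mm across, 26 mm high, 7 to 33 mm above the head's top when up, white pointer line; gripped by its sides from above. Round it on the head: a dot at off (on the robot's side), then marks every 30 degrees clockwise; the second (60 degrees) is long and thick. Nearest station: 105 mm away.
- dial (a joint): Angle of the dial, rad: 0 = pointer at the dot (off, a hard stop), growing clockwise seen from above, to 2.62; the long mark is at 1.047. Starts at 1.6 to 2.45. Light friction (0.04 N m) holds it where it is left. A hidden catch guards off: between 0 and about 0.65 rad the dial turns, either way, only while pressed down.
- plunger (a joint): How far the dial is pressed down, m: 0 = up, 0.006 = fully down. Sprung: about 3 N to start, 7 N fully down; the catch is free beyond 0.0045. Springs up by itself when let go, at off (below 0.05 rad) and beyond the catch (above 0.65 rad).
- phone: Bystander: black phone lying flat, 72 x 148 x 8 mm. Origin under its centre.
- beaker: Bystander: clear beaker, 72 mm across, 95 mm tall. Origin under its centre.
- red_cap: Bystander: red screw cap, 28 mm across, 20 mm tall. Origin under its centre.
There are look-alikes about, which are no part of the job. Leave any green or purple look-alike of the bottle4 alone. What is shaped like the bottle1 but green is not meant.

How it is judged (in metres and radians):
On the way, in this order (a step that is already met when the one before it is completed fails the run):
1. The dial is at off (within 0.1 rad) and up (value of joint dial below 0.1 rad and value of joint plunger below 0.002 m), for 0.2 s.
2. With the dial at off, every bottle stands upright, centred on a station (value of joint dial below 0.1 rad and angle between each of bottle1, bottle2, bottle3, bottle4, bottle5, bottle6's own z axis and vertical below 0.1 rad and z of bottle1 in the frame of stirrer between 0.095 and 0.105 m and linear speed of each of bottle1, bottle2, bottle3, bottle4, bottle5, bottle6 below 0.03 m/s and (horizontal distance between bottle1 and station1 below 0.015 m or horizontal distance between bottle1 and station2 below 0.015 m or horizontal distance between bottle1 and station3 below 0.015 m or horizontal distance between bottle1 and station4 below 0.015 m or horizontal distance between bottle1 and station5 below 0.015 m or horizontal distance between bottle1 and station6 below 0.015 m) and z of bottle2 in the frame of stirrer between 0.095 and 0.105 m and (horizontal distance between bottle2 and station1 below 0.015 m or horizontal distance between bottle2 and station2 below 0.015 m or horizontal distance between bottle2 and station3 below 0.015 m or horizontal distance between bottle2 and station4 below 0.015 m or horizontal distance between bottle2 and station5 below 0.015 m or horizontal distance between bottle2 and station6 below 0.015 m) and z of bottle3 in the frame of stirrer between 0.095 and 0.105 m and (horizontal distance between bottle3 and station1 below 0.015 m or horizontal distance between bottle3 and station2 below 0.015 m or horizontal distance between bottle3 and station3 below 0.015 m or horizontal distance between bottle3 and station4 below 0.015 m or horizontal distance between bottle3 and station5 below 0.015 m or horizontal distance between bottle3 and station6 below 0.015 m) and z of bottle4 in the frame of stirrer between 0.095 and 0.105 m and (horizontal distance between bottle4 and station1 below 0.015 m or horizontal distance between bottle4 and station2 below 0.015 m or horizontal distance between bottle4 and station3 below 0.015 m or horizontal distance between bottle4 and station4 below 0.015 m or horizontal distance between bottle4 and station5 below 0.015 m or horizontal distance between bottle4 and station6 below 0.015 m) and z of bottle5 in the frame of stirrer between 0.095 and 0.105 m and (horizontal distance between bottle5 and station1 below 0.015 m or horizontal distance between bottle5 and station2 below 0.015 m or horizontal distance between bottle5 and station3 below 0.015 m or horizontal distance between bottle5 and station4 below 0.015 m or horizontal distance between bottle5 and station5 below 0.015 m or horizontal distance between bottle5 and station6 below 0.015 m) and z of bottle6 in the frame of stirrer between 0.095 and 0.105 m and (horizontal distance between bottle6 and station1 below 0.015 m or horizontal distance between bottle6 and station2 below 0.015 m or horizontal distance between bottle6 and station3 below 0.015 m or horizontal distance between bottle6 and station4 below 0.015 m or horizontal distance between bottle6 and station5 below 0.015 m or horizontal distance between bottle6 and station6 below 0.015 m)), for 0.3 s.
3. The dial is at the long mark (within 0.13 rad) and up (value of joint dial between 0.917 and 1.177 rad and value of joint plunger below 0.002 m), for 0.2 s.
At the end, for the whole second after the job is handed in: Every bottle stands upright (within 0.1 rad), at rest on the plate, its axis within 15 mm of the centre of a station; the dial is within 0.13 rad of the long mark (1.047 rad) and up (pressed less than 2 mm); the beaker stands (all of step 3 and angle between each of bottle1, bottle2, bottle3, bottle4, bottle5, bottle6, beaker's own z axis and vertical below 0.1 rad and z of bottle1 in the frame of stirrer between 0.095 and 0.105 m and linear speed of each of bottle1, bottle2, bottle3, bottle4, bottle5, bottle6 below 0.03 m/s and (horizontal distance between bottle1 and station1 below 0.015 m or horizontal distance between bottle1 and station2 below 0.015 m or horizontal distance between bottle1 and station3 below 0.015 m or horizontal distance between bottle1 and station4 below 0.015 m or horizontal distance between bottle1 and station5 below 0.015 m or horizontal distance between bottle1 and station6 below 0.015 m) and z of bottle2 in the frame of stirrer between 0.095 and 0.105 m and (horizontal distance between bottle2 and station1 below 0.015 m or horizontal distance between bottle2 and station2 below 0.015 m or horizontal distance between bottle2 and station3 below 0.015 m or horizontal distance between bottle2 and station4 below 0.015 m or horizontal distance between bottle2 and station5 below 0.015 m or horizontal distance between bottle2 and station6 below 0.015 m) and z of bottle3 in the frame of stirrer between 0.095 and 0.105 m and (horizontal distance between bottle3 and station1 below 0.015 m or horizontal distance between bottle3 and station2 below 0.015 m or horizontal distance between bottle3 and station3 below 0.015 m or horizontal distance between bottle3 and station4 below 0.015 m or horizontal distance between bottle3 and station5 below 0.015 m or horizontal distance between bottle3 and station6 below 0.015 m) and z of bottle4 in the frame of stirrer between 0.095 and 0.105 m and (horizontal distance between bottle4 and station1 below 0.015 m or horizontal distance between bottle4 and station2 below 0.015 m or horizontal distance between bottle4 and station3 below 0.015 m or horizontal distance between bottle4 and station4 below 0.015 m or horizontal distance between bottle4 and station5 below 0.015 m or horizontal distance between bottle4 and station6 below 0.015 m) and z of bottle5 in the frame of stirrer between 0.095 and 0.105 m and (horizontal distance between bottle5 and station1 below 0.015 m or horizontal distance between bottle5 and station2 below 0.015 m or horizontal distance between bottle5 and station3 below 0.015 m or horizontal distance between bottle5 and station4 below 0.015 m or horizontal distance between bottle5 and station5 below 0.015 m or horizontal distance between bottle5 and station6 below 0.015 m) and z of bottle6 in the frame of stirrer between 0.095 and 0.105 m and (horizontal distance between bottle6 and station1 below 0.015 m or horizontal distance between bottle6 and station2 below 0.015 m or horizontal distance between bottle6 and station3 below 0.015 m or horizontal distance between bottle6 and station4 below 0.015 m or horizontal distance between bottle6 and station5 below 0.015 m or horizontal distance between bottle6 and station6 below 0.015 m)); the robot touches nothing.
It fails at once if The phone is moved more than 30 mm (distance of phone from where it was at the start of the episode above 0.03 m).
It fails at once if The beaker is moved more than 30 mm (distance of beaker from where it was at the start of the episode above 0.03 m).
It fails at once if The red cap is moved more than 30 mm (distance of red_cap from where it was at the start of the episode above 0.03 m).
Of bottle1, bottle2, bottle3, bottle4, bottle5 only 3 to 5 are there at a start; the rules pass over those that are not, and their reading is None.
At some moment in a run one of bottle1, bottle2, bottle3, bottle4, bottle5 may be knocked a few centimetres aside while the robot is not near it.
Once in a run the grip may slacken for a moment while it holds something.
It also fails if it takes over 210 s, if anything falls off the work surface, if the arm or the gripper's body presses on something with over 40 N, if the wrist force passes 120 N, or if a joint passes its speed limit or range.

ROBOT

A 6-joint arm with a two-finger parallel gripper is mounted at the origin on the work surface. World frame = base frame: x ahead of the robot, y to its left, z up, the work surface at z = 0. Lengths are in mm, angles in rad, forces in N, time in s.
With the tool pointing down it reaches from about 325 to 900 mm from the base axis. Payload 3.5 kg.
Tool frame: the origin (TCP) lies midway between the tips of the shut fingers; the grasp point (between the pads) lies 19 mm behind it; y points along the fingers, x is the direction in which the jaws open and shut, and the axes are right-handed (so a half turn about y gives the same grasp; the last joint's range is limited). The gripper opens to 85 mm and grips with 20 to 120 N. Pads are 22 mm wide; open, the fingers measure 114 mm over their backs; the gripper's body (76 mm by 85 mm) begins 54 mm behind the grasp point. The pads swing forward as they close: fully open they stand 13 mm farther back than shut.
Start: joints at [-1.279, 0.276, -0.026, 1.268, 0, 1.467], TCP at [240.378, -576.923, 231.313] pointing down, gripper open.
Joint ranges: [-3.12, 3.12], [-0.85, 1.88], [-1.08, 1.24], [-1.95, 2.15], [-1.57, 1.53], [-3.14, 3.14]. Speed limits (rad/s): [2.57, 2.57, 3.14, 3.14, 3.14, 3.14].

INTERFACE

Orientations are given as a 3x3 rotation matrix whose columns are the frame's x, y, z axes.
In Python, from plant import arm, camera gives the robot as it stands.
- The arm moves only by the shell command python3 -m creep 'ROWS' [FORCE]. ROWS is JSON, a list of rows, each an object of numbers: "tx", "ty", "tz": the shift along the tool's x, y, z as a fraction of full scale; "wx", "wy", "wz": the turn, a rotation vector about the tool's x, y, z as a fraction of full scale; "grip": the gripper command: -1 is fully open, 1 is shut, values between are in proportion. A call has 1 to 20 rows; each row is the pose to reach, as a shift and turn from the pose commanded when the call began, along the tool's axes at that moment, turning the shorter way round; what a row does not reach only later rows make up. Full scale, the value 1, is 10 cm for a shift and 2 pi rad for a turn. A row lasts 1/8 s, in which the tool goes at most 62.5 mm and 10.7 degrees, less where a joint would pass 70% of its speed; a pose out of reach is approached as far as the arm can. A call with a number of a shift or a turn outside -1 to 1 is refused whole. A call with a gripper value outside its range is refused whole. The fingers move at their own pace and stop on an object; FORCE is the grip in N (left out, the last holds). Time passes only in rows, so rows that repeat a pose let the fingers close. It gives the time, the measured TCP pose, the force and the opening at its end, in the units of the state.
- arm.read_state(): the state, without advancing time (a new reading comes with each control period).
- camera(name): name is "scene" or "top" or "wrist"; returns a dict with "pixels" (420x560x3 uint8, red, green, blue), "depth" (420x560 float32, mm along the optical axis (not along the pixel's ray), 0 where there is no reading), "fx", "fy", "cx", "cy" (pixels), "k1" (the pictures are not rectified: a ray, as slopes to the right and down, at radius r is drawn at 1 + k1 r^2 times it, then the intrinsics apply), "extrinsics" (4x4, takes a point from camera to world coordinates); the wrist camera has in their place "mount" (4x4, takes a point from camera to tool coordinates, whose origin is the TCP and whose axes are the tool frame's). Camera axes: x right, y down, z forward; pixel columns grow to the right and rows downward; lengths in mm; the calibration is good to about 2 mm. A picture is of the moment at which its call begins: read the wrist's pose just before it.
- arm.close_job(): hands the job in, once; it reports no verdict.
The state is a dict: "clock": time; "joint_positions": joint angles; "qd": joint speeds; "joint_torque": joint torques, N m; "tool_pos": TCP position; "tcp_rot": TCP orientation; "contact_force": force on the tool from outside, world axes, zero at the start; "torque": the same for the moment, N m; "opening": opening from 0.0 (shut) to 1.0 (fully open).
Only numpy, scipy, OpenCV 4.12 (cv2) and the standard library are available. Lean on these libraries where they do the work, as an engineer would, in place of code of your own. Each camera call takes 0.05 s, during which the arm holds its last target.

## Working session

There is one attempt and no reset: what is moved stays moved. The work goes in short steps, Python scripts to look and compute and a shell command to move; the robot and the scene stay as the last step left them, time stands still between calls to the robot, and variables do not carry over. Pictures are saved under pics/ and viewed, and the job is handed in when it is done.

```bash
ls; mkdir -p pics; python3 - <<'E'
from plant import arm,camera
import cv2
s=arm.read_state();print(s)
for n in("scene","top","wrist"):
    c=camera(n);cv2.imwrite(f"pics/{n}0.png",c["pixels"][:,:,::-1]);print(n,{k:v for k,v in c.items() if k not in("pixels","depth")})
E
```

```text
pics
{'clock': 0.0, 'joint_positions': array([-1.27941095e+00,  2.77167120e-01, -2.78760271e-02,  1.26796955e+00,
       -9.15403581e-07,  1.46737914e+00]), 'qd': array([-0.00013493,  0.00062778,  0.00147858, -0.00199807,  0.00151864,
        0.00144074]), 'joint_torque': array([-5.17798835e-04, -4.45507336e+01,  2.95200688e+01,  1.64587959e-02,
       -1.51249683e-04,  1.26015183e-05]), 'tool_pos': array([ 240.15173701, -576.19444626,  230.14077331]), 'tcp_rot': array([[ 3.84625250e-01, -6.37594354e-04,  9.23072592e-01],
       [-9.23070180e-01,  2.12267967e-03,  3.84625711e-01],
       [-2.20462261e-03, -9.99997544e-01,  2.27891864e-04]]), 'contact_force': array([0.50848078, 0.05237284, 0.07004831]), 'torque': array([ 0.02081311, -0.0074007 ,  0.04848828]), 'opening': 0.9982706546994851}
scene {'fx': 462.4279273440255, 'fy': 462.4279273440255, 'cx': 277.99677686264266, 'cy': 215.06028107357648, 'k1': -0.08945190784628508, 'extrinsics': array([[-8.02496533e-01,  5.03338251e-01, -3.20390261e-01,
         9.28004427e+02],
       [ 5.96612672e-01,  6.83463368e-01, -4.20631840e-01,
    
[... 470 characters left out ...]
9.65496757e-03,
         1.06411931e+02],
       [ 1.01135836e-02, -1.13567719e-01, -9.93478781e-01,
         1.20464297e+03],
       [ 0.00000000e+00,  0.00000000e+00,  0.00000000e+00,
         1.00000000e+00]])}
wrist {'fx': 317.6804098494623, 'fy': 317.6804098494623, 'cx': 271.34554065997827, 'cy': 210.9167023174801, 'k1': 0.014290147790066132, 'mount': array([[ 9.99999810e-01,  4.94738982e-04,  3.69022316e-04,
         9.41869776e-01],
       [-2.28228580e-04, -2.59108374e-01,  9.65848227e-01,
        -1.41934957e+02],
       [ 5.73459542e-04, -9.65848128e-01, -2.59108212e-01,
         6.54020879e+01],
       [ 0.00000000e+00,  0.00000000e+00,  0.00000000e+00,
         1.00000000e+00]])}
```

View pics/top0.png

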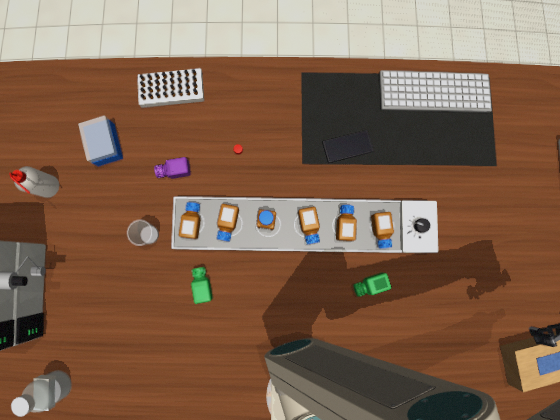

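View pics/scene0.png

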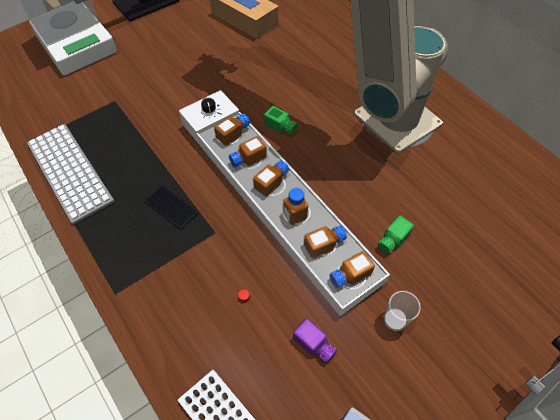

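View pics/wrist0.png

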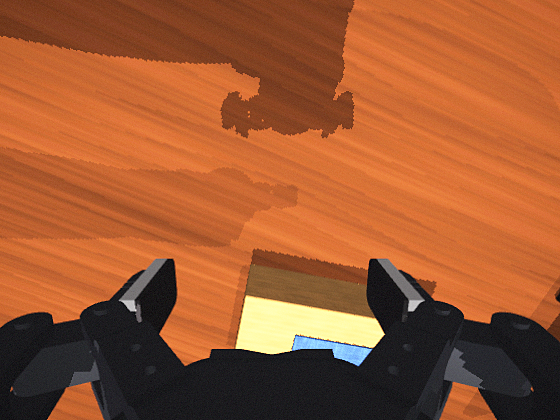

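```bash
cat > h.py <<'E'
import numpy as np,cv2
from plant import arm,camera
from scipy.spatial.transform import Rotation as R
def ray(c,u,v):
    x=(u-c["cx"])/c["fx"];y=(v-c["cy"])/c["fy"];rd=np.hypot(x,y);r=rd
    for _ in range(20): r=rd/(1+c["k1"]*r*r)
    s=r/rd if rd>0 else 1
    return np.array([x*s,y*s,1.])
def ext(c,s=None):
    if "extrinsics" in c: return c["extrinsics"]
    T=np.eye(4);T[:3,:3]=s["tcp_rot"];T[:3,3]=s["tool_pos"];return T@c["mount"]
def onz(c,u,v,z,s=None):
    E=ext(c,s);d=E[:3,:3]@ray(c,u,v);o=E[:3,3];return o+d*(z-o[2])/d[2]
def bydepth(c,u,v,s=None):
    E=ext(c,s);return (E@np.r_[ray(c,u,v)*c["depth"][int(round(v)),int(round(u))],1])[:3]
def proj(c,P,s=None):
    p=np.linalg.inv(ext(c,s))@np.r_[P,1];x,y=p[:2]/p[2];k=1+c["k1"]*(x*x+y*y)
    return c["fx"]*x*k+c["cx"],c["fy"]*y*k+c["cy"]
def save(c,name,box=None,k=1):
    im=c["pixels"][:,:,::-1]
    if box: im=im[box[1]:box[3],box[0]:box[2]]
    if k!=1: im=cv2.resize(im,None,fx=k,fy=k,interpolation=cv2.INTER_CUBIC)
    assert not __import__("os").path.exists(name); cv2.imwrite(name,im)
E
python3 - <<'E'
from h import *
t=camera("top")
save(t,"pics/top1.png",(165,185,445,265),2.85)
save(t,"pics/dial1.png",(395,195,445,255),10)
c=camera("scene");save(c,"pics/scdial.png",(170,80,260,140),8)
for n,u,v in[("top corners",172,197),]: pass
E
```

```text
(no output)
```

View pics/top1.png

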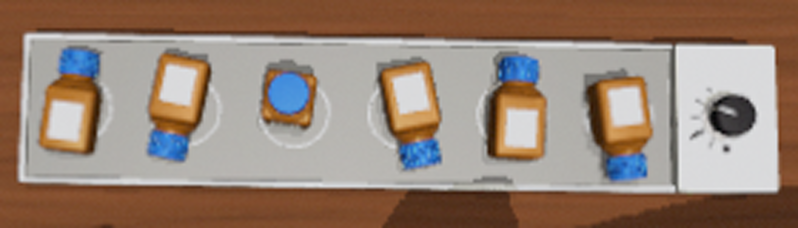

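View pics/dial1.png

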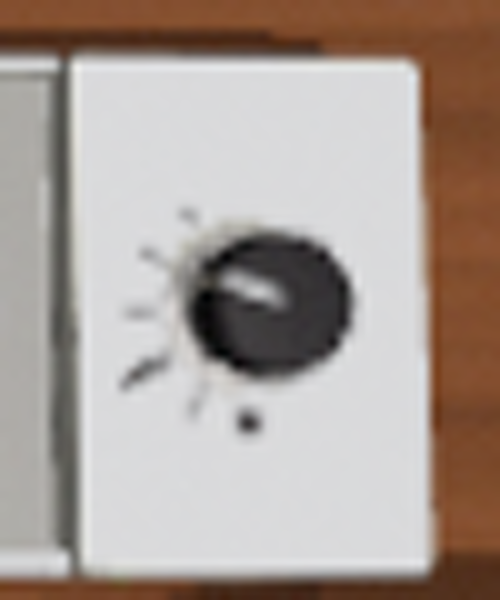

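View pics/scdial.png

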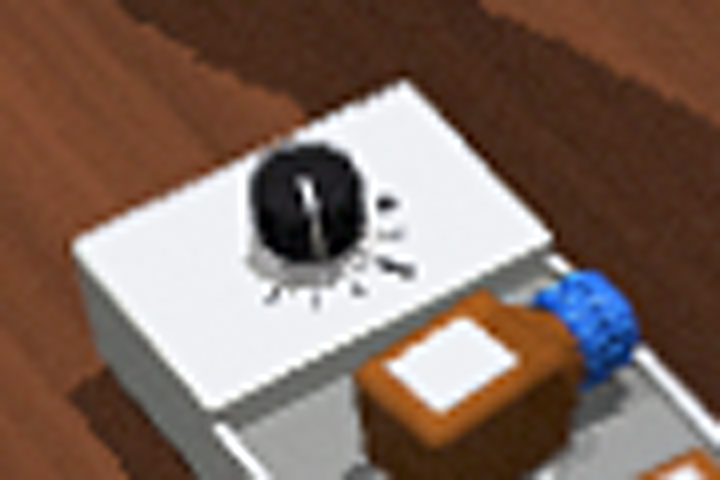

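```bash
python3 - <<'E'
from h import *
t=camera("top")
f=lambda x,y:((x+.5)/10-.5+395,(y+.5)/10-.5+195)
g=lambda x,y:((x+.5)/2.85-.5+165,(y+.5)/2.85-.5+185)
for n,p,z in[("hA",f(72,58),70),("hB",f(420,60),70),("hC",f(434,577),70),("hD",f(80,577),70),("lipA",g(24,34),61),("lipB",g(18,182),61),("dot",f(248,420),70),("knob",f(275,303),103),("knobtopptr",f(222,278),103)]:
    print(n,np.round(p,1),onz(t,*p,z).round(1),bydepth(t,*p).round(1))
# plate normal/depth map: points
C=[]
bot={'b1':[(592,85),(645,82),(658,150),(607,160)],}
cr={'s1':(625,105,'label'),'s2':(521,127,''),'s3':(411,93,''),'s5':(180,86,''),'s6':(69,125,''),'capst':(289,92,'')}
for k,(x,y,_) in cr.items(): print(k,bydepth(t,*g(x,y)).round(1))
E
```

```text
hA [401.8 200.4] [ 566.  -274.7   70. ] [ 576.  -297.7    1.6]
hB [436.6 200.6] [ 566.1 -378.3   70. ] [ 576.7 -409.    -2.1]
hC [438.  252.2] [ 416.4 -376.3   70. ] [ 417.4 -407.3   -2.8]
hD [402.6 252.2] [ 416.7 -272.3   70. ] [ 417.7 -296.    -0.9]
lipA [173.1 196.6] [574.9 386.   61. ] [ 5.842e+02  4.009e+02 -2.000e-01]
lipB [171.  248.5] [425.3 387.4  61. ] [426.7 402.8  -1.6]
dot [419.4 236.6] [ 461.4 -322.9   70. ] [ 461.4 -322.9   70. ]
knob [422.  224.8] [ 492.4 -319.3  103. ] [ 492.  -317.5  107.7]
knobtopptr [416.8 222.4] [ 499.3 -304.4  103. ] [ 499.5 -305.1  101.2]
s1 [ 501.4 -211.2  103. ]
s2 [ 479.2 -107.3  109. ]
s3 [512.3  -1.8 102.5]
s5 [518.3 222.3 101.4]
s6 [479.5 328.6 105.2]
capst [507.4 116.1 154.9]
```

```bash
cat >> h.py <<'E'
def go(P,Rt=None,s=None):
    """shift/turn in row units from present pose to TCP P (and rotation Rt)"""
    s=s or arm.read_state();Rc=s["tcp_rot"]
    d=Rc.T@(np.array(P)-s["tool_pos"])/100
    print("t",d.round(3),end=" ")
    if Rt is not None:
        rv=R.from_matrix(Rc.T@Rt).as_rotvec();print("w",(rv/2/np.pi).round(4),"deg",np.degrees(np.linalg.norm(rv)).round(1),end="")
    print()
E
python3 - <<'E'
from h import *
go((492,-323,200))
E
```

```text
t [-1.373  0.311  3.299]
```

```bash

python3 -m creep '[{"tx":-0.2,"tz":0.5,"grip":-1},{"tx":-0.4,"ty":0.1,"tz":1,"grip":-1}]' 40
python3 -m creep '[{"tx":-0.2,"tz":0.5,"grip":-1},{"tx":-0.4,"ty":0.1,"tz":1,"grip":-1}]'
python3 -m creep '[{"tx":-0.2,"tz":0.5,"grip":-1},{"tx":-0.57,"ty":0.1,"tz":1,"grip":-1},{"tx":-0.57,"ty":0.1,"tz":1,"grip":-1},{"tx":-0.57,"ty":0.1,"tz":1,"grip":-1}]'
python3 - <<'E'
from h import *
s=arm.read_state();print(s['joint_positions'],s['contact_force']);c=camera("wrist");save(c,"pics/w1.png")
np.set_printoptions(suppress=True)
print(proj(c,(491.9,-322.8,103),s)); go((492,-323,150))
E
```

```text
[-1.27938823e+00  2.76655787e-01 -2.69038228e-02  1.26800478e+00
  2.97772619e-05  1.46737400e+00] [-0.1222468   0.32484771 -0.37121176]
(np.float64(31.669297462724984), np.float64(-353.04950771625244))
t [-1.374  0.811  3.299] $[0]: bad value
$[0]: bad value
$[0]: bad value
```

View pics/w1.png

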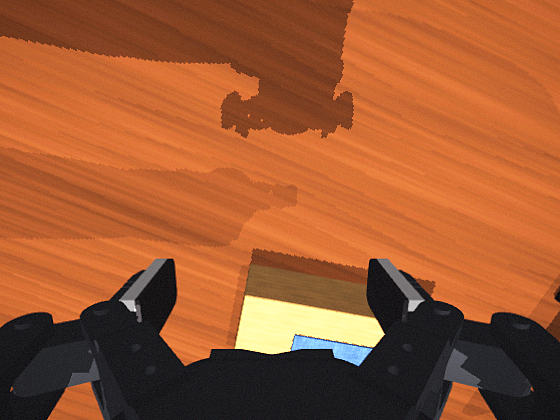

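Every key may be required in a row.

```bash

python3 -m creep '[{"tx":-0.2,"ty":0,"tz":0.5,"wx":0,"wy":0,"wz":0,"grip":-1},{"tx":-0.4,"ty":0.1,"tz":1,"wx":0,"wy":0,"wz":0,"grip":-1}]' 40
python3 -m creep '[{"tx":-0.2,"ty":0,"tz":0.5,"wx":0,"wy":0,"wz":0,"grip":-1},{"tx":-0.4,"ty":0.1,"tz":1,"wx":0,"wy":0,"wz":0,"grip":-1}]'
python3 -m creep '[{"tx":-0.2,"ty":0,"tz":0.5,"wx":0,"wy":0,"wz":0,"grip":-1},{"tx":-0.57,"ty":0.1,"tz":1,"wx":0,"wy":0,"wz":0,"grip":-1},{"tx":-0.57,"ty":0.1,"tz":1,"wx":0,"wy":0,"wz":0,"grip":-1},{"tx":-0.57,"ty":0.1,"tz":1,"wx":0,"wy":0,"wz":0,"grip":-1}]'
python3 - <<'E'
from h import *
s=arm.read_state();print(s['joint_positions'],s['contact_force']);c=camera("wrist");save(c,"pics/w2.png")
np.set_printoptions(suppress=True)
print(proj(c,(491.9,-322.8,103),s)); go((492,-323,150))
E
```

```text
clock: 0.6
tool_pos: [318.1, -501.9, 222.1]
tcp_rot: [[0.383, 0.001, 0.924], [-0.924, -0.002, 0.383], [0.002, -1.0, 0.0]]
contact_force: [1.3, -0.4, 0.1]
opening: 0.999
clock: 0.85
tool_pos: [395.7, -425.5, 212.1]
tcp_rot: [[0.384, 0.001, 0.923], [-0.923, -0.002, 0.384], [0.002, -1.0, 0.001]]
contact_force: [-0.4, -0.5, -0.3]
opening: 0.999
clock: 1.35
tool_pos: [464.7, -335.2, 201.4]
tcp_rot: [[0.385, -0.0, 0.923], [-0.923, -0.001, 0.385], [0.001, -1.0, -0.0]]
contact_force: [-0.2, -0.5, -0.7]
opening: 1.0
[-7.37399513e-01  2.02114345e-01 -1.85589754e-01  1.18275928e+00
 -6.14030900e-04  2.00862964e+00] [-0.15139967 -0.47571524 -0.73746879]
(np.float64(268.69983207238766), np.float64(174.02691031653916))
t [-0.014  0.516  0.304]
```

View pics/w2.png

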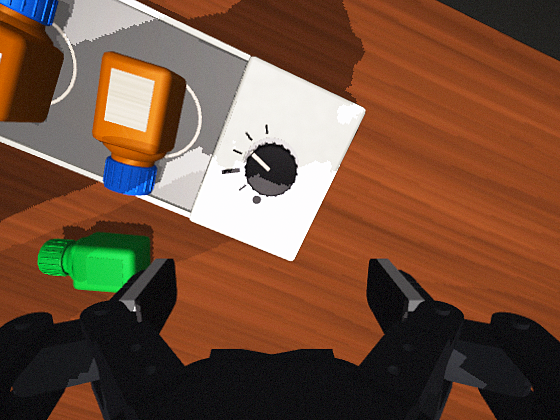

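```bash
python3 - <<'E'
from h import *
s=arm.read_state();c=camera("wrist");save(c,"pics/w2c.png",(200,100,340,240),4)
print(s['joint_positions'])
E
```

```text
[-7.38718094e-01  2.02095823e-01 -1.85184927e-01  1.18278150e+00
 -5.20653585e-04  2.00868018e+00]
```

View pics/w2c.png

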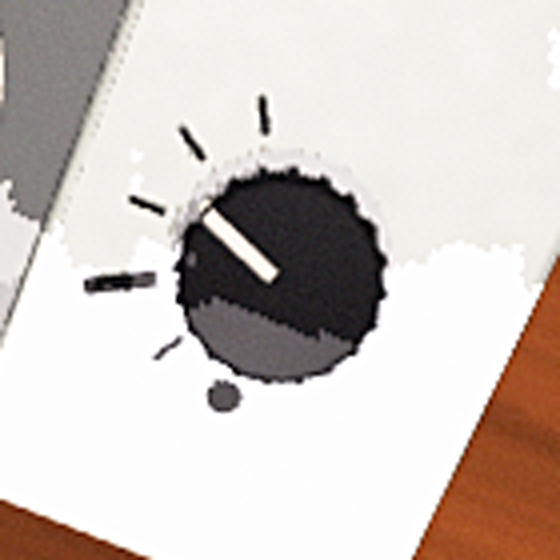

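```bash
python3 - <<'E'
from h import *
s=arm.read_state();c=camera("wrist")
f=lambda x,y:((x+.5)/4-.5+200,(y+.5)/4-.5+100)
K=onz(c,*f(283,276),103,s);print("knob",K)
for n,p,z in[("dot",(224,397),70),("60",(120,283),70),("90",(147,206),70),("120",(192,142),70),("150",(264,115),70),("ptr",(205,212),103),("ptrin",(275,278),103)]:
    q=onz(c,*f(*p),z,s);d=q-K;print(n,q.round(1),np.hypot(*d[:2]).round(1),np.degrees(np.arctan2(-d[1],-d[0])).round(1))
q=onz(c,*f(205,212),103,s)-onz(c,*f(275,278),103,s);print(np.degrees(np.arctan2(-q[1],-q[0])))
E
```

```text
knob [ 495.81623689 -323.61911754  103.        ]
dot [ 462.2 -323.4   70. ] 33.6 -0.4
60 [ 476.9 -293.4   70. ] 35.7 -58.0
90 [ 494.4 -292.9   70. ] 30.7 -87.4
120 [ 510.4 -296.9   70. ] 30.4 -118.6
150 [ 521.2 -308.7   70. ] 29.4 -149.6
ptr [ 501.3 -305.6  103. ] 18.8 -106.8
ptrin [ 494.9 -322.4  103. ] 1.6 -53.4
-110.80037646841139
```

```bash
python3 - <<'E'
from h import *
go((494,-323.3,82))
E
```

```text
t [-0.009  1.197  0.326]
```

```bash

python3 -m creep '[{"tx":-0.01,"ty":0.3,"tz":0.33,"wx":0,"wy":0,"wz":0,"grip":-1},{"tx":-0.01,"ty":0.6,"tz":0.33,"wx":0,"wy":0,"wz":0,"grip":-1},{"tx":-0.01,"ty":0.9,"tz":0.33,"wx":0,"wy":0,"wz":0,"grip":-1},{"tx":-0.01,"ty":0.9,"tz":0.33,"wx":0,"wy":0,"wz":0,"grip":-1},{"tx":-0.01,"ty":0.9,"tz":0.33,"wx":0,"wy":0,"wz":0,"grip":-1}]' 40
python3 - <<'E'
from h import *
go((494,-323.3,82));s=arm.read_state();c=camera("wrist");save(c,"pics/w3.png")
E
```

```text
clock: 2.12
tool_pos: [494.9, -322.8, 112.4]
tcp_rot: [[0.383, 0.001, 0.924], [-0.924, -0.001, 0.383], [0.001, -1.0, 0.001]]
contact_force: [-0.6, 0.1, 1.0]
opening: 1.0
t [ 0.001  0.304 -0.01 ]
```

View pics/w3.png

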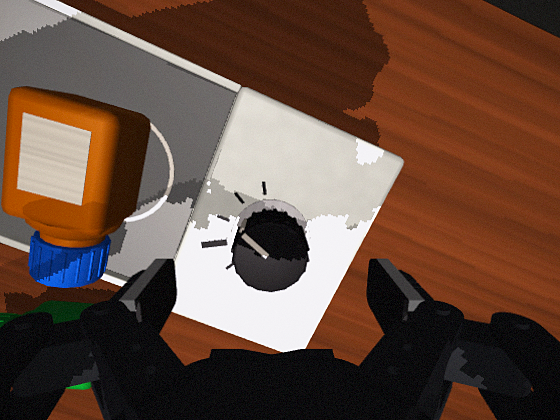

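Centred between the fingers (knob at 271,250). Descend and grip.

```bash

python3 -m creep '[{"tx":0,"ty":0.15,"tz":-0.01,"wx":0,"wy":0,"wz":0,"grip":-1},{"tx":0,"ty":0.30,"tz":-0.01,"wx":0,"wy":0,"wz":0,"grip":-1},{"tx":0,"ty":0.30,"tz":-0.01,"wx":0,"wy":0,"wz":0,"grip":-0.2},{"tx":0,"ty":0.30,"tz":-0.01,"wx":0,"wy":0,"wz":0,"grip":0.3},{"tx":0,"ty":0.30,"tz":-0.01,"wx":0,"wy":0,"wz":0,"grip":1},{"tx":0,"ty":0.30,"tz":-0.01,"wx":0,"wy":0,"wz":0,"grip":1},{"tx":0,"ty":0.30,"tz":-0.01,"wx":0,"wy":0,"wz":0,"grip":1},{"tx":0,"ty":0.30,"tz":-0.01,"wx":0,"wy":0,"wz":0,"grip":1}]' 40
python3 - <<'E'
from h import *
print(arm.read_state());c=camera("scene");save(c,"pics/s3.png",(150,60,290,160),5)
E
```

```text
clock: 3.18
tool_pos: [494.2, -322.2, 81.8]
tcp_rot: [[0.385, 0.001, 0.923], [-0.923, -0.001, 0.385], [0.001, -1.0, 0.0]]
contact_force: [0.1, -0.5, 1.9]
opening: 0.452
{'clock': 3.175, 'joint_positions': array([-6.87311425e-01,  3.31614096e-01, -2.87831994e-01,  9.50146517e-01,
       -1.11858132e-04,  2.05945677e+00]), 'qd': array([ 0.00275803,  0.00183345, -0.00240919, -0.00111919,  0.00317206,
        0.00019778]), 'joint_torque': array([ 3.21374573e-01, -4.21415734e+01,  2.45152867e+01,  4.00048925e-02,
        1.22903427e-01,  6.21500090e-03]), 'tool_pos': array([ 494.15139777, -322.20847834,   81.83433261]), 'tcp_rot': array([[ 3.84645619e-01,  8.59450916e-04,  9.23063925e-01],
       [-9.23063651e-01, -8.50174772e-04,  3.84646297e-01],
       [ 1.11535027e-03, -9.99999269e-01,  4.66311899e-04]]), 'contact_force': array([ 0.09991661, -0.53554256,  1.90149084]), 'torque': array([-0.09703227,  0.02829605,  0.00613204]), 'opening': 0.4516688297099891}
```

View pics/s3.png

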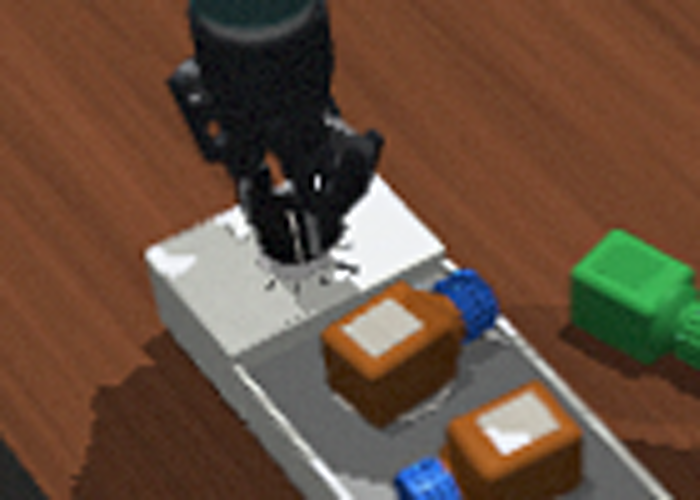

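```bash

python3 -m creep '[{"tx":0,"ty":0.04,"tz":0,"wx":0,"wy":0,"wz":0,"grip":1},{"tx":0,"ty":0.068,"tz":0,"wx":0,"wy":0,"wz":0,"grip":1},{"tx":0,"ty":0.068,"tz":0,"wx":0,"wy":0,"wz":0,"grip":1}]' 60
python3 - <<'E'
from h import *
s=arm.read_state();print(s['contact_force'],s['tool_pos'])
E
```

```text
clock: 3.6
tool_pos: [494.2, -322.2, 75.9]
tcp_rot: [[0.385, 0.001, 0.923], [-0.923, -0.001, 0.385], [0.001, -1.0, 0.0]]
contact_force: [-2.1, 1.4, 10.2]
opening: 0.451
[-2.08850863  1.38405438 10.20709242] [ 494.18322553 -322.23182233   75.92488273]
```

```bash

python3 -m creep '[{"tx":0,"ty":0,"tz":0,"wx":0,"wy":-0.028,"wz":0,"grip":1},{"tx":0,"ty":0,"tz":0,"wx":0,"wy":-0.056,"wz":0,"grip":1},{"tx":0,"ty":0,"tz":0,"wx":0,"wy":-0.084,"wz":0,"grip":1},{"tx":0,"ty":0,"tz":0,"wx":0,"wy":-0.112,"wz":0,"grip":1},{"tx":0,"ty":0,"tz":0,"wx":0,"wy":-0.14,"wz":0,"grip":1},{"tx":0,"ty":0,"tz":0,"wx":0,"wy":-0.168,"wz":0,"grip":1},{"tx":0,"ty":0,"tz":0,"wx":0,"wy":-0.196,"wz":0,"grip":1},{"tx":0,"ty":0,"tz":0,"wx":0,"wy":-0.224,"wz":0,"grip":1},{"tx":0,"ty":0,"tz":0,"wx":0,"wy":-0.252,"wz":0,"grip":1},{"tx":0,"ty":0,"tz":0,"wx":0,"wy":-0.275,"wz":0,"grip":1}]'
python3 - <<'E'
from h import *
s=arm.read_state();print(s['contact_force'],s['torque'],s['joint_torque'][5],s['opening'])
c=camera("scene");save(c,"pics/s4.png",(150,60,290,160),5)
E
python3 -m creep '[{"tx":0,"ty":0,"tz":0,"wx":0,"wy":-0.012,"wz":0,"grip":1},{"tx":0,"ty":0,"tz":0,"wx":0,"wy":-0.024,"wz":0,"grip":1}]'
python3 - <<'E'
from h import *
s=arm.read_state();print(s['contact_force'],s['torque'],s['joint_torque'][5],s['opening'])
E
python3 -m creep '[{"tx":0,"ty":0,"tz":0,"wx":0,"wy":-0.012,"wz":0,"grip":1},{"tx":0,"ty":0,"tz":0,"wx":0,"wy":-0.024,"wz":0,"grip":1}]'
python3 - <<'E'
from h import *
s=arm.read_state();print(s['contact_force'],s['torque'],s['joint_torque'][5],s['opening'])
E
```

```text
clock: 4.85
tool_pos: [493.9, -322.3, 75.9]
tcp_rot: [[0.849, 0.0, -0.528], [0.528, -0.001, 0.849], [-0.0, -1.0, -0.001]]
contact_force: [-3.1, 1.7, 11.6]
opening: 0.449
[-3.11202669  1.7052661  11.63450247] [ 0.14519203  0.69853558 -0.01075202] 0.6724866852164268 0.44904051039435394
clock: 5.15
tool_pos: [493.9, -322.3, 75.9]
tcp_rot: [[0.762, 0.0, -0.648], [0.648, -0.001, 0.762], [-0.001, -1.0, -0.001]]
contact_force: [-3.2, 0.6, 11.2]
opening: 0.448
[-3.22415229  0.64644853 11.21429631] [ 0.17378092  0.73381674 -0.05456672] 0.35198718309402466 0.4476823012406691
clock: 5.4
tool_pos: [493.8, -322.3, 75.9]
tcp_rot: [[0.659, 0.0, -0.752], [0.752, -0.001, 0.659], [-0.0, -1.0, -0.001]]
contact_force: [-3.0, 2.0, 11.7]
opening: 0.445
[-3.00744934  2.01986145 11.7452658 ] [ 0.27913616  0.59634702 -1.90977291] -1.5175725147128105 0.4447439365864989
```

View pics/s4.png

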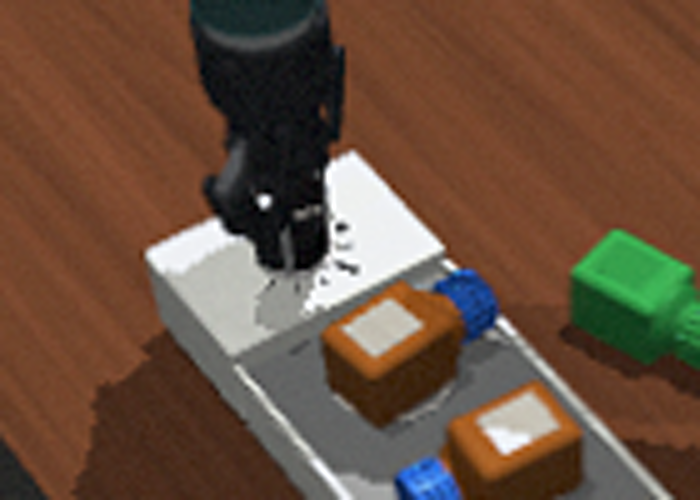

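```bash

python3 -m creep '[{"tx":0,"ty":-0.05,"tz":0,"wx":0,"wy":0,"wz":0,"grip":1},{"tx":0,"ty":-0.065,"tz":0,"wx":0,"wy":0,"wz":0,"grip":0},{"tx":0,"ty":-0.065,"tz":0,"wx":0,"wy":0,"wz":0,"grip":-1},{"tx":0,"ty":-0.065,"tz":0,"wx":0,"wy":0,"wz":0,"grip":-1},{"tx":0,"ty":-0.065,"tz":0,"wx":0,"wy":0,"wz":0,"grip":-1},{"tx":0,"ty":-0.4,"tz":0,"wx":0,"wy":0,"wz":0,"grip":-1},{"tx":0,"ty":-0.9,"tz":0,"wx":0,"wy":0,"wz":0,"grip":-1},{"tx":0,"ty":-1,"tz":0,"wx":0,"wy":0,"wz":0,"grip":-1}]'
python3 - <<'E'
from h import *
s=arm.read_state();print(s['joint_positions'])
c=camera("wrist");save(c,"pics/w5.png");save(c,"pics/w5c.png",(200,100,340,240),4)
E
```

```text
clock: 6.4
tool_pos: [496.0, -323.6, 178.5]
tcp_rot: [[0.657, 0.006, -0.754], [0.754, -0.005, 0.657], [0.0, -1.0, -0.007]]
contact_force: [-0.6, -0.7, 0.0]
opening: 1.004
[-6.87234224e-01  2.46186534e-01 -1.79918446e-01  1.13737842e+00
  5.66962338e-05  2.98578692e-02]
```

View pics/w5.png

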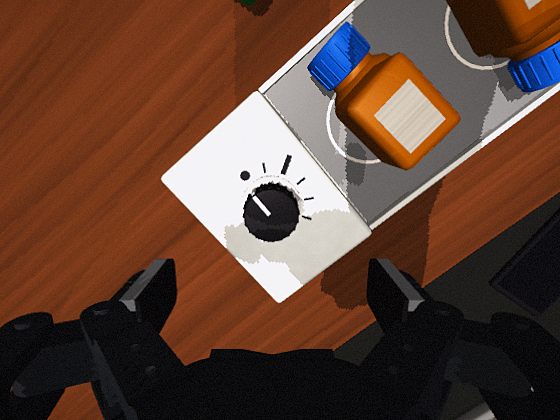

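View pics/w5c.png

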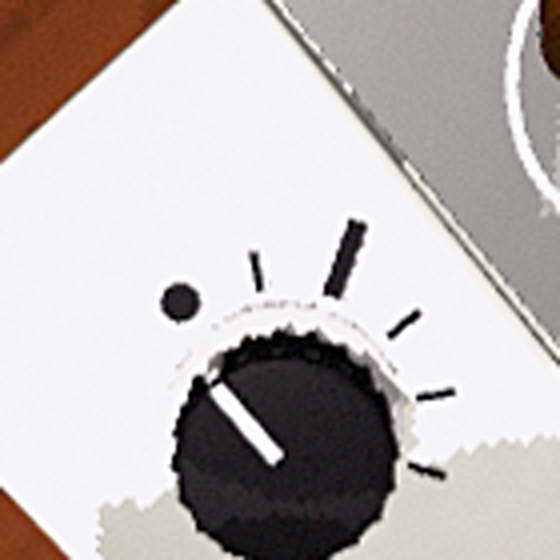

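```bash
python3 - <<'E'
from h import *
s=arm.read_state();c=camera("wrist")
f=lambda x,y:((x+.5)/4-.5+200,(y+.5)/4-.5+100)
a=onz(c,*f(213,386),103,s);b=onz(c,*f(278,460),103,s);d=onz(c,*f(180,302),70,s)
print(a,b,d,np.degrees(np.arctan2(-(a-b)[1],-(a-b)[0])))
t=camera("top");save(t,"pics/top2.png",(395,195,445,255),8);print(bydepth(c,268,210,s))
E
```

```text
[ 474.42955663 -322.42158481  103.        ] [ 491.9993703  -322.70813949  103.        ] [ 461.80455883 -322.34607098   70.        ] -0.9343820503501777
[ 489.05010197 -321.19577455  102.3261287 ]
```

View pics/top2.png

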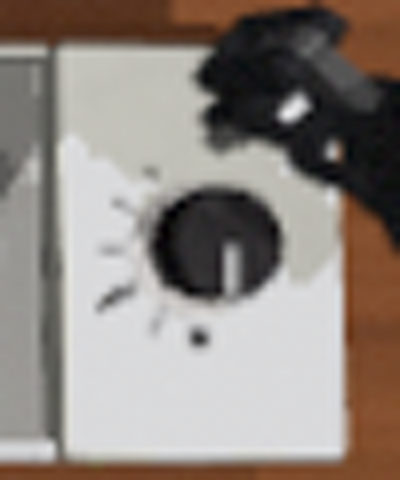

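```bash
cat >> h.py <<'E'
ORG=np.array([496.3,57.2]);YAW=-0.0118
ST=np.array([ORG+y*np.array([-np.sin(YAW),np.cos(YAW)]) for y in(-275,-165,-55,55,165,275)])
def cloud(c,s=None,st=1):
    E=ext(c,s);h,w=c["depth"].shape;v,u=np.mgrid[0:h:st,0:w:st];v=v.ravel();u=u.ravel()
    d=c["depth"][v,u];ok=d>0;u,v,d=u[ok],v[ok],d[ok]
    K=np.array([[c["fx"],0,c["cx"]],[0,c["fy"],c["cy"]],[0,0,1]])
    n=cv2.undistortPoints(np.c_[u,v].astype(np.float64)[:,None],K,np.array([c["k1"],0,0,0]))[:,0]
    P=np.c_[n*d[:,None],d,np.ones(len(d))]@E.T
    return P[:,:3],c["pixels"][v,u].astype(int)
def bottles(c,s=None):
    P,C=cloud(c,s);hsv=cv2.cvtColor(C.astype(np.uint8)[None],cv2.COLOR_RGB2HSV)[0].astype(int)
    blue=(hsv[:,0]>100)&(hsv[:,0]<125)&(hsv[:,1]>130)&(hsv[:,2]>50)
    for i,q in enumerate(ST):
        m=(abs(P[:,0]-q[0])<68)&(abs(P[:,1]-q[1])<50)
        top=P[m&~blue&(P[:,2]>98)&(P[:,2]<111)]; cap=P[m&blue&(P[:,2]>60)]
        out=[f"S{i+1}",q.round(0)]
        if len(top)>20:
            r=cv2.minAreaRect(top[:,:2].astype(np.float32));out+=["rect c",np.round(r[0],1),np.round(r[1],0),round(r[2],1),"z",np.median(top[:,2]).round(1),len(top)]
        if len(cap)>5: out+=["cap",np.median(cap,0).round(1),"zmax",np.percentile(cap[:,2],95).round(0),len(cap)]
        print(*out)
E
python3 - <<'E'
from h import *
bottles(camera("top"));s=arm.read_state();print("wrist");bottles(camera("wrist"),s);print("scene");bottles(camera("scene"))
E
```

```text
S1 [ 493. -218.] rect c [ 478.7 -213.5] [100.  48.] 6.7 z 104.0 404 cap [ 441.9 -211.9   95.1] zmax 99.0 103
S2 [ 494. -108.] rect c [ 487.3 -108.5] [51. 76.] 87.2 z 103.7 427 cap [ 537.3 -108.4   95.2] zmax 100.0 108
S3 [496.   2.] rect c [502.7  -2.5] [75. 50.] 11.4 z 103.7 422 cap [453.2 -10.6  95. ] zmax 100.0 105
S4 [497. 112.] cap [507.2 116.3 154.2] zmax 157.0 150
S5 [498. 222.] rect c [498.4 228.5] [ 50. 100.] 78.0 z 103.7 420 cap [460.2 232.5  94.6] zmax 100.0 107
S6 [500. 332.] rect c [490.9 331.4] [48. 73.] 82.2 z 103.7 395 cap [541.6 322.8  95.2] zmax 100.0 100
wrist
S1 [ 493. -218.] rect c [ 495.3 -211.9] [70. 50.] 6.7 z 104.1 8046 cap [ 443.6 -221.6   95.7] zmax 99.0 2301
S2 [ 494. -108.] rect c [ 501.3 -125.6] [44. 25.] 45.7 z 103.5 2446 cap [ 536.2 -127.2   89.4] zmax 96.0 1531
S3 [496.   2.]
S4 [497. 112.]
S5 [498. 222.]
S6 [500. 332.]
scene
S1 [ 493. -218.] rect c [ 482.7 -210.9] [101.  51.] 8.7 z 103.7 314 cap [ 444.3 -205.2   93.9] zmax 100.0 95
S2 [ 494. -108.] rect c [ 487.6 -105.9] [53. 69.] 84.8 z 103.1 338 cap [ 544.5 -101.5   91.2] zmax 99.0 139
S3 [496.   2.] rect c [511.4   2.4] [68. 51.] 7.8 z 103.0 361 cap [457.1  -4.4  93.2] zmax 99.0 102
S4 [497. 112.] rect c [525.  130.7] [31. 62.] 38.6 z 104.5 77 cap [514.5 123.1 152.6] zmax 156.0 207
S5 [498. 222.] rect c [519. 227.] [49. 69.] 80.1 z 102.9 483 cap [466.6 244.1  94.3] zmax 99.0 130
S6 [500. 332.] rect c [497.5 332.4] [51. 76.] 82.7 z 103.8 551 cap [549.  331.4  94.5] zmax 100.0 174
```

```bash
cat >> h.py <<'E'
def tool(u,lam,sx=1):
    """tool rotation: lying bottle axis u (2d, base->cap), lean lam deg (t.u=-sin lam); sx=+1: tool x towards world +y"""
    u=np.r_[np.array(u,float)/np.linalg.norm(u),0];l=np.radians(lam)
    t=-np.sin(l)*u-np.cos(l)*np.array([0,0,1.]);x=np.array([-u[1],u[0],0]);x*=sx*np.sign(x[1])
    return np.c_[x,t,np.cross(x,t)]
E
python3 - <<'E'
from h import *
Rt=tool((-.992,-.12),45);t=Rt[:,1];P=np.array((490.3,-212.5,80))+12*t
print(P,Rt.round(3));go(P-90*t,Rt);print(arm.read_state()['joint_positions'])
E
```

```text
[ 498.72387114 -211.48098333   71.51471863] [[-0.12   0.702 -0.702]
 [ 0.993  0.085 -0.085]
 [-0.    -0.707 -0.707]]
t [0.392 0.377 1.098] w [-0.118  -0.1264 -0.0521] deg 65.0
[-6.87317481e-01  2.50595059e-01 -1.87587607e-01  1.13624252e+00
  1.19721757e-05  2.99972158e-02]
```

```bash

python3 -m creep '[{"tx":0.06,"ty":0.05,"tz":0.16,"wx":-0.017,"wy":-0.018,"wz":-0.0075,"grip":-1},{"tx":0.12,"ty":0.1,"tz":0.32,"wx":-0.034,"wy":-0.036,"wz":-0.015,"grip":-1},{"tx":0.17,"ty":0.16,"tz":0.48,"wx":-0.051,"wy":-0.054,"wz":-0.0223,"grip":-1},{"tx":0.22,"ty":0.21,"tz":0.64,"wx":-0.068,"wy":-0.0722,"wz":-0.03,"grip":-1},{"tx":0.28,"ty":0.27,"tz":0.8,"wx":-0.085,"wy":-0.09,"wz":-0.0373,"grip":-1},{"tx":0.33,"ty":0.32,"tz":0.9,"wx":-0.102,"wy":-0.108,"wz":-0.045,"grip":-1},{"tx":0.39,"ty":0.38,"tz":1,"wx":-0.118,"wy":-0.1264,"wz":-0.0521,"grip":-1},{"tx":0.39,"ty":0.38,"tz":1,"wx":-0.118,"wy":-0.1264,"wz":-0.0521,"grip":-1},{"tx":0.39,"ty":0.38,"tz":1,"wx":-0.118,"wy":-0.1264,"wz":-0.0521,"grip":-1}]'
python3 - <<'E'
from h import *
Rt=tool((-.992,-.12),45);t=Rt[:,1];P=np.array((490.3,-212.5,80))+12*t
go(P,Rt);s=arm.read_state();print(s['joint_positions']);c=camera("wrist");save(c,"pics/w6.png");save(camera("scene"),"pics/s6.png")
bottles(c,s)
E
```

```text
clock: 7.82
tool_pos: [444.3, -227.3, 136.5]
tcp_rot: [[-0.119, 0.703, -0.701], [0.993, 0.083, -0.085], [-0.002, -0.706, -0.708]]
contact_force: [0.0, 0.1, 0.2]
opening: 0.996
t [0.094 0.855 0.065] w [ 0.0002  0.0001 -0.0004] deg 0.2
[-0.99635843 -0.09861623 -0.89315958  0.35932603  0.68824689 -0.96479416]
S1 [ 493. -218.] rect c [ 493.4 -212.1] [65. 50.] 5.9 z 103.7 3162 cap [ 432.4 -219.2   86.8] zmax 98.0 4214
S2 [ 494. -108.] rect c [ 494.8 -110.6] [50. 89.] 85.2 z 104.1 3580 cap [ 533.  -128.2   85.2] zmax 98.0 481
S3 [496.   2.] rect c [508.1  -8. ] [64. 44.] 16.1 z 103.8 1528 cap [465.1 -28.9  76.7] zmax 86.0 311
S4 [497. 112.]
S5 [498. 222.]
S6 [500. 332.]
```

View pics/w6.png

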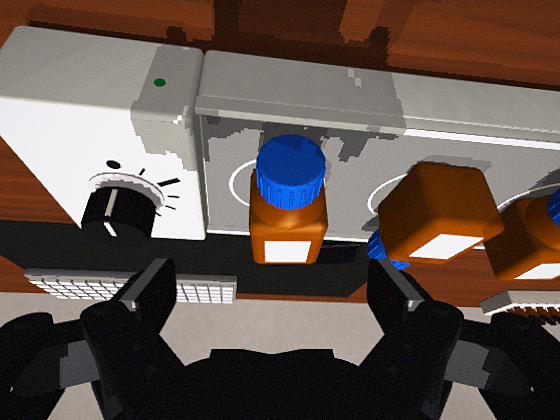

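View pics/s6.png

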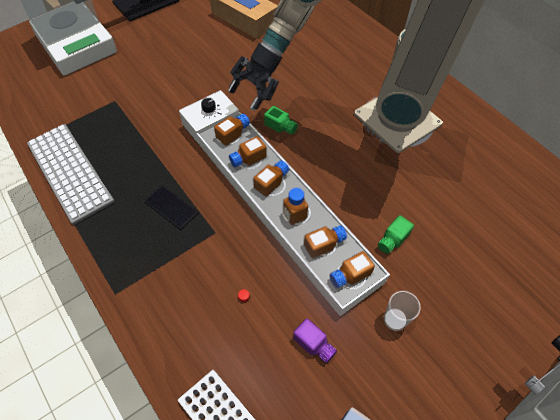

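```bash

python3 -m creep '[{"tx":0.09,"ty":0.1,"tz":0.065,"wx":0,"wy":0,"wz":0,"grip":-1},{"tx":0.09,"ty":0.35,"tz":0.065,"wx":0,"wy":0,"wz":0,"grip":-1},{"tx":0.09,"ty":0.6,"tz":0.065,"wx":0,"wy":0,"wz":0,"grip":-1},{"tx":0.09,"ty":0.8,"tz":0.065,"wx":0,"wy":0,"wz":0,"grip":-1},{"tx":0.09,"ty":0.855,"tz":0.065,"wx":0,"wy":0,"wz":0,"grip":-1},{"tx":0.09,"ty":0.855,"tz":0.065,"wx":0,"wy":0,"wz":0,"grip":-1}]' 40
python3 - <<'E'
from h import *
Rt=tool((-.992,-.12),45);t=Rt[:,1];P=np.array((490.3,-212.5,80))+12*t
go(P,Rt);s=arm.read_state();print(s['joint_positions'],s['contact_force']);c=camera("wrist");save(c,"pics/w7.png");save(camera("scene"),"pics/s7.png",(150,60,310,180),5)
E
```

```text
clock: 8.68
tool_pos: [499.2, -211.2, 71.9]
tcp_rot: [[-0.121, 0.704, -0.7], [0.993, 0.084, -0.088], [-0.003, -0.705, -0.709]]
contact_force: [-0.3, 0.1, 0.3]
opening: 1.002
t [-0.002 -0.001  0.007] w [ 0.0004  0.0005 -0.0002] deg 0.2
[-0.84726798  0.09290812 -0.92483172  0.03372299  0.62252122 -0.79951516] [-0.25530047  0.11017213  0.25845658]
```

View pics/w7.png

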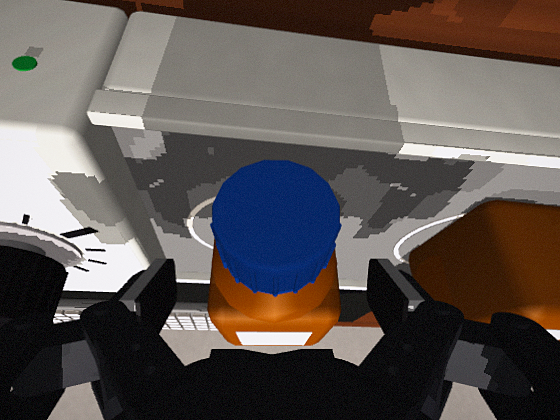

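View pics/s7.png

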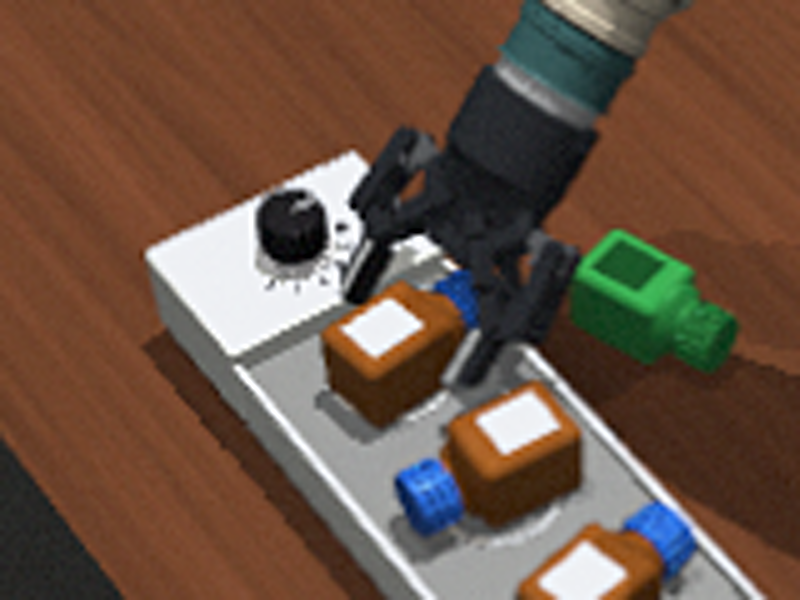

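```bash

python3 -m creep '[{"tx":0,"ty":0,"tz":0,"wx":0,"wy":0,"wz":0,"grip":-0.3},{"tx":0,"ty":0,"tz":0,"wx":0,"wy":0,"wz":0,"grip":1},{"tx":0,"ty":0,"tz":0,"wx":0,"wy":0,"wz":0,"grip":1},{"tx":0,"ty":0,"tz":0,"wx":0,"wy":0,"wz":0,"grip":1},{"tx":0,"ty":0,"tz":0,"wx":0,"wy":0,"wz":0,"grip":1},{"tx":0,"ty":0,"tz":0,"wx":0,"wy":0,"wz":0,"grip":1}]' 50
python3 -m creep '[{"tx":0,"ty":-0.1,"tz":-0.1,"wx":0,"wy":0,"wz":0,"grip":1},{"tx":0,"ty":-0.3,"tz":-0.3,"wx":0,"wy":0,"wz":0,"grip":1},{"tx":0,"ty":-0.5,"tz":-0.5,"wx":0,"wy":0,"wz":0,"grip":1},{"tx":0,"ty":-0.7,"tz":-0.7,"wx":0,"wy":0,"wz":0,"grip":1},{"tx":0,"ty":-0.7,"tz":-0.7,"wx":0,"wy":0,"wz":0,"grip":1}]'
python3 - <<'E'
from h import *
s=arm.read_state();print(s['joint_positions'],s['contact_force']);save(camera("wrist"),"pics/w8.png");save(camera("scene"),"pics/s8.png",(150,60,310,180),5)
E
```

```text
clock: 9.52
tool_pos: [498.7, -211.4, 72.2]
tcp_rot: [[-0.12, 0.705, -0.699], [0.993, 0.083, -0.087], [-0.003, -0.705, -0.71]]
contact_force: [-4.8, -0.0, 6.1]
opening: 0.581
clock: 10.15
tool_pos: [499.2, -212.4, 172.8]
tcp_rot: [[-0.12, 0.706, -0.698], [0.993, 0.08, -0.089], [-0.007, -0.704, -0.71]]
contact_force: [-0.0, 0.4, -1.5]
opening: 0.581
[-0.84851702 -0.11239492 -0.82163748  0.33776221  0.62189217 -0.79973822] [-0.028092    0.35727248 -1.51467973]
```

View pics/s8.png

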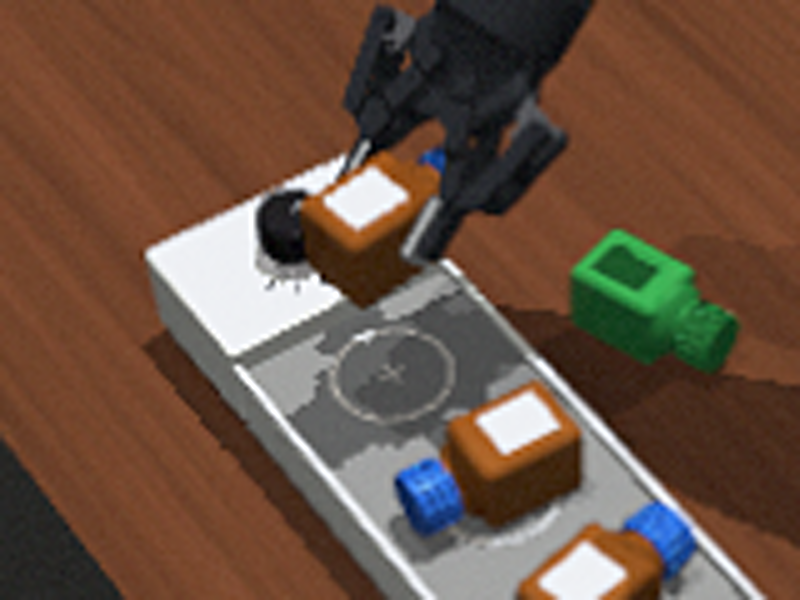

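View pics/w8.png

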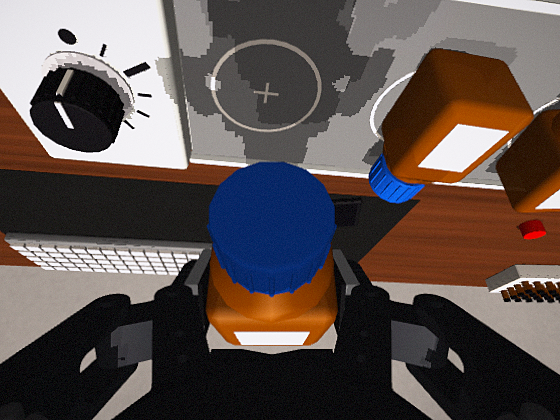

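```bash

python3 - <<'E'
from h import *
s=arm.read_state();c=camera("wrist");print(onz(c,267,93,55,s));c=camera("scene");print(onz(c,150+391/5-.4,60+375/5-.4,55),ST[0])
E
python3 -m creep '[{"tx":0,"ty":0,"tz":0,"wx":0,"wy":0.028,"wz":0,"grip":1},{"tx":0,"ty":0,"tz":0,"wx":0,"wy":0.056,"wz":0,"grip":1},{"tx":0,"ty":0,"tz":0,"wx":0,"wy":0.084,"wz":0,"grip":1},{"tx":0,"ty":0,"tz":0,"wx":0,"wy":0.112,"wz":0,"grip":1},{"tx":0,"ty":0,"tz":0,"wx":0,"wy":0.14,"wz":0,"grip":1},{"tx":0,"ty":0,"tz":0,"wx":0,"wy":0.168,"wz":0,"grip":1},{"tx":0,"ty":0,"tz":0,"wx":0,"wy":0.196,"wz":0,"grip":1},{"tx":0,"ty":0,"tz":0,"wx":0,"wy":0.224,"wz":0,"grip":1},{"tx":0,"ty":0,"tz":0,"wx":0,"wy":0.252,"wz":0,"grip":1},{"tx":0,"ty":0,"tz":0,"wx":0,"wy":0.28,"wz":0,"grip":1},{"tx":0,"ty":0,"tz":0,"wx":0,"wy":0.308,"wz":0,"grip":1},{"tx":0,"ty":0,"tz":0,"wx":0,"wy":0.336,"wz":0,"grip":1},{"tx":0,"ty":0,"tz":0,"wx":0,"wy":0.364,"wz":0,"grip":1},{"tx":0,"ty":0,"tz":0,"wx":0,"wy":0.392,"wz":0,"grip":1},{"tx":0,"ty":0,"tz":0,"wx":0,"wy":0.42,"wz":0,"grip":1},{"tx":0,"ty":0,"tz":0,"wx":0,"wy":0.448,"wz":0,"grip":1},{"tx":0,"ty":0,"tz":0,"wx":0,"wy":0.476,"wz":0,"grip":1},{"tx":0,"ty":0,"tz":0,"wx":0,"wy":0.499,"wz":0,"grip":1},{"tx":0,"ty":0,"tz":0,"wx":0,"wy":0.499,"wz":0,"grip":1}]'
python3 - <<'E'
from h import *
s=arm.read_state();print(s['joint_positions'],s['contact_force']);save(camera("wrist"),"pics/w9.png");save(camera("scene"),"pics/s9.png",(150,60,310,180),5)
E
```

```text
[ 490.88151419 -215.2612238    55.        ]
[ 497.00634995 -216.37388857   55.        ] [ 493.05507531 -217.78085472]
clock: 12.72
tool_pos: [497.5, -210.2, 168.6]
tcp_rot: [[0.126, 0.702, 0.701], [-0.992, 0.085, 0.093], [0.006, -0.707, 0.707]]
contact_force: [-0.8, -0.2, -2.1]
opening: 0.582
[-0.8484584  -0.10821854 -0.8256007   0.33804848  0.62247364  2.33394397] [-0.77464833 -0.16656654 -2.11294216]
```

View pics/s9.png

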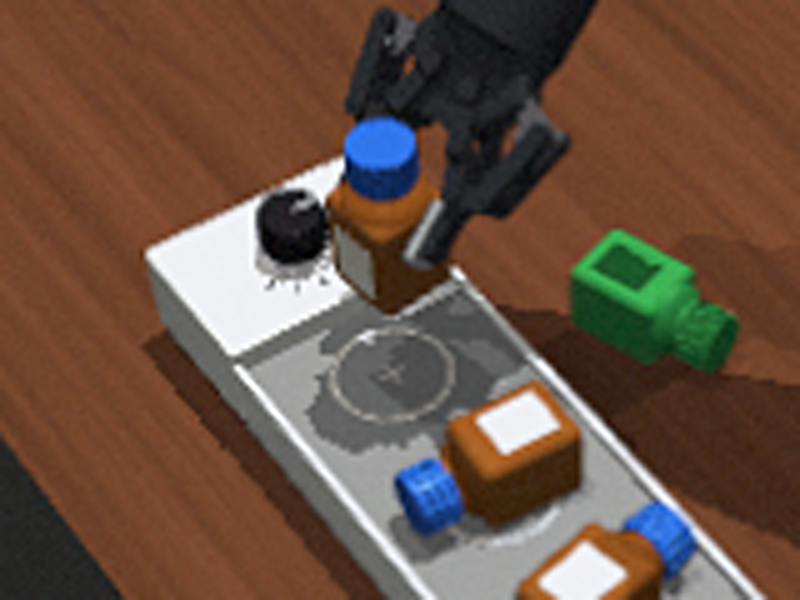

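View pics/w9.png

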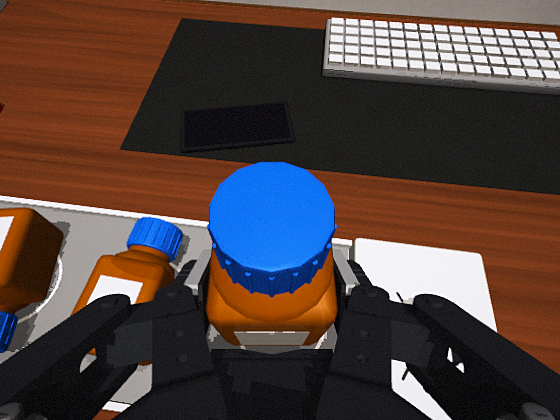

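```bash

python3 - <<'E'
from h import *
c=camera("scene");print(onz(c,150+381/5-.4,60+140/5-.4,237)); go((501.8,-216.2,88.5))
E
```

```text
[ 489.52077158 -210.01317697  237.        ]
t [ 0.055  0.595 -0.552]
```

```bash

python3 -m creep '[{"tx":0.05,"ty":0.1,"tz":-0.1,"wx":0,"wy":0,"wz":0,"grip":1},{"tx":0.055,"ty":0.25,"tz":-0.2,"wx":0,"wy":0,"wz":0,"grip":1},{"tx":0.055,"ty":0.45,"tz":-0.4,"wx":0,"wy":0,"wz":0,"grip":1},{"tx":0.055,"ty":0.56,"tz":-0.52,"wx":0,"wy":0,"wz":0,"grip":1},{"tx":0.055,"ty":0.595,"tz":-0.552,"wx":0,"wy":0,"wz":0,"grip":1},{"tx":0.055,"ty":0.595,"tz":-0.552,"wx":0,"wy":0,"wz":0,"grip":1}]'
python3 -m creep '[{"tx":0,"ty":0.01,"tz":-0.01,"wx":0,"wy":0,"wz":0,"grip":1},{"tx":0,"ty":0.01,"tz":-0.01,"wx":0,"wy":0,"wz":0,"grip":1}]'
python3 - <<'E'
from h import *
s=arm.read_state();print(s['joint_positions'],s['contact_force'],s['tool_pos']);save(camera("scene"),"pics/s10.png",(150,60,310,180),5)
E
```

```text
clock: 13.62
tool_pos: [502.2, -216.7, 89.0]
tcp_rot: [[0.125, 0.704, 0.7], [-0.992, 0.084, 0.093], [0.007, -0.706, 0.709]]
contact_force: [0.3, 0.6, -2.0]
opening: 0.578
clock: 13.88
tool_pos: [502.5, -216.9, 88.4]
tcp_rot: [[0.125, 0.704, 0.699], [-0.992, 0.083, 0.094], [0.008, -0.705, 0.709]]
contact_force: [-0.6, 0.6, -2.0]
opening: 0.579
[-0.8503713   0.06420035 -0.8994002   0.08878576  0.62355994  2.33333938] [-0.5857559   0.56876489 -1.98010326] [ 502.49537883 -216.91233762   88.37919885]
```

View pics/s10.png

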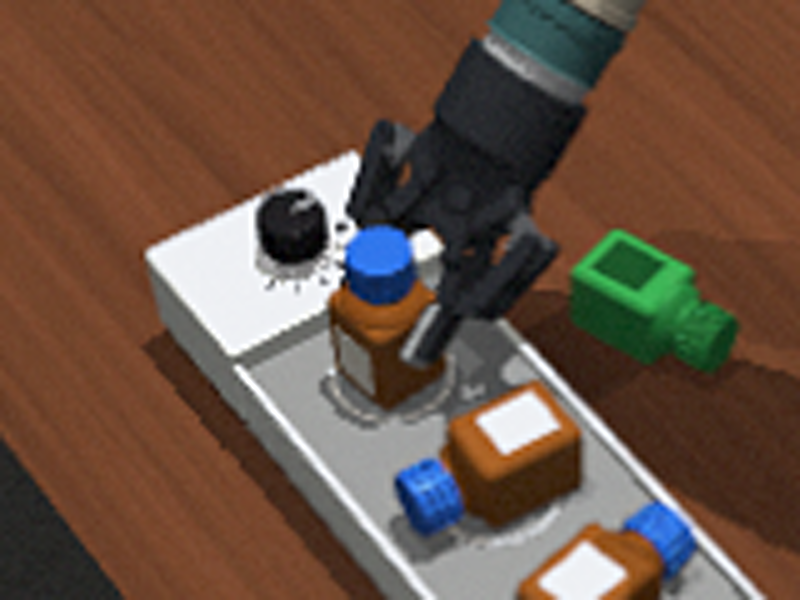

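```bash

python3 -m creep '[{"tx":0,"ty":0.007,"tz":-0.007,"wx":0,"wy":0,"wz":0,"grip":1},{"tx":0,"ty":0.014,"tz":-0.014,"wx":0,"wy":0,"wz":0,"grip":1},{"tx":0,"ty":0.014,"tz":-0.014,"wx":0,"wy":0,"wz":0,"grip":1}]'
python3 -m creep '[{"tx":0,"ty":0.007,"tz":-0.007,"wx":0,"wy":0,"wz":0,"grip":1},{"tx":0,"ty":0.007,"tz":-0.007,"wx":0,"wy":0,"wz":0,"grip":1}]'
```

```text
clock: 14.3
tool_pos: [503.3, -216.8, 88.2]
tcp_rot: [[0.126, 0.707, 0.696], [-0.992, 0.084, 0.093], [0.007, -0.702, 0.712]]
contact_force: [-7.7, 1.7, 11.4]
opening: 0.581
clock: 14.55
tool_pos: [503.9, -216.9, 88.2]
tcp_rot: [[0.126, 0.708, 0.695], [-0.992, 0.085, 0.094], [0.008, -0.701, 0.713]]
contact_force: [-11.1, 1.4, 15.9]
opening: 0.579
```

```bash

python3 -m creep '[{"tx":0,"ty":-0.015,"tz":0.012,"wx":0,"wy":0,"wz":0,"grip":1},{"tx":0,"ty":-0.015,"tz":0.012,"wx":0,"wy":0,"wz":0,"grip":0},{"tx":0,"ty":-0.015,"tz":0.012,"wx":0,"wy":0,"wz":0,"grip":-0.5},{"tx":0,"ty":-0.015,"tz":0.012,"wx":0,"wy":0,"wz":0,"grip":-1},{"tx":0,"ty":-0.015,"tz":0.012,"wx":0,"wy":0,"wz":0,"grip":-1},{"tx":0,"ty":-0.15,"tz":0.012,"wx":0,"wy":0,"wz":0,"grip":-1},{"tx":0,"ty":-0.5,"tz":0.012,"wx":0,"wy":0,"wz":0,"grip":-1},{"tx":0,"ty":-0.95,"tz":0.012,"wx":0,"wy":0,"wz":0,"grip":-1},{"tx":0,"ty":-0.95,"tz":0.012,"wx":0,"wy":0,"wz":0,"grip":-1}]'
python3 - <<'E'
from h import *
s=arm.read_state();c=camera("wrist");save(c,"pics/w11.png");bottles(c,s);bottles(camera("top"));print(s['joint_positions'])
save(camera("scene"),"pics/s11.png",(150,60,310,180),5)
E
```

```text
clock: 15.68
tool_pos: [436.3, -226.5, 155.5]
tcp_rot: [[0.122, 0.706, 0.697], [-0.992, 0.079, 0.094], [0.012, -0.704, 0.71]]
contact_force: [1.0, 0.3, 0.7]
opening: 1.001
S1 [ 493. -218.] rect c [ 472.9 -222.3] [ 7. 50.] 7.3 z 104.5 578 cap [ 487.8 -220.1  154. ] zmax 155.0 3648
S2 [ 494. -108.] rect c [ 500.8 -110. ] [ 49. 100.] 86.9 z 104.1 5621 cap [ 536.7 -119.9   95. ] zmax 99.0 1196
S3 [496.   2.] rect c [516.2 -18.6] [66. 28.] 27.6 z 103.6 1979 cap [458.1 -29.7  82.2] zmax 90.0 843
S4 [497. 112.]
S5 [498. 222.]
S6 [500. 332.]
S1 [ 493. -218.] rect c [ 480.5 -206.3] [62. 31.] 44.9 z 105.4 23 cap [ 492.8 -217.1  153.9] zmax 158.0 156
S2 [ 494. -108.] rect c [ 498.8 -107.7] [51. 98.] 89.6 z 103.8 424 cap [ 537.4 -108.5   95.5] zmax 101.0 108
S3 [496.   2.] rect c [491.3  -5.2] [99. 50.] 11.8 z 104.0 416 cap [453.  -10.5  95.2] zmax 100.0 104
S4 [497. 112.] cap [507.3 116.3 154.2] zmax 157.0 151
S5 [498. 222.] rect c [511.1 226. ] [50. 73.] 78.8 z 103.7 422 cap [460.3 232.6  95.3] zmax 101.0 107
S6 [500. 332.] rect c [489.  331.7] [48. 69.] 82.8 z 103.6 397 cap [542.3 323.   95. ] zmax 100.0 104
[-1.0153424  -0.147451   -0.88198548  0.42672565  0.69641304  2.14928191]
```

View pics/w11.png

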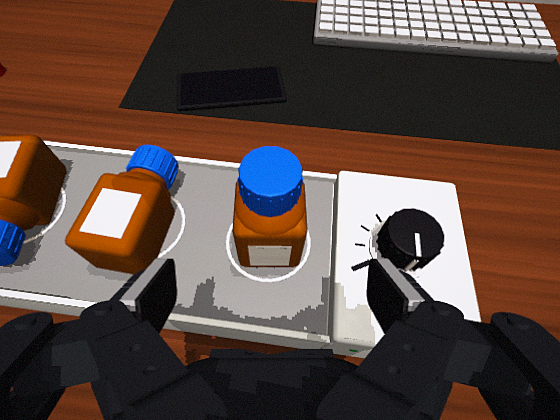

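View pics/s11.png

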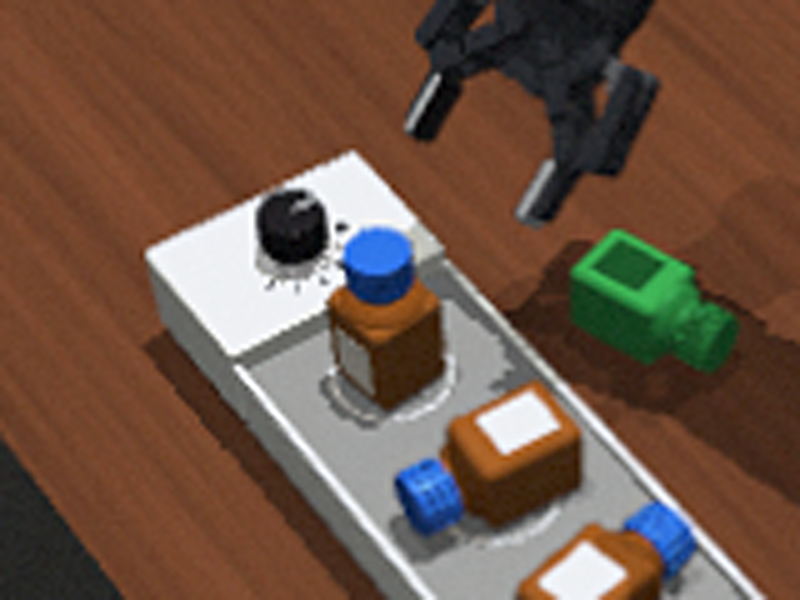

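```bash

python3 - <<'E'
from h import *
Rt=tool((-.98,-.2),45,-1);t=Rt[:,1];P=np.array((498,-3.5,80))+12*t
print(P);go(P-100*t,Rt)
E
```

```text
[506.31391313  -1.80328303  71.51471863]
t [-2.067  0.251  0.126] w [-0.0003 -0.0078  0.0094] deg 4.4
```

```bash

python3 -m creep '[{"tx":-0.4,"ty":0,"tz":0,"wx":0,"wy":-0.002,"wz":0.002,"grip":-1},{"tx":-0.95,"ty":0,"tz":0.05,"wx":0,"wy":-0.004,"wz":0.005,"grip":-1}]'
python3 -m creep '[{"tx":-0.4,"ty":0.1,"tz":0.05,"wx":0,"wy":-0.002,"wz":0.002,"grip":-1},{"tx":-0.95,"ty":0.2,"tz":0.05,"wx":0,"wy":-0.004,"wz":0.0045,"grip":-1},{"tx":-1,"ty":0.22,"tz":0.05,"wx":0,"wy":-0.004,"wz":0.0045,"grip":-1},{"tx":-1,"ty":0.22,"tz":0.05,"wx":0,"wy":-0.004,"wz":0.0045,"grip":-1}]'
python3 - <<'E'
from h import *
s=arm.read_state();c=camera("wrist");save(c,"pics/w12.png");bottles(c,s);print(s['joint_positions'])
Rt=tool((-.98,-.2),45,-1);t=Rt[:,1];P=np.array((498,-3.5,80))+12*t
go(P,Rt)
E
```

```text
clock: 16.08
tool_pos: [428.0, -129.0, 154.7]
tcp_rot: [[0.164, 0.698, 0.697], [-0.987, 0.116, 0.116], [0.0, -0.706, 0.708]]
contact_force: [0.3, 1.0, 0.1]
opening: 0.998
clock: 16.58
tool_pos: [433.9, -29.6, 148.2]
tcp_rot: [[0.206, 0.687, 0.697], [-0.978, 0.147, 0.145], [-0.003, -0.712, 0.702]]
contact_force: [-0.4, -0.3, -0.6]
opening: 1.0
S1 [ 493. -218.] rect c [ 491.9 -195.5] [48.  6.] 8.9 z 104.2 1177
S2 [ 494. -108.] rect c [ 500.9 -108.3] [49. 99.] 86.5 z 104.2 5671 cap [ 537.6 -107.3   95.4] zmax 99.0 1309
S3 [496.   2.] rect c [493.7  -5.3] [98. 50.] 11.2 z 104.1 5057 cap [451.7 -14.1  94.1] zmax 98.0 2346
S4 [497. 112.] rect c [496.7 104.8] [31. 64.] 41.0 z 104.6 1077 cap [502.8 109.8 153.3] zmax 155.0 3755
S5 [498. 222.] rect c [532.8 206.5] [62. 28.] 31.8 z 103.4 1168
S6 [500. 332.]
[-0.56713108 -0.40079876 -1.07666381  0.2824406   0.51585766  2.53431323]
t [-0.129  1.085  0.008] w [ 0.0011  0.0001 -0.0009] deg 0.5
```

View pics/w12.png

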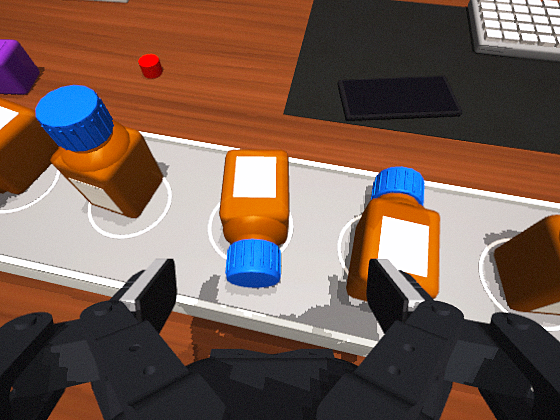

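```bash

python3 - <<'E'
from h import *
Rt=tool((-.98,-.2),45,-1);t=Rt[:,1];P=np.array((502.8,-3.3,80))+12*t
go(P,Rt)
E
```

```text
t [-0.122  1.118  0.042] w [ 0.0011  0.0001 -0.0009] deg 0.5
```

```bash

python3 -m creep '[{"tx":-0.12,"ty":0.1,"tz":0.04,"wx":0,"wy":0,"wz":0,"grip":-1},{"tx":-0.12,"ty":0.35,"tz":0.04,"wx":0,"wy":0,"wz":0,"grip":-1},{"tx":-0.12,"ty":0.6,"tz":0.04,"wx":0,"wy":0,"wz":0,"grip":-1},{"tx":-0.12,"ty":0.8,"tz":0.04,"wx":0,"wy":0,"wz":0,"grip":-1},{"tx":-0.12,"ty":0.8,"tz":0.04,"wx":0,"wy":0,"wz":0,"grip":-1}]' 50
python3 - <<'E'
from h import *
Rt=tool((-.98,-.2),45,-1);t=Rt[:,1];P=np.array((502.8,-3.3,80))+12*t
go(P,Rt);s=arm.read_state();c=camera("wrist");save(c,"pics/w13.png");bottles(c,s);print(s['joint_positions'],s['contact_force'])
E
```

```text
clock: 17.25
tool_pos: [492.5, -8.8, 95.5]
tcp_rot: [[0.204, 0.682, 0.703], [-0.979, 0.147, 0.142], [-0.007, -0.717, 0.697]]
contact_force: [-0.5, -0.2, -0.7]
opening: 1.001
t [-0.031  0.31  -0.026] w [ 0.0022 -0.0003 -0.0012] deg 0.9
S1 [ 493. -218.]
S2 [ 494. -108.] rect c [ 487.6 -101.2] [55. 76.] 55.4 z 104.1 7902 cap [ 537.6 -104.2   95.3] zmax 99.0 3252
S3 [496.   2.] rect c [500.   3.] [82. 64.] 11.1 z 104.2 12303 cap [460.9 -12.7  96.2] zmax 99.0 2625
S4 [497. 112.] rect c [499.1  99.5] [26. 57.] 50.8 z 104.7 2093 cap [509.3  99.1 142.7] zmax 154.0 3011
S5 [498. 222.]
S6 [500. 332.]
[-0.39121652 -0.12928219 -1.07603545 -0.05136192  0.40654365  2.69243258] [-0.54220211 -0.18977938 -0.69094106]
```

View pics/w13.png

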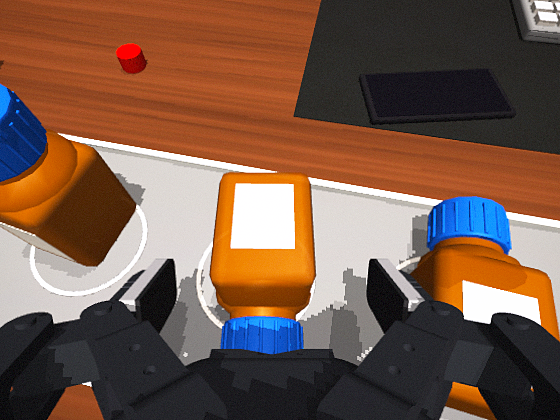

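```bash

python3 -m creep '[{"tx":-0.02,"ty":0.15,"tz":-0.01,"wx":0.001,"wy":0,"wz":0,"grip":-1},{"tx":-0.03,"ty":0.31,"tz":-0.025,"wx":0.002,"wy":0,"wz":-0.001,"grip":-1},{"tx":-0.03,"ty":0.31,"tz":-0.025,"wx":0.002,"wy":0,"wz":-0.001,"grip":-1}]' 50
python3 - <<'E'
from h import *
Rt=tool((-.98,-.2),45,-1);t=Rt[:,1];P=np.array((502.8,-3.3,80))+12*t
go(P,Rt);s=arm.read_state();print(s['joint_positions'],s['contact_force'])
E
python3 -m creep '[{"tx":0,"ty":0,"tz":0,"wx":0,"wy":0,"wz":0,"grip":-0.3},{"tx":0,"ty":0,"tz":0,"wx":0,"wy":0,"wz":0,"grip":1},{"tx":0,"ty":0,"tz":0,"wx":0,"wy":0,"wz":0,"grip":1},{"tx":0,"ty":0,"tz":0,"wx":0,"wy":0,"wz":0,"grip":1},{"tx":0,"ty":0,"tz":0,"wx":0,"wy":0,"wz":0,"grip":1},{"tx":0,"ty":0,"tz":0,"wx":0,"wy":0,"wz":0,"grip":1}]' 50
```

```text
clock: 17.68
tool_pos: [514.2, -2.0, 75.0]
tcp_rot: [[0.201, 0.692, 0.693], [-0.98, 0.143, 0.142], [-0.001, -0.708, 0.706]]
contact_force: [-0.2, 0.2, 0.1]
opening: 1.0
t [-0.01   0.004 -0.046] w [ 0.0001  0.0001 -0.0002] deg 0.1
[-0.34407555 -0.02221025 -1.075778   -0.18861151  0.37662466  2.73532417] [-0.17265441  0.19108626  0.12582558]
clock: 18.42
tool_pos: [514.9, -1.6, 76.4]
tcp_rot: [[0.202, 0.694, 0.691], [-0.979, 0.143, 0.143], [0.001, -0.706, 0.709]]
contact_force: [-6.5, -1.8, 8.1]
opening: 0.585
```

```bash

python3 -m creep '[{"tx":0,"ty":-0.1,"tz":0.1,"wx":0,"wy":0,"wz":0,"grip":1},{"tx":0,"ty":-0.3,"tz":0.3,"wx":0,"wy":0,"wz":0,"grip":1},{"tx":0,"ty":-0.5,"tz":0.5,"wx":0,"wy":0,"wz":0,"grip":1},{"tx":0,"ty":-0.7,"tz":0.7,"wx":0,"wy":0,"wz":0,"grip":1},{"tx":0,"ty":-0.7,"tz":0.7,"wx":0,"wy":0,"wz":0,"grip":1}]'
python3 - <<'E'
from h import *
s=arm.read_state();print(s['joint_positions'],s['contact_force']);save(camera("wrist"),"pics/w14.png");save(camera("scene"),"pics/s14.png",(190,90,350,210),5)
E
```

```text
clock: 19.05
tool_pos: [516.3, -2.2, 177.8]
tcp_rot: [[0.202, 0.697, 0.688], [-0.979, 0.141, 0.144], [0.003, -0.703, 0.711]]
contact_force: [1.2, -0.5, -1.0]
opening: 0.58
[-0.34269173 -0.27037533 -0.9537602   0.17350486  0.37605723  2.73583485] [ 1.21632046 -0.52615648 -0.97072877]
```

View pics/s14.png

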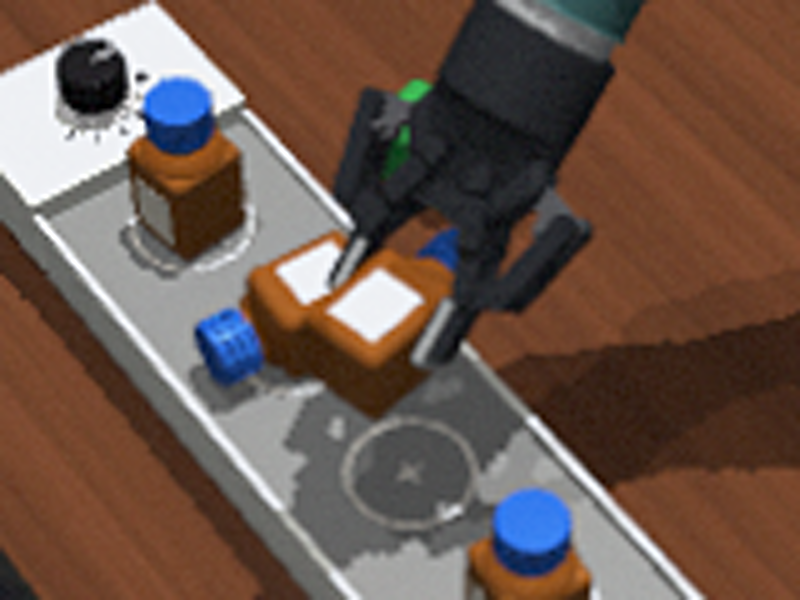

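Lifted. Roll −180°.

```bash

python3 -m creep '[{"tx":0,"ty":0,"tz":0,"wx":0,"wy":-0.028,"wz":0,"grip":1},{"tx":0,"ty":0,"tz":0,"wx":0,"wy":-0.056,"wz":0,"grip":1},{"tx":0,"ty":0,"tz":0,"wx":0,"wy":-0.084,"wz":0,"grip":1},{"tx":0,"ty":0,"tz":0,"wx":0,"wy":-0.112,"wz":0,"grip":1},{"tx":0,"ty":0,"tz":0,"wx":0,"wy":-0.14,"wz":0,"grip":1},{"tx":0,"ty":0,"tz":0,"wx":0,"wy":-0.168,"wz":0,"grip":1},{"tx":0,"ty":0,"tz":0,"wx":0,"wy":-0.196,"wz":0,"grip":1},{"tx":0,"ty":0,"tz":0,"wx":0,"wy":-0.224,"wz":0,"grip":1},{"tx":0,"ty":0,"tz":0,"wx":0,"wy":-0.252,"wz":0,"grip":1},{"tx":0,"ty":0,"tz":0,"wx":0,"wy":-0.28,"wz":0,"grip":1},{"tx":0,"ty":0,"tz":0,"wx":0,"wy":-0.308,"wz":0,"grip":1},{"tx":0,"ty":0,"tz":0,"wx":0,"wy":-0.336,"wz":0,"grip":1},{"tx":0,"ty":0,"tz":0,"wx":0,"wy":-0.364,"wz":0,"grip":1},{"tx":0,"ty":0,"tz":0,"wx":0,"wy":-0.392,"wz":0,"grip":1},{"tx":0,"ty":0,"tz":0,"wx":0,"wy":-0.42,"wz":0,"grip":1},{"tx":0,"ty":0,"tz":0,"wx":0,"wy":-0.448,"wz":0,"grip":1},{"tx":0,"ty":0,"tz":0,"wx":0,"wy":-0.476,"wz":0,"grip":1},{"tx":0,"ty":0,"tz":0,"wx":0,"wy":-0.499,"wz":0,"grip":1},{"tx":0,"ty":0,"tz":0,"wx":0,"wy":-0.499,"wz":0,"grip":1}]'
python3 - <<'E'
from h import *
s=arm.read_state();print(s['joint_positions'],s['contact_force']);save(camera("wrist"),"pics/w15.png");save(camera("scene"),"pics/s15.png",(190,90,350,210),5)
E
```

```text
clock: 21.52
tool_pos: [513.0, -1.0, 171.6]
tcp_rot: [[-0.196, 0.69, -0.697], [0.98, 0.144, -0.134], [0.008, -0.71, -0.704]]
contact_force: [-0.0, -0.3, -2.2]
opening: 0.578
[-0.34264332 -0.26472786 -0.95912449  0.173722    0.37612057 -0.39771405] [-0.01313169 -0.27441391 -2.1690564 ]
```

View pics/s15.png

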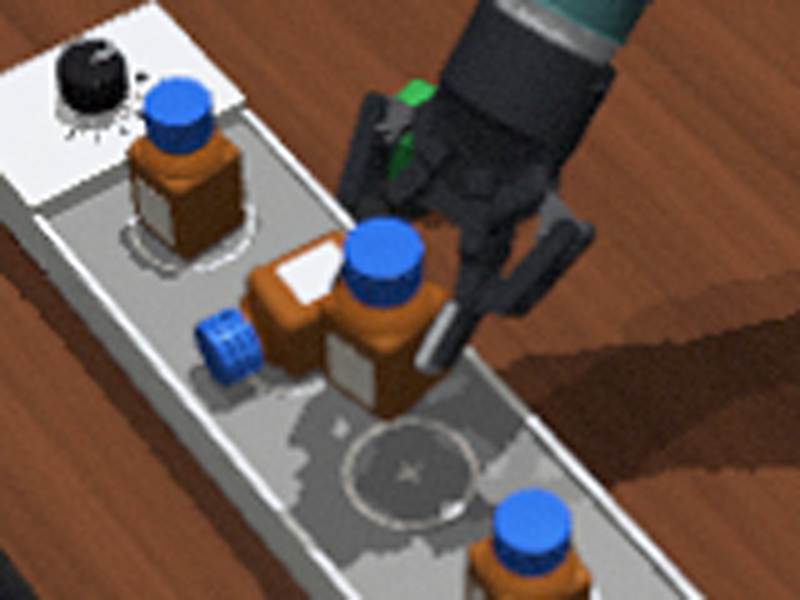

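View pics/w15.png

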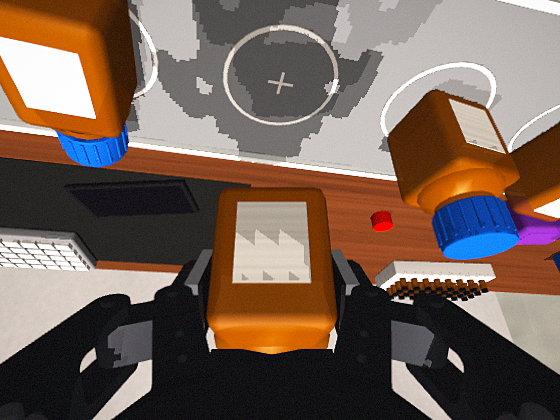

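```bash

python3 - <<'E'
from h import *
s=arm.read_state();c=camera("scene");f=lambda x,y:(190+x/5-.4,90+y/5-.4)
print("cap",onz(c,*f(384,247),171.6+12.2+60),"exp",s['tool_pos']+[-3.4,-1.5,72]);print("cross",onz(c,*f(410,472),55),ST[2])
print(onz(camera("wrist"),281,83,55,s)); P=np.array([*ST[2],95])-[-3.4,-1.5,12.2]; print(P);go(P+[0,0,3])
E
```

```text
cap [5.11305335e+02 7.17818750e-02 2.43800000e+02] exp [510.20140303  -2.62135902 244.53754636]
cross [498.92483754   2.52822927  55.        ] [495.65101506   2.20382906]
[500.07688096   2.45155367  55.        ]
[499.05101506   3.70382906  82.8       ]
t [0.073 0.523 0.717]
```

```bash

python3 -m creep '[{"tx":0.05,"ty":0.1,"tz":0.1,"wx":0,"wy":0,"wz":0,"grip":1},{"tx":0.07,"ty":0.25,"tz":0.3,"wx":0,"wy":0,"wz":0,"grip":1},{"tx":0.07,"ty":0.45,"tz":0.6,"wx":0,"wy":0,"wz":0,"grip":1},{"tx":0.07,"ty":0.5,"tz":0.68,"wx":0,"wy":0,"wz":0,"grip":1},{"tx":0.07,"ty":0.53,"tz":0.707,"wx":0,"wy":0,"wz":0,"grip":1},{"tx":0.07,"ty":0.53,"tz":0.707,"wx":0,"wy":0,"wz":0,"grip":1}]'
python3 -m creep '[{"tx":0,"ty":0.01,"tz":0.01,"wx":0,"wy":0,"wz":0,"grip":1},{"tx":0,"ty":0.01,"tz":0.01,"wx":0,"wy":0,"wz":0,"grip":1}]'
```

```text
clock: 22.48
tool_pos: [505.6, 2.2, 90.2]
tcp_rot: [[-0.199, 0.69, -0.696], [0.98, 0.144, -0.137], [0.006, -0.709, -0.705]]
contact_force: [0.4, -0.9, -0.6]
opening: 0.577
clock: 22.72
tool_pos: [505.7, 2.2, 89.0]
tcp_rot: [[-0.199, 0.689, -0.696], [0.98, 0.144, -0.138], [0.006, -0.71, -0.704]]
contact_force: [0.9, 0.2, -1.7]
opening: 0.581
```

```bash

python3 -m creep '[{"tx":0,"ty":0.02,"tz":0.02,"wx":0,"wy":0,"wz":0,"grip":1},{"tx":0,"ty":0.03,"tz":0.03,"wx":0,"wy":0,"wz":0,"grip":1},{"tx":0,"ty":0.03,"tz":0.03,"wx":0,"wy":0,"wz":0,"grip":1}]'
python3 - <<'E'
from h import *
s=arm.read_state();print(s['joint_positions'],s['contact_force']);c=camera("scene");save(c,"pics/s16.png",(190,90,350,210),5)
E
```

```text
clock: 23.1
tool_pos: [506.6, 2.0, 84.7]
tcp_rot: [[-0.2, 0.687, -0.698], [0.98, 0.145, -0.138], [0.007, -0.712, -0.702]]
contact_force: [0.6, -0.1, -1.0]
opening: 0.583
[-0.34076371 -0.06937601 -1.07577007 -0.13540592  0.37512439 -0.40083924] [ 0.58545305 -0.05609195 -1.02631884]
```

View pics/s16.png

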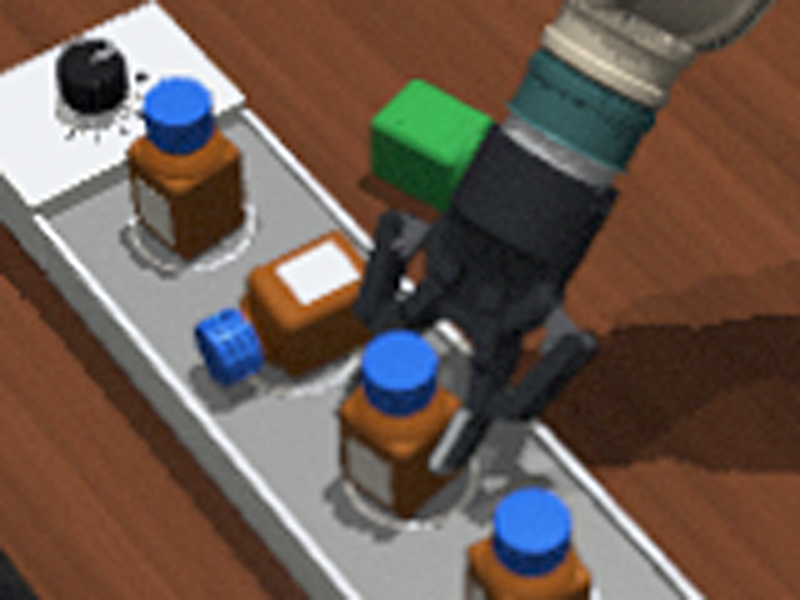

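```bash

python3 -m creep '[{"tx":0,"ty":0.01,"tz":0.01,"wx":0,"wy":0,"wz":0,"grip":1},{"tx":0,"ty":0.014,"tz":0.014,"wx":0,"wy":0,"wz":0,"grip":1},{"tx":0,"ty":0.014,"tz":0.014,"wx":0,"wy":0,"wz":0,"grip":1}]'
python3 -m creep '[{"tx":0,"ty":0.01,"tz":0.01,"wx":0,"wy":0,"wz":0,"grip":1},{"tx":0,"ty":0.01,"tz":0.01,"wx":0,"wy":0,"wz":0,"grip":1}]'
```

```text
clock: 23.52
tool_pos: [508.1, 2.0, 84.4]
tcp_rot: [[-0.201, 0.689, -0.697], [0.98, 0.146, -0.138], [0.007, -0.71, -0.704]]
contact_force: [-3.3, 0.8, 5.3]
opening: 0.581
clock: 23.78
tool_pos: [509.4, 2.1, 84.4]
tcp_rot: [[-0.202, 0.69, -0.695], [0.979, 0.147, -0.139], [0.006, -0.708, -0.706]]
contact_force: [-7.4, 0.6, 9.7]
opening: 0.578
```

```bash

python3 -m creep '[{"tx":0,"ty":-0.01,"tz":-0.01,"wx":0,"wy":0,"wz":0,"grip":1},{"tx":0,"ty":-0.01,"tz":-0.01,"wx":0,"wy":0,"wz":0,"grip":0},{"tx":0,"ty":-0.01,"tz":-0.01,"wx":0,"wy":0,"wz":0,"grip":-0.5},{"tx":0,"ty":-0.01,"tz":-0.01,"wx":0,"wy":0,"wz":0,"grip":-1},{"tx":0,"ty":-0.01,"tz":-0.01,"wx":0,"wy":0,"wz":0,"grip":-1},{"tx":0,"ty":-0.15,"tz":-0.01,"wx":0,"wy":0,"wz":0,"grip":-1},{"tx":0,"ty":-0.4,"tz":-0.02,"wx":0,"wy":0,"wz":0,"grip":-1},{"tx":0,"ty":-0.9,"tz":-0.1,"wx":0,"wy":0,"wz":0,"grip":-1},{"tx":0,"ty":-0.9,"tz":-0.1,"wx":0,"wy":0,"wz":0,"grip":-1}]'
python3 - <<'E'
from h import *
s=arm.read_state();c=camera("wrist");save(c,"pics/w17.png");bottles(camera("top"));print(s['joint_positions'])
save(camera("scene"),"pics/s17.png",(190,90,350,210),5)
E
```

```text
clock: 24.9
tool_pos: [454.0, -11.2, 158.3]
tcp_rot: [[-0.199, 0.694, -0.692], [0.98, 0.141, -0.14], [0.001, -0.706, -0.708]]
contact_force: [1.1, -0.4, -1.2]
opening: 1.001
S1 [ 493. -218.] rect c [ 490.9 -214.4] [50. 40.] 9.6 z 105.2 27 cap [ 492.8 -216.7  154.2] zmax 157.0 157
S2 [ 494. -108.] rect c [ 487.6 -107.5] [51. 75.] 89.7 z 103.8 426 cap [ 537.4 -108.6   95. ] zmax 100.0 108
S3 [496.   2.] cap [502.4   0.6 154.2] zmax 158.0 150
S4 [497. 112.] cap [507.1 116.3 154.4] zmax 158.0 150
S5 [498. 222.] rect c [511.8 226. ] [50. 72.] 78.2 z 103.7 427 cap [460.3 232.4  95.4] zmax 99.0 108
S6 [500. 332.] rect c [492.6 331.4] [47. 77.] 82.6 z 103.8 396 cap [542.1 322.7  95.3] zmax 100.0 102
[-0.45785391 -0.38816172 -1.05800798  0.23086307  0.44789916 -0.49940319]
```

View pics/s17.png

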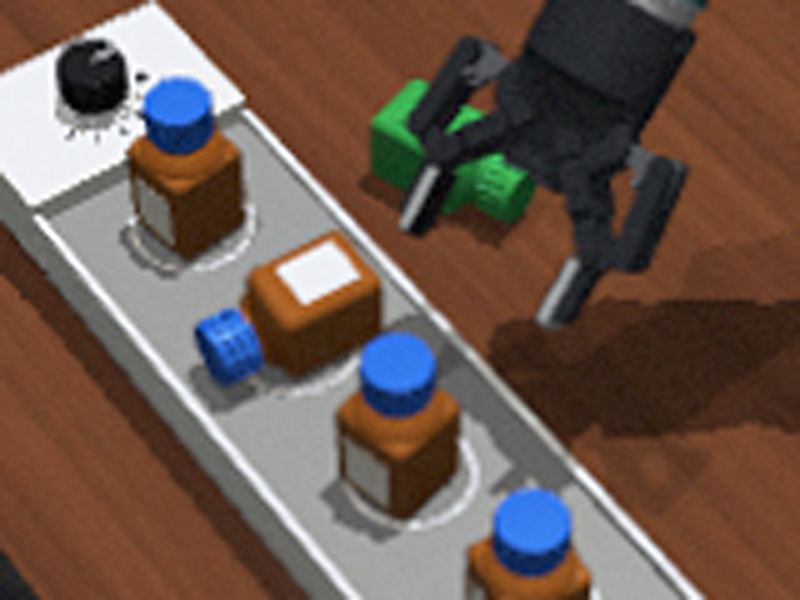

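View pics/w17.png

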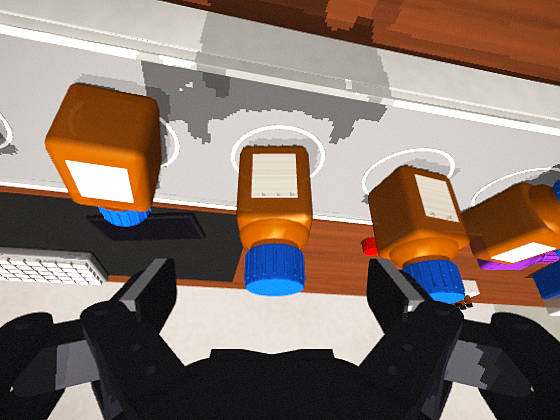

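```bash

python3 - <<'E'
from h import *
Rt=tool((-.98,.2),45,1);t=Rt[:,1];P=np.array((508.2,226.5,80))+12*t
print(P,P-100*t);go(P-100*t,Rt)
E
```

```text
[516.51391313 224.80328303  71.51471863] [447.23130371 238.94259108 142.22539674]
t [ 2.45   0.398 -0.23 ] w [-0.0015  0.0447  0.0459] deg 23.1
```

```bash

python3 -m creep '[{"tx":0.1,"ty":-0.25,"tz":-0.15,"wx":0,"wy":0,"wz":0,"grip":-1},{"tx":0.5,"ty":-0.35,"tz":-0.2,"wx":0,"wy":0.01,"wz":0.01,"grip":-1},{"tx":1,"ty":-0.35,"tz":-0.2,"wx":0,"wy":0.02,"wz":0.02,"grip":-1}]'
python3 -m creep '[{"tx":0.5,"ty":0,"tz":0,"wx":0,"wy":0.012,"wz":0.012,"grip":-1},{"tx":0.9,"ty":0,"tz":0,"wx":0,"wy":0.024,"wz":0.025,"grip":-1},{"tx":0.9,"ty":0,"tz":0,"wx":0,"wy":0.024,"wz":0.025,"grip":-1}]'
python3 - <<'E'
from h import *
Rt=tool((-.98,.2),45,1);t=Rt[:,1];P=np.array((508.2,226.5,80))+12*t
go(P-90*t,Rt);print(arm.read_state()['joint_positions'])
E
```

```text
clock: 25.42
tool_pos: [426.0, 73.1, 191.0]
tcp_rot: [[-0.039, 0.695, -0.718], [0.999, 0.031, -0.025], [0.005, -0.718, -0.696]]
contact_force: [0.5, 0.9, 0.1]
opening: 1.005
clock: 25.8
tool_pos: [421.0, 168.4, 189.6]
tcp_rot: [[0.164, 0.684, -0.711], [0.987, -0.118, 0.114], [-0.006, -0.72, -0.694]]
contact_force: [0.1, -0.4, -0.2]
opening: 0.999
t [0.739 0.538 0.22 ] w [-0.003   0.0049  0.0035] deg 2.4
[ 0.52387602 -0.3325326  -0.93627767  0.32991919 -0.45991818  0.53172472]
```

```bash

python3 -m creep '[{"tx":0.4,"ty":0.1,"tz":0.05,"wx":-0.001,"wy":0.002,"wz":0.002,"grip":-1},{"tx":0.74,"ty":0.3,"tz":0.2,"wx":-0.003,"wy":0.005,"wz":0.0035,"grip":-1},{"tx":0.74,"ty":0.53,"tz":0.22,"wx":-0.003,"wy":0.005,"wz":0.0035,"grip":-1},{"tx":0.74,"ty":0.53,"tz":0.22,"wx":-0.003,"wy":0.005,"wz":0.0035,"grip":-1}]'
python3 - <<'E'
from h import *
Rt=tool((-.98,.2),45,1);t=Rt[:,1];P=np.array((508.2,226.5,80))+12*t
go(P,Rt);s=arm.read_state();print(s['joint_positions']);c=camera("wrist");save(c,"pics/w18.png");bottles(c,s)
E
```

```text
clock: 26.3
tool_pos: [453.4, 232.2, 133.3]
tcp_rot: [[0.207, 0.689, -0.695], [0.978, -0.149, 0.144], [-0.004, -0.709, -0.705]]
contact_force: [0.9, -0.3, 0.8]
opening: 1.003
t [ 0.061  0.884 -0.014] w [-0.0005 -0.0004 -0.0012] deg 0.5
[ 0.65505136 -0.05307965 -0.88128868  0.17139379 -0.56758041  0.69123292]
S1 [ 493. -218.]
S2 [ 494. -108.]
S3 [496.   2.] rect c [502.9  24.9] [41.  5.] 10.1 z 104.3 864 cap [508.6  18.6 135.6] zmax 142.0 185
S4 [497. 112.] rect c [497.4 129.9] [64. 33.] 41.2 z 104.0 1395 cap [491.6 112.6 132.8] zmax 134.0 66
S5 [498. 222.] rect c [513. 226.] [50. 66.] 78.6 z 103.7 2881 cap [453.3 237.6  86.3] zmax 98.0 3935
S6 [500. 332.] rect c [505.4 330. ] [49. 99.] 83.4 z 103.9 5701 cap [542.9 316.2  95.5] zmax 99.0 636
```

View pics/w18.png

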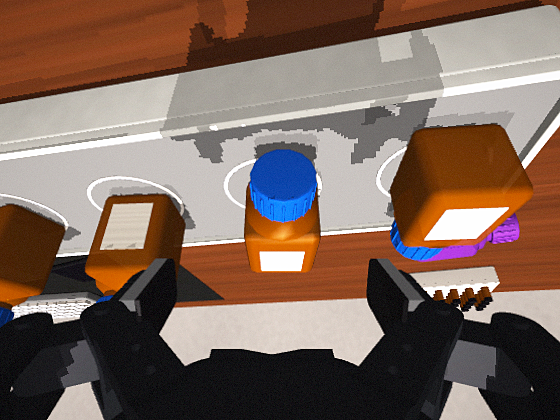

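```bash

python3 -m creep '[{"tx":0.06,"ty":0.2,"tz":-0.01,"wx":0,"wy":0,"wz":0,"grip":-1},{"tx":0.06,"ty":0.45,"tz":-0.01,"wx":0,"wy":0,"wz":0,"grip":-1},{"tx":0.06,"ty":0.7,"tz":-0.01,"wx":0,"wy":0,"wz":0,"grip":-1},{"tx":0.06,"ty":0.88,"tz":-0.01,"wx":0,"wy":0,"wz":-0.001,"grip":-1},{"tx":0.06,"ty":0.88,"tz":-0.01,"wx":0,"wy":0,"wz":-0.001,"grip":-1},{"tx":0.06,"ty":0.88,"tz":-0.01,"wx":0,"wy":0,"wz":-0.001,"grip":-1}]' 50
python3 -m creep '[{"tx":0,"ty":0,"tz":0,"wx":0,"wy":0,"wz":0,"grip":-0.3},{"tx":0,"ty":0,"tz":0,"wx":0,"wy":0,"wz":0,"grip":1},{"tx":0,"ty":0,"tz":0,"wx":0,"wy":0,"wz":0,"grip":1},{"tx":0,"ty":0,"tz":0,"wx":0,"wy":0,"wz":0,"grip":1},{"tx":0,"ty":0,"tz":0,"wx":0,"wy":0,"wz":0,"grip":1},{"tx":0,"ty":0,"tz":0,"wx":0,"wy":0,"wz":0,"grip":1}]' 50
python3 -m creep '[{"tx":0,"ty":-0.1,"tz":-0.1,"wx":0,"wy":0,"wz":0,"grip":1},{"tx":0,"ty":-0.3,"tz":-0.3,"wx":0,"wy":0,"wz":0,"grip":1},{"tx":0,"ty":-0.5,"tz":-0.5,"wx":0,"wy":0,"wz":0,"grip":1},{"tx":0,"ty":-0.7,"tz":-0.7,"wx":0,"wy":0,"wz":0,"grip":1},{"tx":0,"ty":-0.7,"tz":-0.7,"wx":0,"wy":0,"wz":0,"grip":1}]'
python3 - <<'E'
from h import *
s=arm.read_state();print(s['joint_positions'],s['contact_force']);save(camera("scene"),"pics/s19.png",(250,130,430,290),4)
E
```

```text
clock: 27.1
tool_pos: [517.8, 225.6, 77.3]
tcp_rot: [[0.204, 0.696, -0.689], [0.979, -0.139, 0.149], [0.008, -0.705, -0.709]]
contact_force: [0.3, -0.3, -0.3]
opening: 1.0
clock: 27.85
tool_pos: [518.2, 226.0, 77.8]
tcp_rot: [[0.203, 0.697, -0.688], [0.979, -0.139, 0.149], [0.008, -0.704, -0.71]]
contact_force: [-5.0, 1.3, 6.4]
opening: 0.576
clock: 28.48
tool_pos: [518.9, 226.1, 178.6]
tcp_rot: [[0.203, 0.699, -0.686], [0.979, -0.136, 0.151], [0.012, -0.702, -0.712]]
contact_force: [0.7, 0.1, -2.0]
opening: 0.578
[ 0.54330154 -0.05855077 -0.77788372  0.20737923 -0.49829721  0.58318404] [ 0.66403077  0.05706783 -1.96023736]
```

View pics/s19.png

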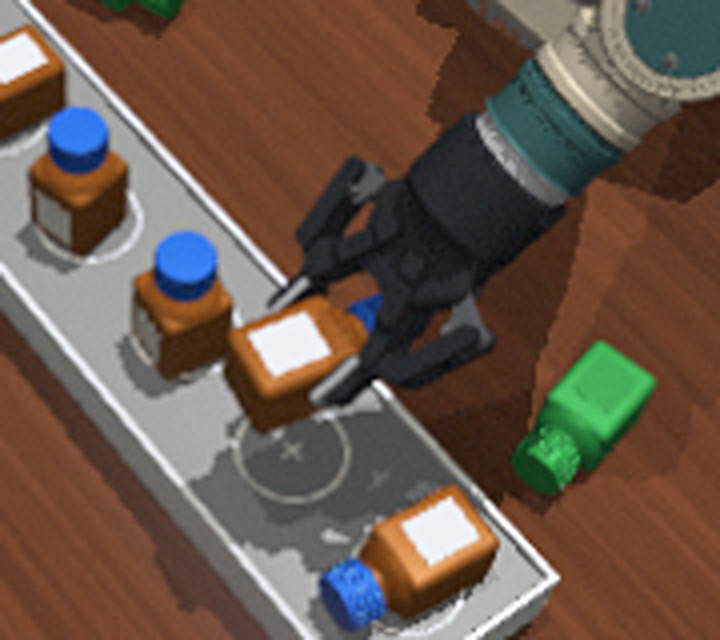

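```bash

python3 -m creep '[{"tx":0,"ty":0,"tz":0,"wx":0,"wy":-0.028,"wz":0,"grip":1},{"tx":0,"ty":0,"tz":0,"wx":0,"wy":-0.056,"wz":0,"grip":1},{"tx":0,"ty":0,"tz":0,"wx":0,"wy":-0.084,"wz":0,"grip":1},{"tx":0,"ty":0,"tz":0,"wx":0,"wy":-0.112,"wz":0,"grip":1},{"tx":0,"ty":0,"tz":0,"wx":0,"wy":-0.14,"wz":0,"grip":1},{"tx":0,"ty":0,"tz":0,"wx":0,"wy":-0.168,"wz":0,"grip":1},{"tx":0,"ty":0,"tz":0,"wx":0,"wy":-0.196,"wz":0,"grip":1},{"tx":0,"ty":0,"tz":0,"wx":0,"wy":-0.224,"wz":0,"grip":1},{"tx":0,"ty":0,"tz":0,"wx":0,"wy":-0.252,"wz":0,"grip":1},{"tx":0,"ty":0,"tz":0,"wx":0,"wy":-0.28,"wz":0,"grip":1},{"tx":0,"ty":0,"tz":0,"wx":0,"wy":-0.308,"wz":0,"grip":1},{"tx":0,"ty":0,"tz":0,"wx":0,"wy":-0.336,"wz":0,"grip":1},{"tx":0,"ty":0,"tz":0,"wx":0,"wy":-0.364,"wz":0,"grip":1},{"tx":0,"ty":0,"tz":0,"wx":0,"wy":-0.392,"wz":0,"grip":1},{"tx":0,"ty":0,"tz":0,"wx":0,"wy":-0.42,"wz":0,"grip":1},{"tx":0,"ty":0,"tz":0,"wx":0,"wy":-0.448,"wz":0,"grip":1},{"tx":0,"ty":0,"tz":0,"wx":0,"wy":-0.476,"wz":0,"grip":1},{"tx":0,"ty":0,"tz":0,"wx":0,"wy":-0.499,"wz":0,"grip":1},{"tx":0,"ty":0,"tz":0,"wx":0,"wy":-0.499,"wz":0,"grip":1}]'
python3 - <<'E'
from h import *
s=arm.read_state();print(s['joint_positions'],s['contact_force']);c=camera("scene");save(c,"pics/s20.png",(250,130,430,290),4)
print(onz(c,250+292/4-.4,130+450/4-.4,55),ST[4])
P=np.array([ST[4][0]+1,ST[4][1],95])-[-2,1.9,9.9]; print(P);go(P+[0,0,3])
E
```

```text
clock: 30.9
tool_pos: [516.0, 224.3, 172.9]
tcp_rot: [[-0.209, 0.692, 0.691], [-0.978, -0.14, -0.155], [-0.01, -0.708, 0.706]]
contact_force: [-0.2, -0.6, -2.3]
opening: 0.581
[ 0.54312553 -0.05382055 -0.78295463  0.20774358 -0.49845899 -2.55045136] [-0.15258437 -0.59731497 -2.25955759]
[501.69588338 222.55105623  55.        ] [498.24695482 222.18851283]
[501.24695482 220.28851283  85.1       ]
t [ 0.081  0.505 -0.7  ]
```

View pics/s20.png

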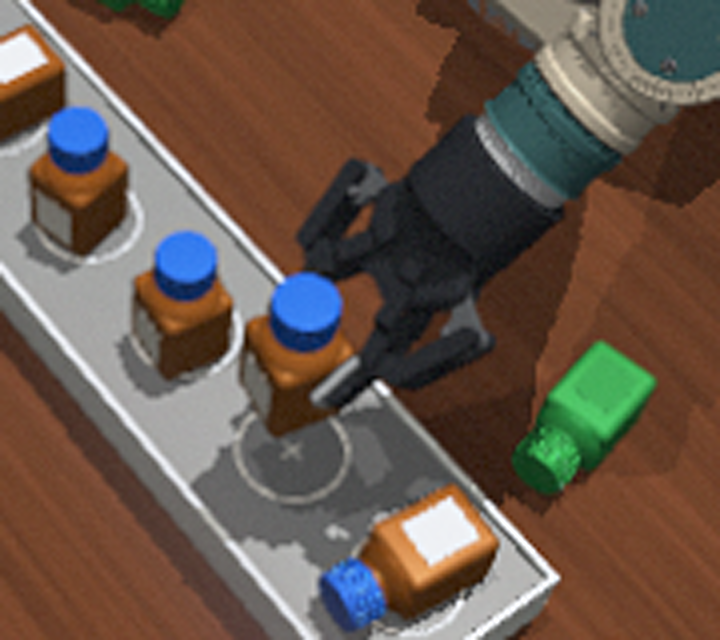

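```bash

python3 -m creep '[{"tx":0.05,"ty":0.1,"tz":-0.1,"wx":0,"wy":0,"wz":0,"grip":1},{"tx":0.08,"ty":0.25,"tz":-0.3,"wx":0,"wy":0,"wz":0,"grip":1},{"tx":0.08,"ty":0.42,"tz":-0.58,"wx":0,"wy":0,"wz":0,"grip":1},{"tx":0.08,"ty":0.48,"tz":-0.67,"wx":0,"wy":0,"wz":0,"grip":1},{"tx":0.08,"ty":0.505,"tz":-0.7,"wx":0,"wy":0,"wz":0,"grip":1},{"tx":0.08,"ty":0.505,"tz":-0.7,"wx":0,"wy":0,"wz":0,"grip":1}]'
python3 -m creep '[{"tx":0,"ty":0.014,"tz":-0.014,"wx":0,"wy":0,"wz":0,"grip":1},{"tx":0,"ty":0.014,"tz":-0.014,"wx":0,"wy":0,"wz":0,"grip":1}]'
python3 -m creep '[{"tx":0,"ty":0.01,"tz":-0.01,"wx":0,"wy":0,"wz":0,"grip":1},{"tx":0,"ty":0.01,"tz":-0.01,"wx":0,"wy":0,"wz":0,"grip":1}]'
```

```text
clock: 31.7
tool_pos: [503.8, 221.5, 91.4]
tcp_rot: [[-0.208, 0.697, 0.687], [-0.978, -0.139, -0.156], [-0.013, -0.704, 0.71]]
contact_force: [1.1, -0.7, -2.2]
opening: 0.574
clock: 31.95
tool_pos: [503.6, 221.4, 89.4]
tcp_rot: [[-0.208, 0.696, 0.687], [-0.978, -0.139, -0.156], [-0.013, -0.704, 0.71]]
contact_force: [0.5, -0.5, -1.0]
opening: 0.578
clock: 32.2
tool_pos: [503.6, 221.3, 88.2]
tcp_rot: [[-0.208, 0.697, 0.686], [-0.978, -0.139, -0.155], [-0.013, -0.703, 0.711]]
contact_force: [-2.7, 0.8, 4.1]
opening: 0.58
```

Contact starting; one more small step, then release and retreat.

```bash

python3 -m creep '[{"tx":0,"ty":0.008,"tz":-0.008,"wx":0,"wy":0,"wz":0,"grip":1},{"tx":0,"ty":0.008,"tz":-0.008,"wx":0,"wy":0,"wz":0,"grip":1}]'
python3 -m creep '[{"tx":0,"ty":-0.01,"tz":0.01,"wx":0,"wy":0,"wz":0,"grip":1},{"tx":0,"ty":-0.01,"tz":0.01,"wx":0,"wy":0,"wz":0,"grip":0},{"tx":0,"ty":-0.01,"tz":0.01,"wx":0,"wy":0,"wz":0,"grip":-0.5},{"tx":0,"ty":-0.01,"tz":0.01,"wx":0,"wy":0,"wz":0,"grip":-1},{"tx":0,"ty":-0.01,"tz":0.01,"wx":0,"wy":0,"wz":0,"grip":-1},{"tx":0,"ty":-0.15,"tz":0.01,"wx":0,"wy":0,"wz":0,"grip":-1},{"tx":0,"ty":-0.4,"tz":0.02,"wx":0,"wy":0,"wz":0,"grip":-1},{"tx":0,"ty":-0.9,"tz":0.05,"wx":0,"wy":0,"wz":0,"grip":-1},{"tx":0,"ty":-0.9,"tz":0.05,"wx":0,"wy":0,"wz":0,"grip":-1}]'
python3 - <<'E'
from h import *
s=arm.read_state();bottles(camera("top"));print(s['joint_positions'])
save(camera("scene"),"pics/s21.png",(250,130,430,290),4)
E
```

```text
clock: 32.45
tool_pos: [503.9, 221.3, 88.1]
tcp_rot: [[-0.208, 0.698, 0.685], [-0.978, -0.14, -0.155], [-0.013, -0.702, 0.712]]
contact_force: [-8.7, 0.6, 13.3]
opening: 0.583
clock: 33.58
tool_pos: [444.1, 234.5, 156.1]
tcp_rot: [[-0.206, 0.699, 0.685], [-0.978, -0.135, -0.156], [-0.016, -0.702, 0.712]]
contact_force: [-0.1, 0.9, 0.7]
opening: 1.0
S1 [ 493. -218.] rect c [ 490.9 -214.7] [50. 42.] 9.6 z 105.5 23 cap [ 492.7 -217.   154. ] zmax 157.0 155
S2 [ 494. -108.] rect c [ 487.4 -108.1] [51. 76.] 87.9 z 104.1 425 cap [ 537.4 -108.8   95.8] zmax 100.0 108
S3 [496.   2.] cap [502.4   0.6 154.4] zmax 157.0 150
S4 [497. 112.] cap [507.2 116.3 154.4] zmax 157.0 150
S5 [498. 222.] cap [498.9 220.9 154.3] zmax 158.0 150
S6 [500. 332.] rect c [492.8 331.5] [48. 77.] 83.6 z 103.6 395 cap [541.9 322.6  95.1] zmax 100.0 101
[ 0.67204138 -0.11255499 -0.87606332  0.22466713 -0.57149664 -2.43119067]
```

View pics/s21.png

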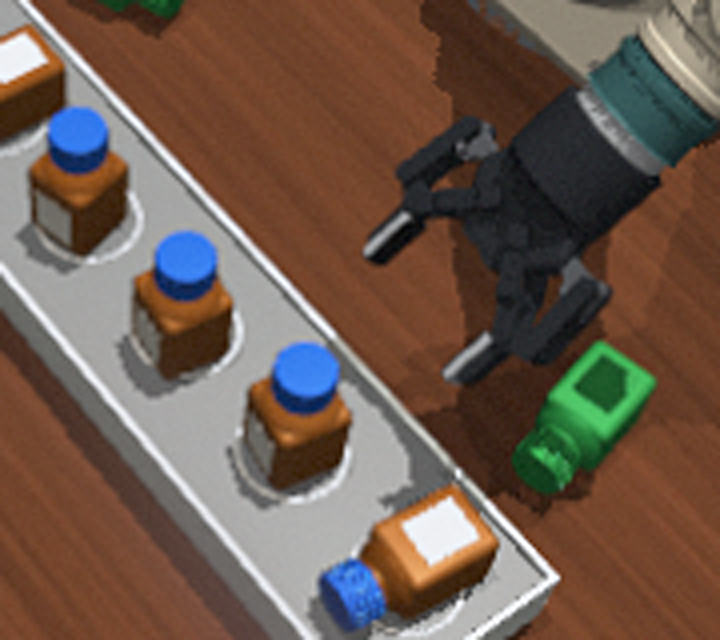

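```bash

python3 - <<'E'
from h import *
Rt=tool((.993,-.115),30,-1);t=Rt[:,1];P=np.array((495.2,331.2,80))+13*t
print(P,P-100*t,Rt.round(3));go(P-100*t,Rt)
E
```

```text
[488.74315574 331.94777149  68.74166975] [538.41118851 326.1956831  155.34421013] [[-0.115 -0.497  0.86 ]
 [-0.993  0.058 -0.1  ]
 [-0.    -0.866 -0.5  ]]
t [-1.105  0.516  0.519] w [-2.089e-01 -1.610e-02 -1.000e-04] deg 75.4
```

```bash

python3 -m creep '[{"tx":-0.3,"ty":-0.2,"tz":0.2,"wx":-0.025,"wy":0,"wz":0,"grip":-1},{"tx":-0.6,"ty":-0.4,"tz":0.4,"wx":-0.05,"wy":0,"wz":0,"grip":-1},{"tx":-0.9,"ty":-0.45,"tz":0.45,"wx":-0.075,"wy":0,"wz":0,"grip":-1},{"tx":-1,"ty":-0.45,"tz":0.45,"wx":-0.1,"wy":-0.005,"wz":0,"grip":-1},{"tx":-1,"ty":-0.35,"tz":0.55,"wx":-0.125,"wy":-0.01,"wz":0,"grip":-1},{"tx":-1,"ty":-0.25,"tz":0.65,"wx":-0.15,"wy":-0.016,"wz":0,"grip":-1},{"tx":-1,"ty":-0.15,"tz":0.7,"wx":-0.175,"wy":-0.016,"wz":0,"grip":-1},{"tx":-1,"ty":-0.05,"tz":0.8,"wx":-0.2,"wy":-0.016,"wz":0,"grip":-1},{"tx":-1,"ty":-0.05,"tz":0.8,"wx":-0.209,"wy":-0.016,"wz":0,"grip":-1},{"tx":-1,"ty":-0.05,"tz":0.8,"wx":-0.209,"wy":-0.016,"wz":0,"grip":-1}]'
python3 - <<'E'
from h import *
Rt=tool((.993,-.115),30,-1);t=Rt[:,1];P=np.array((495.2,331.2,80))+13*t
go(P-60*t,Rt);s=arm.read_state();print(s['joint_positions']);c=camera("wrist");save(c,"pics/w22.png");bottles(c,s)
E
```

```text
clock: 34.92
tool_pos: [517.3, 317.7, 210.2]
tcp_rot: [[-0.119, -0.502, 0.857], [-0.993, 0.058, -0.104], [0.002, -0.863, -0.505]]
contact_force: [-0.6, 0.6, -1.2]
opening: 1.0
t [-0.111  0.773  0.452] w [ 0.0009 -0.0007  0.    ] deg 0.4
[ 0.33705873  0.58336764  0.27447733  1.74655216  0.22245527 -2.73987207]
S1 [ 493. -218.]
S2 [ 494. -108.]
S3 [496.   2.]
S4 [497. 112.] rect c [514.  140.3] [ 8. 49.] 76.2 z 104.5 1166 cap [503.  135.  133.3] zmax 134.0 9
S5 [498. 222.] rect c [515.7 230.6] [34. 66.] 33.9 z 104.6 1061 cap [510.4 224.8 153.7] zmax 155.0 3643
S6 [500. 332.] rect c [507.1 330.2] [50. 95.] 83.3 z 103.9 4299 cap [552.7 325.   92.7] zmax 98.0 2463
```

View pics/w22.png

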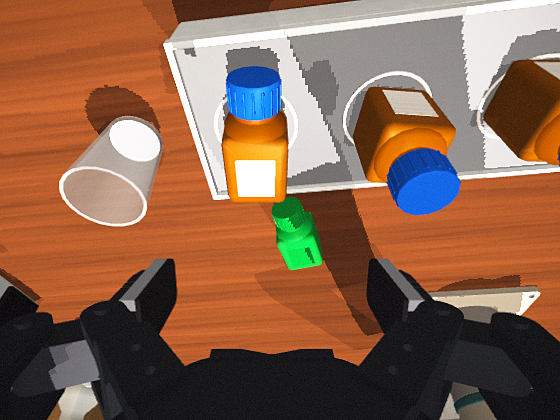

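```bash

python3 -m creep '[{"tx":-0.06,"ty":0.2,"tz":0.25,"wx":0,"wy":0,"wz":0,"grip":-1},{"tx":-0.11,"ty":0.5,"tz":0.45,"wx":0,"wy":0,"wz":0,"grip":-1},{"tx":-0.11,"ty":0.77,"tz":0.45,"wx":0,"wy":0,"wz":0,"grip":-1},{"tx":-0.11,"ty":0.77,"tz":0.45,"wx":0,"wy":0,"wz":0,"grip":-1}]'
python3 - <<'E'
from h import *
Rt=tool((.993,-.115),30,-1);t=Rt[:,1];P=np.array((495.2,331.2,80))+13*t
go(P,Rt);s=arm.read_state();print(s['joint_positions'])
c=camera("wrist");save(c,"pics/w23.png")
E
```

```text
clock: 35.48
tool_pos: [515.0, 329.6, 124.0]
tcp_rot: [[-0.115, -0.501, 0.858], [-0.993, 0.056, -0.1], [0.002, -0.863, -0.504]]
contact_force: [-0.6, 0.8, -0.5]
opening: 0.996
t [0.006 0.61  0.052] w [ 0.0008 -0.0002  0.0003] deg 0.3
[ 0.35426705  0.64389941  0.18977783  1.59762967  0.22859028 -2.72767952]
```

View pics/w23.png

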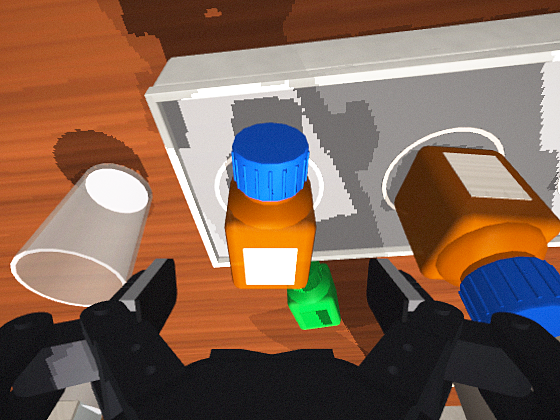

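```bash

python3 -m creep '[{"tx":0.006,"ty":0.2,"tz":0.05,"wx":0,"wy":0,"wz":0,"grip":-1},{"tx":0.006,"ty":0.4,"tz":0.05,"wx":0,"wy":0,"wz":0,"grip":-1},{"tx":0.006,"ty":0.6,"tz":0.05,"wx":0,"wy":0,"wz":0,"grip":-1},{"tx":0.006,"ty":0.61,"tz":0.05,"wx":0,"wy":0,"wz":0,"grip":-1},{"tx":0.006,"ty":0.61,"tz":0.05,"wx":0,"wy":0,"wz":0,"grip":-1}]' 50
python3 -m creep '[{"tx":0,"ty":0,"tz":0,"wx":0,"wy":0,"wz":0,"grip":-0.3},{"tx":0,"ty":0,"tz":0,"wx":0,"wy":0,"wz":0,"grip":1},{"tx":0,"ty":0,"tz":0,"wx":0,"wy":0,"wz":0,"grip":1},{"tx":0,"ty":0,"tz":0,"wx":0,"wy":0,"wz":0,"grip":1},{"tx":0,"ty":0,"tz":0,"wx":0,"wy":0,"wz":0,"grip":1},{"tx":0,"ty":0,"tz":0,"wx":0,"wy":0,"wz":0,"grip":1}]' 50
python3 - <<'E'
from h import *
s=arm.read_state();print(s['joint_positions'],s['contact_force']);c=camera("scene");save(c,"pics/s23.png",(290,170,450,300),5)
E
```

```text
clock: 36.15
tool_pos: [492.9, 332.7, 71.6]
tcp_rot: [[-0.116, -0.495, 0.861], [-0.993, 0.059, -0.1], [-0.001, -0.867, -0.499]]
contact_force: [0.1, -0.3, 0.1]
opening: 0.999
clock: 36.9
tool_pos: [492.8, 332.6, 70.9]
tcp_rot: [[-0.117, -0.496, 0.86], [-0.993, 0.059, -0.101], [-0.001, -0.866, -0.499]]
contact_force: [2.8, -0.1, 4.5]
opening: 0.574
[ 0.36866985  0.65309903  0.08657274  1.47529814  0.23622836 -2.71309054] [ 2.79047746 -0.07144376  4.50862423]
```

View pics/s23.png

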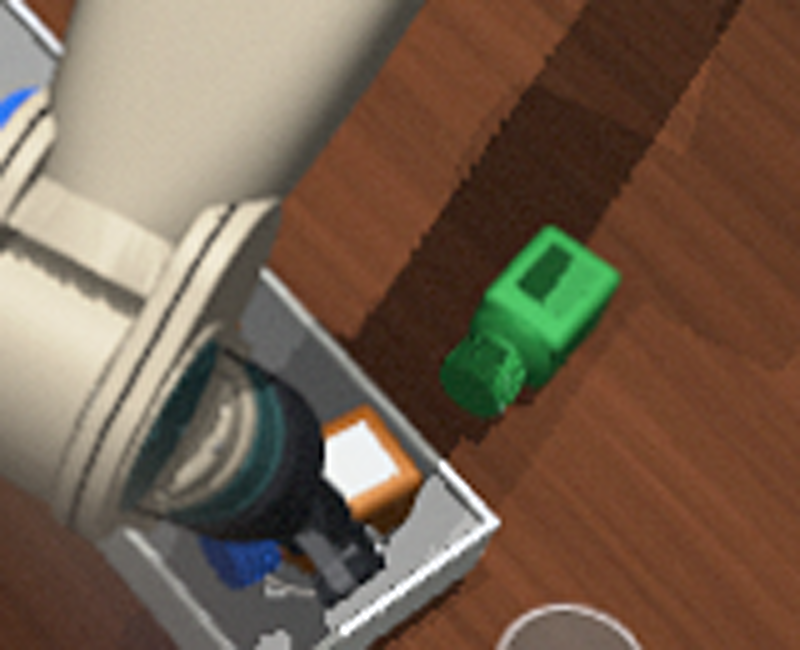

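```bash
cat >> h.py <<'E'
def endpose(Rg,Pg,G,u,dest,g=40,yaw=0,dz=0):
    """grip pose Rg,Pg; axis point G at g from base, axis u(2d); upright end pose at dest xy, extra yaw deg"""
    u=np.r_[np.array(u,float)/np.linalg.norm(u),0];ax=np.cross(u,[0,0,1.])
    Rr=R.from_euler('z',yaw,degrees=True).as_matrix()@R.from_rotvec(ax*np.pi/2).as_matrix()
    Re=Rr@Rg;v=Rr@(np.array(G)-np.array(Pg))
    return Re,np.array([dest[0],dest[1],55+g+dz])-v
E
python3 - <<'E'
from h import *
s=arm.read_state()
Re,Pe=endpose(s['tcp_rot'],s['tool_pos'],(495.2,331.2,80),(.993,-.115),(500.5,332.2),yaw=0)
print(Re.round(3).tolist(),Pe.round(1));go(Pe+[0,0,110],Re); go(s['tool_pos']+[0,0,100])
E
```

```text
[[-0.114, 0.861, 0.496], [-0.993, -0.098, -0.058], [-0.002, -0.499, 0.866]] [509.7 332.3  92.5]
t [-0.018 -1.224 -0.512] w [ 0.25   -0.0005  0.0003] deg 90.0
t [-0.001 -0.866 -0.499]
```

Lift, then check before tilting.

```bash

python3 -m creep '[{"tx":0,"ty":-0.15,"tz":-0.08,"wx":0,"wy":0,"wz":0,"grip":1},{"tx":0,"ty":-0.4,"tz":-0.22,"wx":0,"wy":0,"wz":0,"grip":1},{"tx":0,"ty":-0.7,"tz":-0.4,"wx":0,"wy":0,"wz":0,"grip":1},{"tx":0,"ty":-0.95,"tz":-0.55,"wx":0,"wy":0,"wz":0,"grip":1},{"tx":0,"ty":-0.95,"tz":-0.55,"wx":0,"wy":0,"wz":0,"grip":1}]'
python3 - <<'E'
from h import *
s=arm.read_state();print(s['contact_force']);c=camera("wrist");save(c,"pics/w24.png")
R0=np.array([[-0.117,-0.496,0.86],[-0.993,0.059,-0.101],[-0.001,-0.866,-0.499]])
Re,Pe=endpose(R0,(492.8,332.6,70.9),(495.2,331.2,80),(.993,-.115),(500.5,332.2))
print(Pe);go(Pe+[0,0,90],Re)
E
```

```text
clock: 37.58
tool_pos: [492.5, 332.8, 182.0]
tcp_rot: [[-0.116, -0.495, 0.861], [-0.993, 0.059, -0.1], [-0.002, -0.867, -0.498]]
contact_force: [0.6, 0.1, -1.7]
opening: 0.578
[ 0.55690903  0.07879922 -1.67941415]
[509.66780806 332.26032434  92.45487595]
t [-0.02  -0.109  0.142] w [ 2.501e-01 -2.000e-04  4.000e-04] deg 90.0
```

View pics/w24.png

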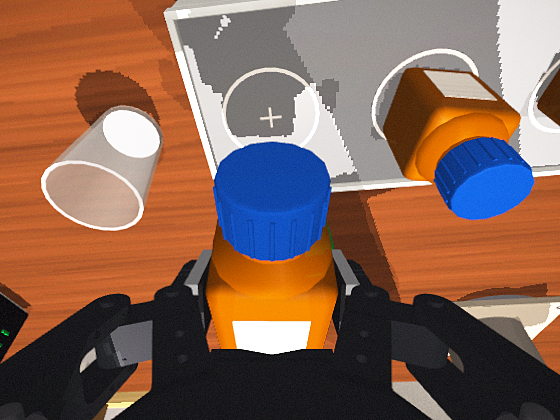

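```bash

python3 -m creep '[{"tx":0,"ty":0,"tz":0,"wx":0.02,"wy":0,"wz":0,"grip":1},{"tx":0,"ty":0,"tz":0.02,"wx":0.045,"wy":0,"wz":0,"grip":1},{"tx":0,"ty":-0.02,"tz":0.04,"wx":0.07,"wy":0,"wz":0,"grip":1},{"tx":0,"ty":-0.04,"tz":0.06,"wx":0.095,"wy":0,"wz":0,"grip":1},{"tx":0,"ty":-0.06,"tz":0.08,"wx":0.12,"wy":0,"wz":0,"grip":1},{"tx":0,"ty":-0.08,"tz":0.1,"wx":0.145,"wy":0,"wz":0,"grip":1},{"tx":0,"ty":-0.1,"tz":0.12,"wx":0.17,"wy":0,"wz":0,"grip":1},{"tx":0,"ty":-0.11,"tz":0.14,"wx":0.195,"wy":0,"wz":0,"grip":1},{"tx":-0.02,"ty":-0.11,"tz":0.14,"wx":0.22,"wy":0,"wz":0,"grip":1},{"tx":-0.02,"ty":-0.11,"tz":0.14,"wx":0.25,"wy":0,"wz":0,"grip":1},{"tx":-0.02,"ty":-0.11,"tz":0.14,"wx":0.25,"wy":0,"wz":0,"grip":1},{"tx":-0.02,"ty":-0.11,"tz":0.14,"wx":0.25,"wy":0,"wz":0,"grip":1}]'
python3 - <<'E'
from h import *
s=arm.read_state();print(s['contact_force'],s['joint_positions']);c=camera("scene");save(c,"pics/s25.png",(290,170,450,300),5)
R0=np.array([[-0.117,-0.496,0.86],[-0.993,0.059,-0.101],[-0.001,-0.866,-0.499]])
Re,Pe=endpose(R0,(492.8,332.6,70.9),(495.2,331.2,80),(.993,-.115),(500.5,332.2))
go(Pe+[0,0,6],Re)
E
```

```text
clock: 39.12
tool_pos: [506.7, 330.5, 177.8]
tcp_rot: [[-0.115, 0.856, 0.504], [-0.993, -0.102, -0.053], [0.006, -0.506, 0.862]]
contact_force: [-0.3, -0.7, -1.9]
opening: 0.581
[-0.28212686 -0.74001644 -1.8902479 ] [ 0.80429085  0.09734994 -0.81463465 -0.1400041  -0.75832152 -2.55899582]
t [-0.015  0.424 -0.693] w [0.001  0.0007 0.0006] deg 0.5
```

View pics/s25.png

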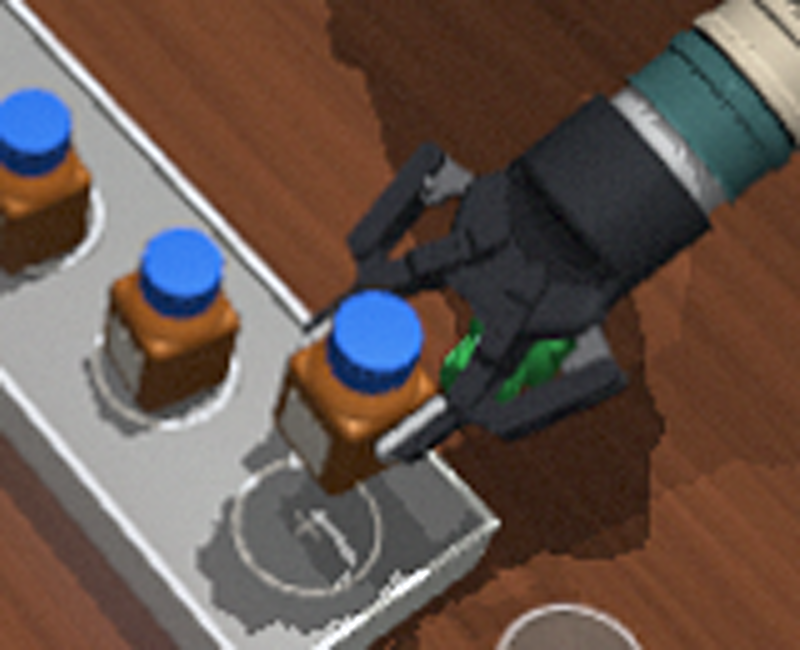

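```bash

python3 -m creep '[{"tx":0,"ty":0.1,"tz":-0.17,"wx":0,"wy":0,"wz":0,"grip":1},{"tx":-0.01,"ty":0.25,"tz":-0.42,"wx":0.001,"wy":0,"wz":0,"grip":1},{"tx":-0.015,"ty":0.37,"tz":-0.62,"wx":0.001,"wy":0,"wz":0,"grip":1},{"tx":-0.015,"ty":0.424,"tz":-0.693,"wx":0.001,"wy":0,"wz":0,"grip":1},{"tx":-0.015,"ty":0.424,"tz":-0.693,"wx":0.001,"wy":0,"wz":0,"grip":1}]'
python3 - <<'E'
from h import *
s=arm.read_state();print(s['contact_force'],s['joint_positions']);c=camera("scene");save(c,"pics/s26.png",(290,170,450,300),5)
R0=np.array([[-0.117,-0.496,0.86],[-0.993,0.059,-0.101],[-0.001,-0.866,-0.499]])
Re,Pe=endpose(R0,(492.8,332.6,70.9),(495.2,331.2,80),(.993,-.115),(500.5,332.2))
go(Pe+[0,0,3],Re)
E
```

```text
clock: 39.8
tool_pos: [511.9, 333.4, 100.9]
tcp_rot: [[-0.117, 0.862, 0.493], [-0.993, -0.102, -0.058], [0.0, -0.496, 0.868]]
contact_force: [-0.2, 0.5, -1.7]
opening: 0.579
[-0.17266923  0.51382335 -1.74820413] [ 0.8030266   0.28243026 -0.86344729 -0.38902361 -0.76287808 -2.56393854]
t [ 0.018  0.011 -0.066] w [-0.0007 -0.      0.0005] deg 0.3
```

View pics/s26.png

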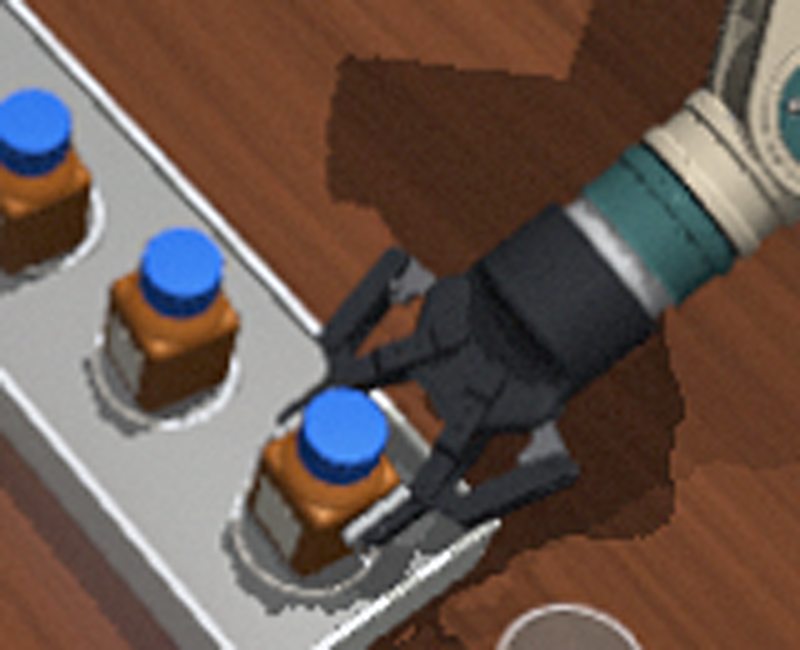

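```bash

python3 -m creep '[{"tx":0.01,"ty":0.006,"tz":-0.03,"wx":0,"wy":0,"wz":0,"grip":1},{"tx":0.015,"ty":0.012,"tz":-0.055,"wx":0,"wy":0,"wz":0,"grip":1},{"tx":0.015,"ty":0.012,"tz":-0.055,"wx":0,"wy":0,"wz":0,"grip":1}]'
python3 -m creep '[{"tx":0,"ty":0.01,"tz":-0.015,"wx":0,"wy":0,"wz":0,"grip":1},{"tx":0,"ty":0.01,"tz":-0.015,"wx":0,"wy":0,"wz":0,"grip":1}]'
python3 -m creep '[{"tx":0,"ty":0.005,"tz":-0.009,"wx":0,"wy":0,"wz":0,"grip":1},{"tx":0,"ty":0.005,"tz":-0.009,"wx":0,"wy":0,"wz":0,"grip":1}]'
```

```text
clock: 40.22
tool_pos: [509.5, 332.1, 95.8]
tcp_rot: [[-0.116, 0.862, 0.493], [-0.993, -0.101, -0.058], [0.0, -0.496, 0.868]]
contact_force: [0.1, 0.2, -2.5]
opening: 0.575
clock: 40.48
tool_pos: [509.7, 332.2, 93.8]
tcp_rot: [[-0.116, 0.862, 0.493], [-0.993, -0.101, -0.058], [0.0, -0.496, 0.868]]
contact_force: [-0.3, -0.2, -2.0]
opening: 0.58
clock: 40.72
tool_pos: [509.7, 332.2, 92.8]
tcp_rot: [[-0.116, 0.862, 0.493], [-0.993, -0.101, -0.057], [0.0, -0.496, 0.868]]
contact_force: [0.8, -0.5, -2.0]
opening: 0.576
```

```bash

python3 -m creep '[{"tx":0,"ty":0.006,"tz":-0.01,"wx":0,"wy":0,"wz":0,"grip":1},{"tx":0,"ty":0.006,"tz":-0.01,"wx":0,"wy":0,"wz":0,"grip":1}]'
python3 -m creep '[{"tx":0,"ty":0.005,"tz":-0.009,"wx":0,"wy":0,"wz":0,"grip":1},{"tx":0,"ty":0.005,"tz":-0.009,"wx":0,"wy":0,"wz":0,"grip":1}]'
```

```text
clock: 40.98
tool_pos: [509.7, 332.1, 91.6]
tcp_rot: [[-0.116, 0.862, 0.493], [-0.993, -0.101, -0.057], [0.0, -0.496, 0.868]]
contact_force: [0.3, -0.5, -2.3]
opening: 0.579
clock: 41.22
tool_pos: [509.9, 332.2, 90.9]
tcp_rot: [[-0.117, 0.863, 0.492], [-0.993, -0.101, -0.058], [-0.0, -0.495, 0.869]]
contact_force: [-1.6, 0.7, -1.1]
opening: 0.581
```

```bash

python3 -m creep '[{"tx":0,"ty":0.006,"tz":-0.01,"wx":0,"wy":0,"wz":0,"grip":1},{"tx":0,"ty":0.006,"tz":-0.01,"wx":0,"wy":0,"wz":0,"grip":1}]'
python3 - <<'E'
from h import *
c=camera("scene");save(c,"pics/s27.png",(290,170,450,300),5)
E
```

```text
clock: 41.48
tool_pos: [510.2, 332.2, 90.9]
tcp_rot: [[-0.118, 0.864, 0.49], [-0.993, -0.102, -0.059], [-0.001, -0.493, 0.87]]
contact_force: [-3.9, -0.2, 6.0]
opening: 0.577
```

View pics/s27.png

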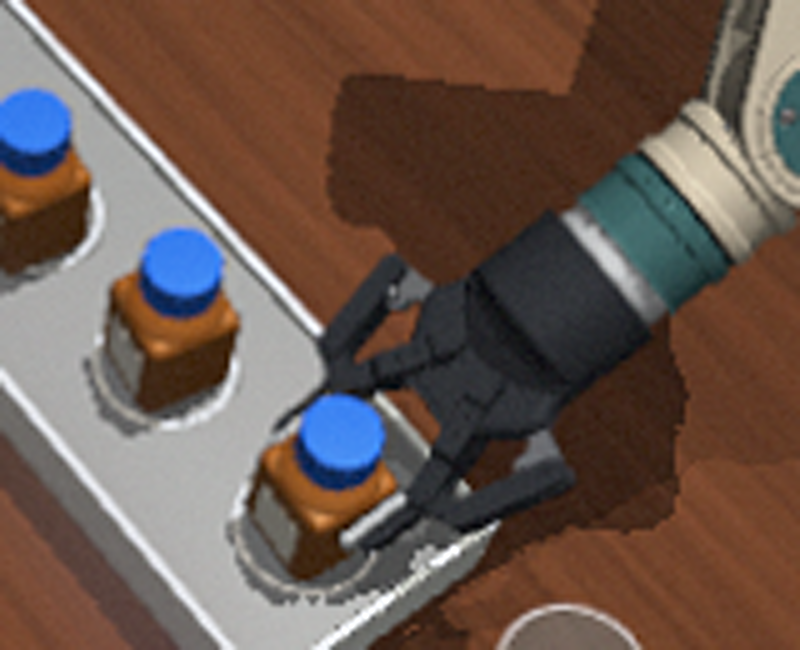

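```bash

python3 -m creep '[{"tx":0,"ty":-0.004,"tz":0.006,"wx":0,"wy":0,"wz":0,"grip":1},{"tx":0,"ty":-0.004,"tz":0.006,"wx":0,"wy":0,"wz":0,"grip":0},{"tx":0,"ty":-0.004,"tz":0.006,"wx":0,"wy":0,"wz":0,"grip":-0.5},{"tx":0,"ty":-0.004,"tz":0.006,"wx":0,"wy":0,"wz":0,"grip":-1},{"tx":0,"ty":-0.004,"tz":0.006,"wx":0,"wy":0,"wz":0,"grip":-1},{"tx":0,"ty":-0.15,"tz":0.006,"wx":0,"wy":0,"wz":0,"grip":-1},{"tx":0,"ty":-0.45,"tz":0.01,"wx":0,"wy":0,"wz":0,"grip":-1},{"tx":0,"ty":-0.9,"tz":0.05,"wx":0,"wy":0,"wz":0,"grip":-1},{"tx":0,"ty":-0.9,"tz":0.05,"wx":0,"wy":0,"wz":0,"grip":-1}]'
python3 - <<'E'
from h import *
s=arm.read_state();bottles(camera("top"));print(s['joint_positions'])
save(camera("scene"),"pics/s28.png")
c=camera("wrist");save(c,"pics/w28.png")
E
```

```text
clock: 42.65
tool_pos: [433.0, 342.3, 140.7]
tcp_rot: [[-0.113, 0.864, 0.491], [-0.994, -0.097, -0.058], [-0.002, -0.495, 0.869]]
contact_force: [0.2, -0.1, -0.1]
opening: 1.002
S1 [ 493. -218.] rect c [ 479.4 -207.1] [62. 29.] 48.1 z 103.8 23 cap [ 492.6 -216.9  154.4] zmax 158.0 155
S2 [ 494. -108.] rect c [ 498.7 -108.5] [50. 99.] 87.4 z 104.0 423 cap [ 537.5 -108.6   95.2] zmax 101.0 108
S3 [496.   2.] cap [5.026e+02 5.000e-01 1.542e+02] zmax 157.0 150
S4 [497. 112.] cap [507.1 116.3 154.1] zmax 157.0 150
S5 [498. 222.] cap [498.9 221.2 153.6] zmax 156.0 148
S6 [500. 332.] rect c [491.8 323. ] [42. 57.] 41.0 z 107.2 24 cap [498.4 331.1 153.8] zmax 157.0 156
[ 0.95835621  0.13344374 -0.88678681 -0.14992026 -0.86725098 -2.40348072]
```

View pics/s28.png

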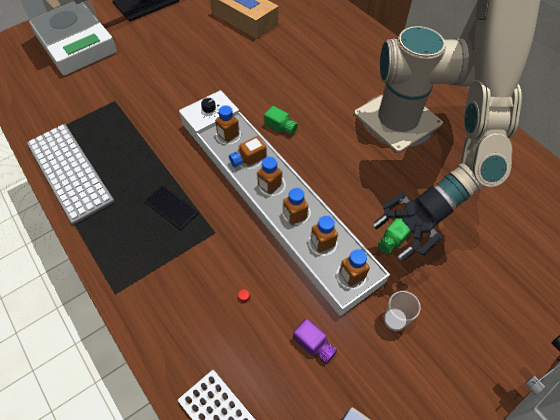

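```bash

python3 -m creep '[{"tx":0.1,"ty":-0.25,"tz":0.4,"wx":0,"wy":0.02,"wz":0,"grip":-1},{"tx":0.3,"ty":-0.5,"tz":0.8,"wx":0,"wy":0.04,"wz":0,"grip":-1},{"tx":0.7,"ty":-0.5,"tz":1,"wx":-0.015,"wy":0.06,"wz":0,"grip":-1},{"tx":1,"ty":-0.5,"tz":1,"wx":-0.03,"wy":0.08,"wz":0,"grip":-1},{"tx":1,"ty":-0.5,"tz":1,"wx":-0.04,"wy":0.1,"wz":0,"grip":-1}]'
python3 - <<'E'
from h import *
Rt=tool((.9985,-.05),35,1);t=Rt[:,1];P=np.array((490.2,-107.9,80))+12*t
print(P,P-90*t);s=arm.read_state();print(s['joint_positions'])
go(P-100*t+[0,0,50],Rt);print(s['tcp_rot'].T@[0,-1,0])
E
```

```text
clock: 43.42
tool_pos: [429.1, 238.7, 250.2]
tcp_rot: [[-0.451, 0.729, 0.514], [-0.759, -0.011, -0.651], [-0.47, -0.684, 0.558]]
contact_force: [-0.2, -0.2, 0.4]
opening: 0.999
[ 483.32569608 -107.55576846   70.17017547] [ 534.88297545 -110.13750503  143.89385945]
[ 0.64004643 -0.34855826 -0.83781535  0.37917854 -0.46018668 -1.95913994]
t [2.372 1.179 2.578] w [ 0.0984  0.3115 -0.2675] deg 152.0
[0.75892927 0.01052316 0.65108803]
```

```bash

python3 - <<'E'
from h import *
W=np.array([[-1,0,0],[0,0,-1],[0,-1,0.]]);go((470,120,260),W)
E
```

```text
t [0.67  0.244 1.038] w [-0.0574  0.1286 -0.1211] deg 66.9
```

```bash

python3 -m creep '[{"tx":0.1,"ty":0.03,"tz":0.15,"wx":-0.008,"wy":0.018,"wz":-0.017,"grip":-1},{"tx":0.2,"ty":0.06,"tz":0.3,"wx":-0.016,"wy":0.036,"wz":-0.034,"grip":-1},{"tx":0.3,"ty":0.1,"tz":0.45,"wx":-0.024,"wy":0.054,"wz":-0.051,"grip":-1},{"tx":0.4,"ty":0.14,"tz":0.6,"wx":-0.032,"wy":0.072,"wz":-0.068,"grip":-1},{"tx":0.5,"ty":0.18,"tz":0.75,"wx":-0.04,"wy":0.09,"wz":-0.085,"grip":-1},{"tx":0.6,"ty":0.22,"tz":0.9,"wx":-0.048,"wy":0.108,"wz":-0.102,"grip":-1},{"tx":0.67,"ty":0.24,"tz":1,"wx":-0.057,"wy":0.128,"wz":-0.121,"grip":-1},{"tx":0.67,"ty":0.24,"tz":1,"wx":-0.057,"wy":0.128,"wz":-0.121,"grip":-1}]'
python3 - <<'E'
from h import *
Rt=tool((.9985,-.05),35,1);t=Rt[:,1];P=np.array((490.2,-107.9,80))+12*t
s=arm.read_state();print(s['joint_positions'])
go(P-100*t+[0,0,50],Rt)
E
```

```text
clock: 44.42
tool_pos: [471.0, 123.0, 257.3]
tcp_rot: [[-1.0, 0.001, 0.004], [-0.004, -0.008, -1.0], [-0.001, -1.0, 0.008]]
contact_force: [-0.4, -0.2, -0.5]
opening: 1.0
[ 0.12748926  0.01683802 -0.27487578  1.27896219 -0.00814174 -1.4470229 ]
t [-0.687  0.572  2.332] w [ 0.0738  0.2493 -0.0798] deg 97.9
```

```bash

python3 -m creep '[{"tx":-0.1,"ty":0,"tz":0.2,"wx":0.0074,"wy":0.025,"wz":-0.008,"grip":-1},{"tx":-0.2,"ty":0,"tz":0.4,"wx":0.0148,"wy":0.05,"wz":-0.016,"grip":-1},{"tx":-0.3,"ty":0,"tz":0.6,"wx":0.022,"wy":0.075,"wz":-0.024,"grip":-1},{"tx":-0.4,"ty":0,"tz":0.8,"wx":0.03,"wy":0.1,"wz":-0.032,"grip":-1},{"tx":-0.5,"ty":0,"tz":1,"wx":0.037,"wy":0.125,"wz":-0.04,"grip":-1},{"tx":-0.55,"ty":0,"tz":1,"wx":0.044,"wy":0.15,"wz":-0.048,"grip":-1},{"tx":-0.6,"ty":0,"tz":1,"wx":0.052,"wy":0.175,"wz":-0.056,"grip":-1},{"tx":-0.65,"ty":0,"tz":1,"wx":0.059,"wy":0.2,"wz":-0.064,"grip":-1},{"tx":-0.69,"ty":0,"tz":1,"wx":0.066,"wy":0.225,"wz":-0.072,"grip":-1},{"tx":-0.69,"ty":0,"tz":1,"wx":0.074,"wy":0.249,"wz":-0.08,"grip":-1}]'
python3 - <<'E'
from h import *
Rt=tool((.9985,-.05),35,1);t=Rt[:,1];P=np.array((490.2,-107.9,80))+12*t
s=arm.read_state();print(s['joint_positions'])
go(P-100*t+[0,0,50],Rt)
E
```

```text
clock: 45.68
tool_pos: [538.0, 26.1, 258.6]
tcp_rot: [[0.047, -0.574, -0.817], [0.999, 0.026, 0.039], [-0.001, -0.818, 0.575]]
contact_force: [-0.3, 0.2, -0.6]
opening: 1.0
[-0.06537637  0.54733883  0.27618535  1.9121467  -0.01129347 -0.01440137]
t [-1.362  0.411 -0.4  ] w [-0.0003  0.0003 -0.0004] deg 0.2
```

```bash

python3 -m creep '[{"tx":-0.4,"ty":0,"tz":0,"wx":0,"wy":0,"wz":0,"grip":-1},{"tx":-0.95,"ty":0,"tz":0,"wx":0,"wy":0,"wz":0,"grip":-1}]'
python3 -m creep '[{"tx":-0.3,"ty":0.2,"tz":-0.2,"wx":0,"wy":0,"wz":0,"grip":-1},{"tx":-0.41,"ty":0.41,"tz":-0.4,"wx":0,"wy":0,"wz":0,"grip":-1},{"tx":-0.41,"ty":0.41,"tz":-0.4,"wx":0,"wy":0,"wz":0,"grip":-1},{"tx":-0.41,"ty":0.41,"tz":-0.4,"wx":0,"wy":0,"wz":0,"grip":-1}]'
python3 - <<'E'
from h import *
Rt=tool((.9985,-.05),35,1);t=Rt[:,1];P=np.array((490.2,-107.9,80))+12*t
s=arm.read_state();print(s['joint_positions'])
go(P-60*t,Rt);c=camera("wrist");save(c,"pics/w29.png");bottles(c,s)
E
```

```text
clock: 45.92
tool_pos: [533.7, -69.1, 258.3]
tcp_rot: [[0.04, -0.574, -0.818], [0.999, 0.024, 0.032], [0.001, -0.819, 0.574]]
contact_force: [-0.2, 0.5, -0.0]
opening: 1.0
clock: 46.42
tool_pos: [541.1, -109.8, 203.5]
tcp_rot: [[0.043, -0.573, -0.818], [0.999, 0.026, 0.035], [0.001, -0.819, 0.574]]
contact_force: [-0.1, 0.3, 0.5]
opening: 1.003
[-0.25410997  0.59678103  0.24178697  1.81667625 -0.11971285 -0.17425453]
t [-0.005  0.824 -0.291] w [-0.0001  0.001  -0.0005] deg 0.4
S1 [ 493. -218.] rect c [ 505.6 -206. ] [32. 66.] 52.0 z 104.7 406 cap [ 498.6 -215.4  154.1] zmax 155.0 3004
S2 [ 494. -108.] rect c [ 490.4 -108.4] [50. 76.] 86.4 z 104.2 4281 cap [ 540.8 -111.4   95.5] zmax 99.0 1419
S3 [496.   2.] rect c [516.5  -9.6] [65. 26.] 52.8 z 104.8 310 cap [507.7  -4.5 154. ] zmax 155.0 3019
S4 [497. 112.] rect c [513.8  96.7] [57. 25.] 22.8 z 104.3 849 cap [505.4  98.6 134.4] zmax 138.0 158
S5 [498. 222.]
S6 [500. 332.]
```

View pics/w29.png

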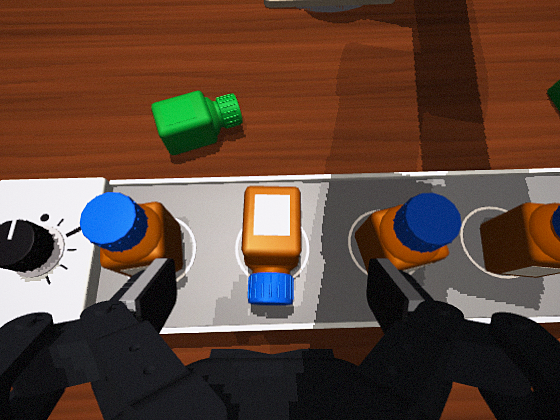

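```bash

python3 -m creep '[{"tx":0,"ty":0.2,"tz":-0.15,"wx":0,"wy":0,"wz":0,"grip":-1},{"tx":-0.005,"ty":0.5,"tz":-0.29,"wx":0,"wy":0.001,"wz":0,"grip":-1},{"tx":-0.005,"ty":0.8,"tz":-0.29,"wx":0,"wy":0.001,"wz":0,"grip":-1},{"tx":-0.005,"ty":0.82,"tz":-0.29,"wx":0,"wy":0.001,"wz":0,"grip":-1},{"tx":-0.005,"ty":0.82,"tz":-0.29,"wx":0,"wy":0.001,"wz":0,"grip":-1}]'
python3 - <<'E'
from h import *
Rt=tool((.9985,-.05),35,1);t=Rt[:,1];P=np.array((491,-107.9,80))+12*t
s=arm.read_state();print(s['joint_positions'])
go(P,Rt);c=camera("wrist");save(c,"pics/w30.png")
E
```

```text
clock: 47.1
tool_pos: [519.2, -109.9, 120.6]
tcp_rot: [[0.049, -0.571, -0.819], [0.999, 0.025, 0.042], [-0.003, -0.82, 0.572]]
contact_force: [0.8, -0.5, -0.1]
opening: 0.999
[-0.26214978  0.6190096   0.09638314  1.64546781 -0.12412359 -0.17417108]
t [0.008 0.615 0.   ] w [ 0.0004 -0.0001 -0.0006] deg 0.2
```

View pics/w30.png

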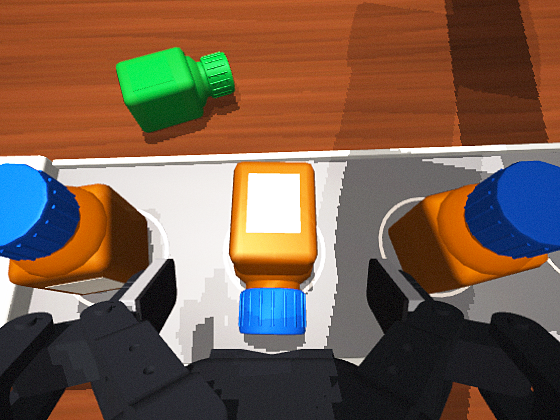

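Clear between neighbours. Descend and grip.

```bash

python3 -m creep '[{"tx":0.008,"ty":0.2,"tz":0,"wx":0,"wy":0,"wz":0,"grip":-1},{"tx":0.008,"ty":0.4,"tz":0,"wx":0,"wy":0,"wz":0,"grip":-1},{"tx":0.008,"ty":0.58,"tz":0,"wx":0,"wy":0,"wz":0,"grip":-1},{"tx":0.008,"ty":0.63,"tz":0,"wx":0,"wy":0,"wz":0,"grip":-1},{"tx":0.008,"ty":0.63,"tz":0,"wx":0,"wy":0,"wz":0,"grip":-1}]' 50
python3 -m creep '[{"tx":0,"ty":0,"tz":0,"wx":0,"wy":0,"wz":0,"grip":-0.3},{"tx":0,"ty":0,"tz":0,"wx":0,"wy":0,"wz":0,"grip":1},{"tx":0,"ty":0,"tz":0,"wx":0,"wy":0,"wz":0,"grip":1},{"tx":0,"ty":0,"tz":0,"wx":0,"wy":0,"wz":0,"grip":1},{"tx":0,"ty":0,"tz":0,"wx":0,"wy":0,"wz":0,"grip":1},{"tx":0,"ty":0,"tz":0,"wx":0,"wy":0,"wz":0,"grip":1}]' 50
python3 -m creep '[{"tx":0,"ty":-0.15,"tz":0.1,"wx":0,"wy":0,"wz":0,"grip":1},{"tx":0,"ty":-0.4,"tz":0.28,"wx":0,"wy":0,"wz":0,"grip":1},{"tx":0,"ty":-0.7,"tz":0.49,"wx":0,"wy":0,"wz":0,"grip":1},{"tx":0,"ty":-1,"tz":0.7,"wx":0,"wy":0,"wz":0,"grip":1},{"tx":0,"ty":-1,"tz":0.7,"wx":0,"wy":0,"wz":0,"grip":1}]'
python3 - <<'E'
from h import *
s=arm.read_state();print(s['contact_force'],s['joint_positions']);c=camera("wrist");save(c,"pics/w31.png")
E
```

```text
clock: 47.78
tool_pos: [482.3, -107.7, 67.8]
tcp_rot: [[0.05, -0.573, -0.818], [0.999, 0.026, 0.042], [-0.003, -0.819, 0.573]]
contact_force: [0.5, -0.2, 0.3]
opening: 1.002
clock: 48.52
tool_pos: [483.2, -107.8, 68.1]
tcp_rot: [[0.05, -0.571, -0.819], [0.999, 0.026, 0.042], [-0.003, -0.82, 0.572]]
contact_force: [4.3, 0.3, 5.5]
opening: 0.582
clock: 49.15
tool_pos: [483.1, -107.7, 192.4]
tcp_rot: [[0.049, -0.569, -0.821], [0.999, 0.025, 0.043], [-0.004, -0.822, 0.57]]
contact_force: [1.1, 0.8, -1.9]
opening: 0.582
[ 1.12599796  0.84000906 -1.85671297] [-0.27329525  0.50024408  0.06311621  1.72769544 -0.13032203 -0.18259235]
```

View pics/w31.png

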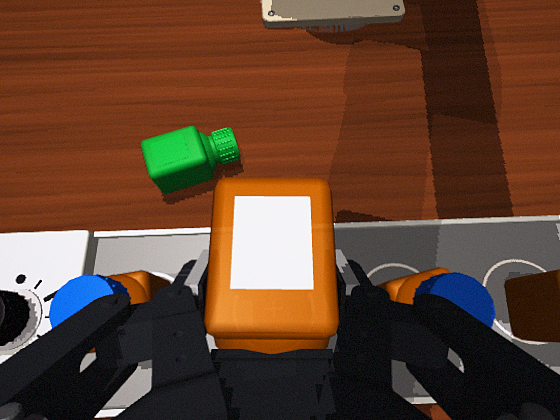

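```bash

cat > e2.py <<'E'
from h import *
R0=R.from_matrix([[0.05,-0.571,-0.819],[0.999,0.026,0.042],[-0.003,-0.82,0.572]]).as_matrix()
def E2(yaw,dz=0): return endpose(R0,(483.2,-107.8,68.1),(491.3,-107.9,80),(.9985,-.05),(495.4,-107.8),yaw=yaw,dz=dz)
E
python3 - <<'E'
from e2 import *
Re,Pe=E2(38);print(Re.round(2).tolist(),Pe.round(1));go(Pe+[0,0,100],Re)
Re,Pe=E2(0);print(Re.round(2).tolist(),Pe.round(1));go(Pe+[0,0,100],Re)
E
```

```text
[[-0.57, 0.67, -0.47], [0.82, 0.47, -0.33], [-0.0, -0.57, -0.82]] [ 505.3 -101.2   86.9]
t [ 0.074 -0.1   -0.205] w [-0.2402 -0.1144 -0.021 ] deg 96.1
[[0.05, 0.82, -0.57], [1.0, -0.04, 0.03], [-0.0, -0.57, -0.82]] [ 507.3 -108.7   86.9]
t [ 0.    -0.113 -0.225] w [-0.25    0.0007 -0.0005] deg 90.0
```

```bash

python3 -m creep '[{"tx":0,"ty":-0.02,"tz":-0.02,"wx":-0.02,"wy":-0.0095,"wz":-0.0018,"grip":1},{"tx":0.01,"ty":-0.04,"tz":-0.04,"wx":-0.044,"wy":-0.021,"wz":-0.004,"grip":1},{"tx":0.02,"ty":-0.06,"tz":-0.06,"wx":-0.068,"wy":-0.0324,"wz":-0.006,"grip":1},{"tx":0.03,"ty":-0.08,"tz":-0.08,"wx":-0.092,"wy":-0.0438,"wz":-0.008,"grip":1},{"tx":0.04,"ty":-0.1,"tz":-0.1,"wx":-0.116,"wy":-0.0552,"wz":-0.01,"grip":1},{"tx":0.05,"ty":-0.1,"tz":-0.12,"wx":-0.14,"wy":-0.0667,"wz":-0.012,"grip":1},{"tx":0.06,"ty":-0.1,"tz":-0.14,"wx":-0.164,"wy":-0.078,"wz":-0.0143,"grip":1},{"tx":0.07,"ty":-0.1,"tz":-0.16,"wx":-0.188,"wy":-0.0895,"wz":-0.0164,"grip":1},{"tx":0.074,"ty":-0.1,"tz":-0.18,"wx":-0.212,"wy":-0.101,"wz":-0.0185,"grip":1},{"tx":0.074,"ty":-0.1,"tz":-0.2,"wx":-0.2402,"wy":-0.1144,"wz":-0.021,"grip":1},{"tx":0.074,"ty":-0.1,"tz":-0.205,"wx":-0.2402,"wy":-0.1144,"wz":-0.021,"grip":1},{"tx":0.074,"ty":-0.1,"tz":-0.205,"wx":-0.2402,"wy":-0.1144,"wz":-0.021,"grip":1}]'
python3 - <<'E'
from e2 import *
s=arm.read_state();print(s['contact_force'],s['joint_positions']);c=camera("scene");save(c,"pics/s32.png",(170,70,330,190),5)
Re,Pe=E2(38);go(Pe+[0,0,6],Re)
E
```

```text
clock: 50.7
tool_pos: [504.5, -100.8, 185.0]
tcp_rot: [[-0.572, 0.669, -0.474], [0.82, 0.471, -0.326], [0.005, -0.575, -0.818]]
contact_force: [0.1, 0.2, -1.8]
opening: 0.58
[ 0.10304821  0.24278944 -1.82397046] [-0.82087309 -0.00286139 -0.75698577  0.624817    0.9447012  -1.32963891]
t [-0.005  0.535  0.762] w [-0.0005 -0.0004  0.0003] deg 0.2
```

View pics/s32.png

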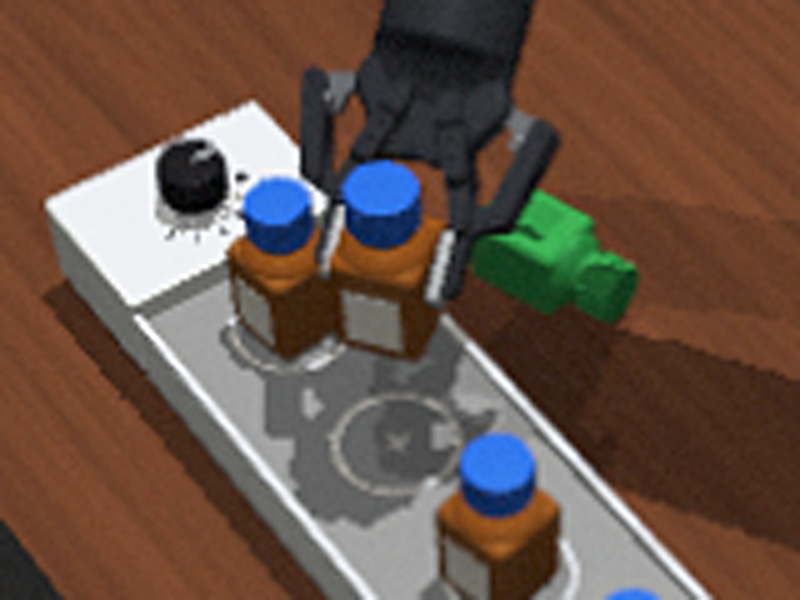

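```bash

python3 - <<'E'
from e2 import *
Re,Pe=E2(24);print(Pe);go(Pe+[0,0,50],Re)
E
```

```text
[ 506.6097011  -103.79428357   86.90513514]
t [-0.032  0.278  0.404] w [-0.0006  0.0219  0.0321] deg 14.0
```

```bash

python3 -m creep '[{"tx":-0.01,"ty":0.07,"tz":0.1,"wx":0,"wy":0.008,"wz":0.012,"grip":1},{"tx":-0.032,"ty":0.18,"tz":0.26,"wx":0,"wy":0.016,"wz":0.024,"grip":1},{"tx":-0.032,"ty":0.278,"tz":0.404,"wx":-0.0006,"wy":0.022,"wz":0.032,"grip":1},{"tx":-0.032,"ty":0.278,"tz":0.404,"wx":-0.0006,"wy":0.022,"wz":0.032,"grip":1}]'
python3 - <<'E'
from e2 import *
s=arm.read_state();print(s['contact_force'],s['joint_positions'])
Re,Pe=E2(24);go(Pe+[0,0,4],Re)
E
```

```text
clock: 51.25
tool_pos: [505.5, -101.3, 136.0]
tcp_rot: [[-0.361, 0.765, -0.534], [0.933, 0.298, -0.204], [0.003, -0.572, -0.82]]
contact_force: [0.2, -0.8, -1.3]
opening: 0.58
[ 0.23370325 -0.75718349 -1.34332045] [-0.77770673 -0.03573872 -0.97463299  0.10059799  0.84569218 -0.90170168]
t [-0.028  0.259  0.369] w [ 0.     -0.0001  0.0007] deg 0.3
```

```bash

python3 -m creep '[{"tx":-0.02,"ty":0.1,"tz":0.14,"wx":0,"wy":0,"wz":0,"grip":1},{"tx":-0.028,"ty":0.22,"tz":0.31,"wx":0,"wy":0,"wz":0,"grip":1},{"tx":-0.028,"ty":0.259,"tz":0.369,"wx":0,"wy":0,"wz":0,"grip":1},{"tx":-0.028,"ty":0.259,"tz":0.369,"wx":0,"wy":0,"wz":0,"grip":1}]'
python3 - <<'E'
from e2 import *
s=arm.read_state();print(s['contact_force'],s['joint_positions'])
Re,Pe=E2(24);go(Pe+[0,0,0],Re);c=camera("scene");save(c,"pics/s33.png",(170,70,330,190),5)
E
```

```text
clock: 51.75
tool_pos: [508.4, -106.7, 92.4]
tcp_rot: [[-0.359, 0.767, -0.532], [0.933, 0.295, -0.205], [-0.0, -0.57, -0.822]]
contact_force: [0.1, 0.1, -1.0]
opening: 0.58
[ 0.08668548  0.09502085 -1.02881363] [-0.78276948  0.08951765 -1.00617499 -0.05692569  0.84800773 -0.90540377]
t [0.034 0.026 0.049] w [0.0004 0.0001 0.0002] deg 0.2
```

View pics/s33.png

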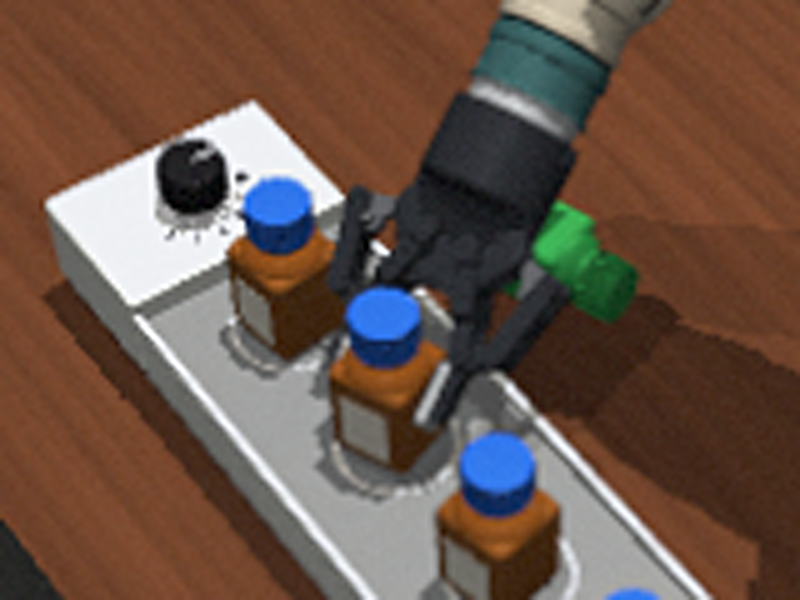

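```bash

python3 -m creep '[{"tx":0.03,"ty":0.01,"tz":0.025,"wx":0,"wy":0,"wz":0,"grip":1},{"tx":0.034,"ty":0.02,"tz":0.04,"wx":0,"wy":0,"wz":0,"grip":1},{"tx":0.034,"ty":0.02,"tz":0.04,"wx":0,"wy":0,"wz":0,"grip":1}]'
python3 -m creep '[{"tx":0,"ty":0.007,"tz":0.01,"wx":0,"wy":0,"wz":0,"grip":1},{"tx":0,"ty":0.007,"tz":0.01,"wx":0,"wy":0,"wz":0,"grip":1}]'
```

```text
clock: 52.18
tool_pos: [505.7, -103.2, 87.4]
tcp_rot: [[-0.358, 0.767, -0.532], [0.934, 0.295, -0.204], [0.0, -0.57, -0.821]]
contact_force: [1.0, -1.1, -2.3]
opening: 0.581
clock: 52.42
tool_pos: [506.3, -103.4, 86.9]
tcp_rot: [[-0.359, 0.768, -0.531], [0.933, 0.295, -0.204], [-0.0, -0.569, -0.822]]
contact_force: [-2.5, 0.5, 3.2]
opening: 0.582
```

Contact; release with partial opening and retreat along the tool axis.

```bash

python3 -m creep '[{"tx":0,"ty":0.004,"tz":0.006,"wx":0,"wy":0,"wz":0,"grip":1},{"tx":0,"ty":0,"tz":0,"wx":0,"wy":0,"wz":0,"grip":0},{"tx":0,"ty":0,"tz":0,"wx":0,"wy":0,"wz":0,"grip":-0.4},{"tx":0,"ty":0,"tz":0,"wx":0,"wy":0,"wz":0,"grip":-0.55},{"tx":0,"ty":0,"tz":0,"wx":0,"wy":0,"wz":0,"grip":-0.55},{"tx":0,"ty":-0.15,"tz":0,"wx":0,"wy":0,"wz":0,"grip":-0.55},{"tx":0,"ty":-0.4,"tz":0,"wx":0,"wy":0,"wz":0,"grip":-0.55},{"tx":0,"ty":-0.75,"tz":-0.05,"wx":0,"wy":0,"wz":0,"grip":-0.55},{"tx":0,"ty":-0.95,"tz":-0.2,"wx":0,"wy":0,"wz":0,"grip":-0.55},{"tx":0,"ty":-0.95,"tz":-0.2,"wx":0,"wy":0,"wz":0,"grip":-0.55}]'
python3 - <<'E'
from h import *
s=arm.read_state();bottles(camera("top"));print(s['joint_positions'])
save(camera("scene"),"pics/s34.png",(160,70,400,310),2.5)
c=camera("wrist");save(c,"pics/w34.png");c=camera("top");save(c,"pics/top34.png",(165,185,445,265),2.85)
E
```

```text
clock: 53.68
tool_pos: [444.3, -129.1, 158.6]
tcp_rot: [[-0.357, 0.769, -0.531], [0.934, 0.291, -0.207], [-0.004, -0.569, -0.822]]
contact_force: [0.2, 0.7, 0.4]
opening: 0.776
S1 [ 493. -218.] rect c [ 490.8 -214. ] [51. 39.] 10.4 z 107.1 27 cap [ 492.8 -216.7  154.4] zmax 158.0 157
S2 [ 494. -108.] cap [ 492.5 -106.6  154.3] zmax 157.0 156
S3 [496.   2.] cap [5.025e+02 5.000e-01 1.540e+02] zmax 157.0 149
S4 [497. 112.] cap [507.1 116.3 154.5] zmax 158.0 150
S5 [498. 222.] cap [498.9 221.  153.9] zmax 157.0 151
S6 [500. 332.] cap [498.4 330.7 154.1] zmax 157.0 156
[-0.98181291 -0.13420974 -0.96248758  0.42832381  0.92885749 -1.19077493]
```

View pics/s34.png

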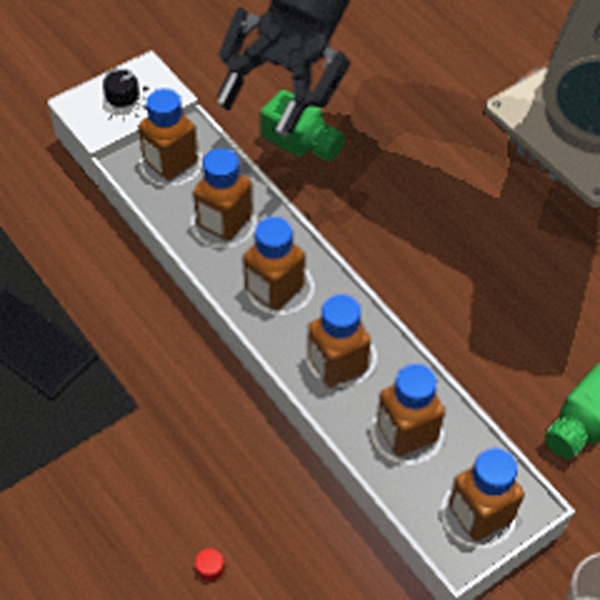

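View pics/top34.png

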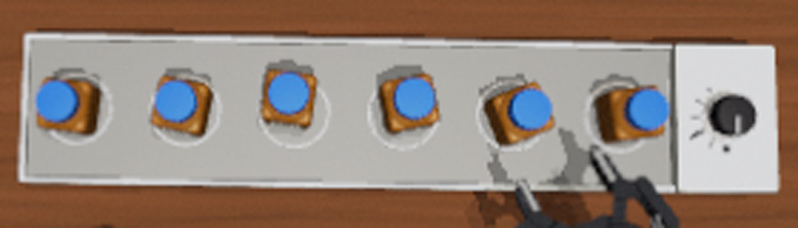

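```bash

python3 - <<'E'
from h import *
W=np.array([[-1,0,0],[0,0,-1],[0,-1,0.]]);go((450,-40,260),W)
s=arm.read_state();print((s['tcp_rot'].T@[0,0,1]).round(2),(s['tcp_rot'].T@[0,1,0]).round(2))
E
```

```text
t [ 0.785 -0.289 -1.067] w [ 0.134  -0.176  -0.0916] deg 86.2
[ 0.   -0.57 -0.82] [ 0.93  0.3  -0.2 ]
```

```bash

python3 -m creep '[{"tx":0,"ty":-0.25,"tz":-0.4,"wx":0,"wy":0,"wz":0,"grip":-0.55},{"tx":0.1,"ty":-0.35,"tz":-0.8,"wx":0.015,"wy":-0.02,"wz":-0.01,"grip":-1},{"tx":0.3,"ty":-0.35,"tz":-1,"wx":0.03,"wy":-0.04,"wz":-0.02,"grip":-1},{"tx":0.4,"ty":-0.3,"tz":-1,"wx":0.045,"wy":-0.06,"wz":-0.03,"grip":-1},{"tx":0.5,"ty":-0.29,"tz":-1,"wx":0.06,"wy":-0.08,"wz":-0.041,"grip":-1},{"tx":0.6,"ty":-0.29,"tz":-1,"wx":0.075,"wy":-0.1,"wz":-0.051,"grip":-1},{"tx":0.7,"ty":-0.29,"tz":-1,"wx":0.09,"wy":-0.12,"wz":-0.061,"grip":-1},{"tx":0.78,"ty":-0.29,"tz":-1,"wx":0.105,"wy":-0.14,"wz":-0.072,"grip":-1},{"tx":0.78,"ty":-0.29,"tz":-1,"wx":0.12,"wy":-0.16,"wz":-0.083,"grip":-1},{"tx":0.78,"ty":-0.29,"tz":-1,"wx":0.134,"wy":-0.176,"wz":-0.0916,"grip":-1}]'
python3 - <<'E'
from h import *
W=np.array([[-1,0,0],[0,0,-1],[0,-1,0.]]);print(arm.read_state()['joint_positions']);go((507,116,240),W)
E
```

```text
clock: 55.12
tool_pos: [447.0, -41.9, 254.1]
tcp_rot: [[-1.0, -0.002, 0.004], [-0.004, -0.004, -1.0], [0.002, -1.0, 0.004]]
contact_force: [0.2, -0.1, -0.6]
opening: 0.999
[-0.23473784 -0.05080928 -0.34787047  1.27506746 -0.00442416 -1.80980486]
t [-0.607  0.134 -1.577] w [-0.0006  0.0007  0.0004] deg 0.4
```

```bash

python3 -m creep '[{"tx":-0.2,"ty":0,"tz":-0.4,"wx":0,"wy":0,"wz":0,"grip":-1},{"tx":-0.4,"ty":0,"tz":-0.95,"wx":0,"wy":0,"wz":0,"grip":-1}]'
python3 -m creep '[{"tx":-0.2,"ty":0,"tz":-0.4,"wx":0,"wy":0,"wz":0,"grip":-1},{"tx":-0.2,"ty":0.1,"tz":-0.6,"wx":0,"wy":0,"wz":0,"grip":-1},{"tx":-0.2,"ty":0.13,"tz":-0.62,"wx":0,"wy":0,"wz":0,"grip":-1},{"tx":-0.2,"ty":0.13,"tz":-0.62,"wx":0,"wy":0,"wz":0,"grip":-1}]'
python3 - <<'E'
from h import *
s=arm.read_state();c=camera("wrist");save(c,"pics/w35.png")
for z in(155,):print(proj(c,(507,116,z),s))
W=np.array([[-1,0,0],[0,0,-1],[0,-1,0.]]);go((507,116,130),W)
bottles(c,s)
E
```

```text
clock: 55.38
tool_pos: [487.3, 53.7, 253.6]
tcp_rot: [[-1.0, -0.001, -0.002], [0.002, -0.002, -1.0], [0.001, -1.0, 0.002]]
contact_force: [0.5, -0.3, 0.4]
opening: 1.005
clock: 55.88
tool_pos: [506.1, 114.3, 241.0]
tcp_rot: [[-1.0, -0.001, -0.0], [0.0, -0.002, -1.0], [0.001, -1.0, 0.002]]
contact_force: [0.5, -0.4, 0.0]
opening: 1.006
(np.float64(270.4310496925187), np.float64(220.10943207125277))
t [-0.006  1.116 -0.023] w [-0.0003 -0.0001 -0.    ] deg 0.1
S1 [ 493. -218.]
S2 [ 494. -108.]
S3 [496.   2.] rect c [500.4  23.9] [44.  2.] 10.9 z 105.0 72 cap [507.3  11.3 152.8] zmax 155.0 415
S4 [497. 112.] rect c [506.2  92.5] [ 3. 47.] 83.9 z 104.3 113 cap [508.9 113.9 154.1] zmax 155.0 2029
S5 [498. 222.] rect c [509.3 205.5] [64. 31.] 29.6 z 104.4 346 cap [501.9 213.4 153.8] zmax 155.0 1736
S6 [500. 332.]
```

View pics/w35.png

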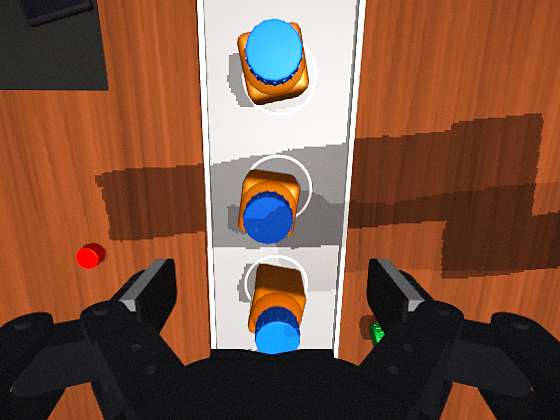

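```bash

python3 - <<'E'
from h import *
s=arm.read_state();c=camera("wrist");save(c,"pics/w36.png",(200,130,360,270),5)
print(onz(c,279.5,187,55,s),onz(c,268,215,155,s))
E
```

```text
[498.18177305 109.19900549  55.        ] [509.27684494 111.82718969 155.        ]
```

View pics/w36.png

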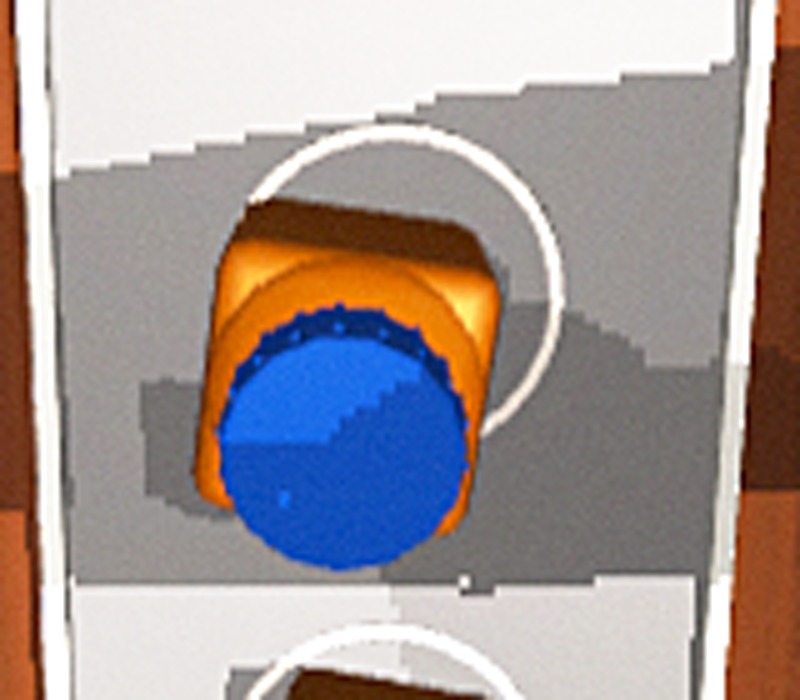

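```bash

python3 - <<'E'
from h import *
s=arm.read_state();c=camera("wrist")
print(onz(c,278.6,188.6,55,s),onz(c,268.5,220.3,155,s));go((508,116,130))
E
```

```text
[499.50266489 110.83717952  55.        ] [509.23131388 115.92354556 155.        ]
t [-0.01   1.124 -0.026]
```

```bash

python3 -m creep '[{"tx":-0.01,"ty":0.3,"tz":-0.02,"wx":0,"wy":0,"wz":0,"grip":-1},{"tx":-0.02,"ty":0.6,"tz":-0.025,"wx":0,"wy":0,"wz":0,"grip":-1},{"tx":-0.02,"ty":0.85,"tz":-0.025,"wx":0,"wy":0,"wz":0,"grip":-1},{"tx":-0.02,"ty":1,"tz":-0.025,"wx":0,"wy":0,"wz":0,"grip":-1},{"tx":-0.02,"ty":1,"tz":-0.025,"wx":0,"wy":0,"wz":0,"grip":-1}]' 30
python3 - <<'E'
from h import *
go((508.5,116,131));s=arm.read_state();print(s['contact_force'])
E
```

```text
clock: 56.65
tool_pos: [508.2, 116.1, 141.6]
tcp_rot: [[-1.0, -0.0, -0.001], [0.001, -0.002, -1.0], [0.0, -1.0, 0.002]]
contact_force: [-0.5, 0.8, -0.5]
opening: 0.997
t [-0.003  0.106  0.001] 
[-0.45402241  0.8093239  -0.46159406]
```

```bash

python3 -m creep '[{"tx":0,"ty":0.06,"tz":0,"wx":0,"wy":0,"wz":0,"grip":-0.5},{"tx":0,"ty":0.1,"tz":0,"wx":0,"wy":0,"wz":0,"grip":-0.1},{"tx":0,"ty":0.1,"tz":0,"wx":0,"wy":0,"wz":0,"grip":0.2},{"tx":0,"ty":0.1,"tz":0,"wx":0,"wy":0,"wz":0,"grip":1},{"tx":0,"ty":0.1,"tz":0,"wx":0,"wy":0,"wz":0,"grip":1},{"tx":0,"ty":0.1,"tz":0,"wx":0,"wy":0,"wz":0,"grip":1}]' 30
python3 -m creep '[{"tx":0,"ty":-0.02,"tz":0,"wx":0,"wy":0,"wz":0,"grip":1},{"tx":0,"ty":-0.04,"tz":0,"wx":0,"wy":0,"wz":0,"grip":1},{"tx":0.05,"ty":-0.04,"tz":0.025,"wx":0,"wy":0,"wz":0,"grip":1},{"tx":0.1,"ty":-0.04,"tz":0.05,"wx":0,"wy":0,"wz":0,"grip":1},{"tx":0.1,"ty":-0.04,"tz":0.05,"wx":0,"wy":0,"wz":0,"grip":1}]'
python3 - <<'E'
from h import *
s=arm.read_state();print(s['contact_force']);save(camera("scene"),"pics/s37.png",(230,130,390,250),5)
E
```

```text
clock: 57.4
tool_pos: [509.1, 116.8, 132.6]
tcp_rot: [[-1.0, 0.002, -0.0], [0.0, -0.002, -1.0], [-0.002, -1.0, 0.002]]
contact_force: [0.5, -0.1, 0.8]
opening: 0.434
clock: 58.02
tool_pos: [498.1, 111.5, 136.1]
tcp_rot: [[-1.0, 0.001, -0.001], [0.001, -0.002, -1.0], [-0.001, -1.0, 0.002]]
contact_force: [-0.1, -0.5, -1.4]
opening: 0.429
[-0.07213801 -0.45213891 -1.4140449 ]
```

View pics/s37.png

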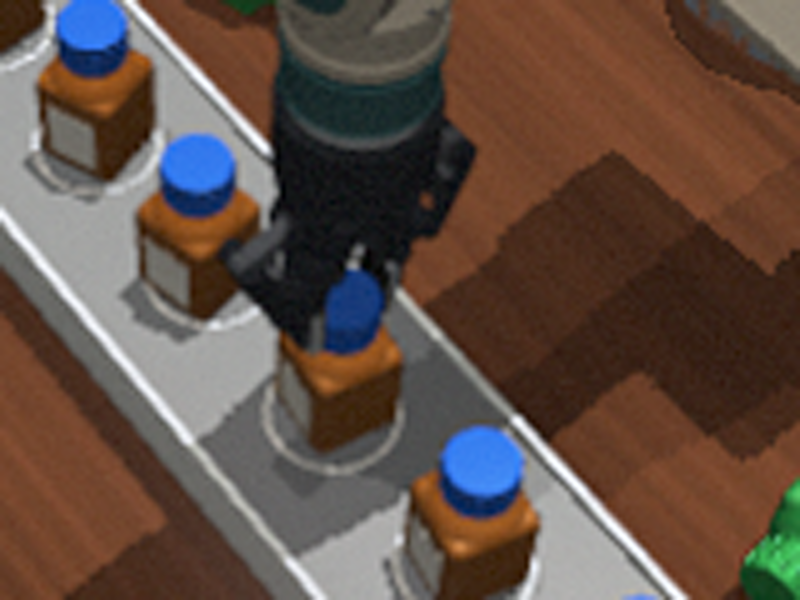

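Lower 4 mm, release, rise.

```bash

python3 -m creep '[{"tx":0,"ty":0.02,"tz":0,"wx":0,"wy":0,"wz":0,"grip":1},{"tx":0,"ty":0.04,"tz":0,"wx":0,"wy":0,"wz":0,"grip":1},{"tx":0,"ty":0.042,"tz":0,"wx":0,"wy":0,"wz":0,"grip":1},{"tx":0,"ty":0.038,"tz":0,"wx":0,"wy":0,"wz":0,"grip":0},{"tx":0,"ty":0.038,"tz":0,"wx":0,"wy":0,"wz":0,"grip":-0.5},{"tx":0,"ty":0.038,"tz":0,"wx":0,"wy":0,"wz":0,"grip":-1},{"tx":0,"ty":0.038,"tz":0,"wx":0,"wy":0,"wz":0,"grip":-1},{"tx":0,"ty":-0.2,"tz":0,"wx":0,"wy":0,"wz":0,"grip":-1},{"tx":0,"ty":-0.6,"tz":0,"wx":0,"wy":0,"wz":0,"grip":-1},{"tx":0,"ty":-1,"tz":0,"wx":0,"wy":0,"wz":0,"grip":-1},{"tx":0,"ty":-1,"tz":0,"wx":0,"wy":0,"wz":0,"grip":-1}]'
python3 - <<'E'
from h import *
s=arm.read_state();c=camera("wrist");save(c,"pics/w38.png");bottles(camera("top"));go((502.5,0.6,240))
E
```

```text
clock: 59.45
tool_pos: [501.7, 112.2, 240.3]
tcp_rot: [[-1.0, 0.009, -0.001], [0.0, -0.001, -1.0], [-0.009, -1.0, 0.001]]
contact_force: [0.1, -0.1, -0.3]
opening: 1.0
S1 [ 493. -218.] rect c [ 491. -215.] [51. 41.] 10.2 z 104.2 33 cap [ 492.8 -216.9  154.6] zmax 158.0 157
S2 [ 494. -108.] cap [ 492.5 -106.7  154. ] zmax 157.0 156
S3 [496.   2.] cap [502.4   0.6 154.2] zmax 157.0 151
S4 [497. 112.]
S5 [498. 222.] cap [498.9 221.2 154.1] zmax 158.0 151
S6 [500. 332.] rect c [497.3 327.3] [38. 50.] 81.9 z 105.7 23 cap [498.2 330.4 153.8] zmax 157.0 156
t [-0.036 -0.033  1.113]
```

View pics/w38.png

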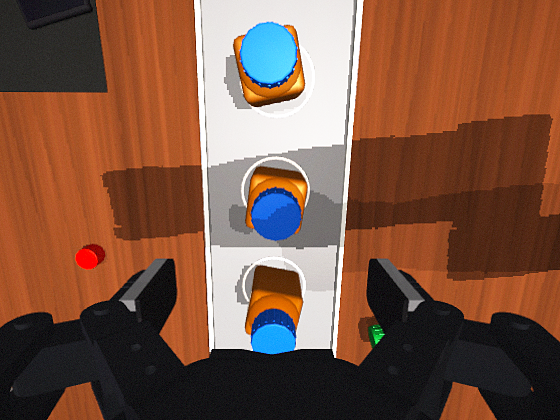

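```bash

python3 -m creep '[{"tx":-0.02,"ty":0,"tz":0.4,"wx":0,"wy":0,"wz":0,"grip":-1},{"tx":-0.02,"ty":0,"tz":1,"wx":0,"wy":0,"wz":0,"grip":-1},{"tx":-0.02,"ty":0,"tz":1,"wx":0,"wy":0,"wz":0,"grip":-1},{"tx":-0.02,"ty":0,"tz":1,"wx":0,"wy":0,"wz":0,"grip":-1}]'
python3 - <<'E'
from h import *
s=arm.read_state();c=camera("wrist");save(c,"pics/w39.png",(200,130,360,270),5);print(proj(c,(502.5,.6,155),s));go((503,1,131))
E
```

```text
clock: 60.05
tool_pos: [499.8, 12.0, 235.1]
tcp_rot: [[-1.0, -0.001, -0.001], [0.001, -0.001, -1.0], [0.001, -1.0, 0.001]]
contact_force: [-0.9, -0.4, -0.7]
opening: 1.001
(np.float64(267.9234403898571), np.float64(204.80254480077087))
t [-0.031  1.044  0.114]
```

View pics/w39.png

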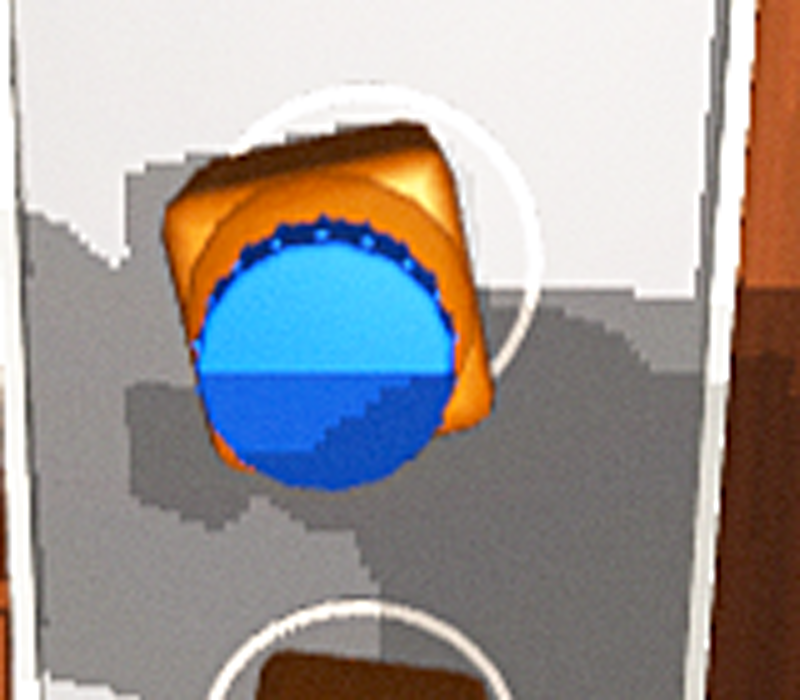

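```bash

python3 - <<'E'
from h import *
s=arm.read_state();c=camera("wrist")
print(onz(c,273.3,180.9,55,s),onz(c,265.3,203.5,155,s));go((503.8,1,131))
E
python3 -m creep '[{"tx":-0.02,"ty":0.2,"tz":0.11,"wx":0,"wy":0,"wz":0,"grip":-1},{"tx":-0.035,"ty":0.5,"tz":0.11,"wx":0,"wy":0,"wz":0,"grip":-1},{"tx":-0.035,"ty":0.75,"tz":0.11,"wx":0,"wy":0,"wz":0,"grip":-1},{"tx":-0.035,"ty":0.9,"tz":0.11,"wx":0,"wy":0,"wz":0,"grip":-1},{"tx":-0.035,"ty":0.9,"tz":0.11,"wx":0,"wy":0,"wz":0,"grip":-1}]' 30
python3 - <<'E'
from h import *
go((503.8,1,131))
E
```

```text
[498.14360374   0.5415287   55.        ] [5.04615390e+02 2.20126965e-01 1.55000000e+02]
t [-0.036  1.047  0.117] 
clock: 60.78
tool_pos: [503.3, 1.7, 145.4]
tcp_rot: [[-1.0, -0.001, 0.001], [-0.001, -0.001, -1.0], [0.001, -1.0, 0.001]]
contact_force: [-0.1, 0.2, 0.1]
opening: 1.0
t [-0.005  0.144  0.006]
```

```bash

python3 -m creep '[{"tx":-0.005,"ty":0.08,"tz":0.006,"wx":0,"wy":0,"wz":0,"grip":-0.5},{"tx":-0.005,"ty":0.14,"tz":0.006,"wx":0,"wy":0,"wz":0,"grip":-0.1},{"tx":-0.005,"ty":0.14,"tz":0.006,"wx":0,"wy":0,"wz":0,"grip":0.2},{"tx":-0.005,"ty":0.14,"tz":0.006,"wx":0,"wy":0,"wz":0,"grip":1},{"tx":-0.005,"ty":0.14,"tz":0.006,"wx":0,"wy":0,"wz":0,"grip":1},{"tx":-0.005,"ty":0.14,"tz":0.006,"wx":0,"wy":0,"wz":0,"grip":1}]' 30
python3 -m creep '[{"tx":0,"ty":-0.02,"tz":0,"wx":0,"wy":0,"wz":0,"grip":1},{"tx":0,"ty":-0.04,"tz":0,"wx":0,"wy":0,"wz":0,"grip":1},{"tx":0.03,"ty":-0.04,"tz":0,"wx":0,"wy":0,"wz":0,"grip":1},{"tx":0.065,"ty":-0.04,"tz":0,"wx":0,"wy":0,"wz":0,"grip":1},{"tx":0.065,"ty":-0.04,"tz":0,"wx":0,"wy":0,"wz":0,"grip":1}]'
python3 -m creep '[{"tx":0,"ty":0.02,"tz":0,"wx":0,"wy":0,"wz":0,"grip":1},{"tx":0,"ty":0.04,"tz":0,"wx":0,"wy":0,"wz":0,"grip":1},{"tx":0,"ty":0.042,"tz":0,"wx":0,"wy":0,"wz":0,"grip":1},{"tx":0,"ty":0.038,"tz":0,"wx":0,"wy":0,"wz":0,"grip":0},{"tx":0,"ty":0.038,"tz":0,"wx":0,"wy":0,"wz":0,"grip":-0.5},{"tx":0,"ty":0.038,"tz":0,"wx":0,"wy":0,"wz":0,"grip":-1},{"tx":0,"ty":0.038,"tz":0,"wx":0,"wy":0,"wz":0,"grip":-1},{"tx":0,"ty":-0.2,"tz":0,"wx":0,"wy":0,"wz":0,"grip":-1},{"tx":0,"ty":-0.6,"tz":0,"wx":0,"wy":0,"wz":0,"grip":-1},{"tx":0,"ty":-1,"tz":0,"wx":0,"wy":0,"wz":0,"grip":-1},{"tx":0,"ty":-1,"tz":0,"wx":0,"wy":0,"wz":0,"grip":-1}]'
python3 - <<'E'
from h import *
s=arm.read_state();c=camera("wrist");save(c,"pics/w40.png");bottles(camera("top"));print(s['joint_positions']);go((494,-323.3,220))
E
```

```text
clock: 61.52
tool_pos: [504.9, 0.1, 132.5]
tcp_rot: [[-1.0, 0.001, -0.001], [0.001, -0.002, -1.0], [-0.001, -1.0, 0.002]]
contact_force: [-0.4, -0.5, -2.0]
opening: 0.431
clock: 62.15
tool_pos: [497.8, 0.2, 136.4]
tcp_rot: [[-1.0, 0.001, -0.001], [0.001, -0.002, -1.0], [-0.001, -1.0, 0.002]]
contact_force: [-0.6, 0.7, -1.2]
opening: 0.428
clock: 63.52
tool_pos: [501.0, -0.1, 240.4]
tcp_rot: [[-1.0, 0.009, -0.001], [0.001, -0.003, -1.0], [-0.009, -1.0, 0.003]]
contact_force: [-0.1, -0.3, -0.5]
opening: 0.999
S1 [ 493. -218.] rect c [ 479.3 -209.3] [65. 34.] 50.2 z 104.0 24 cap [ 492.6 -216.8  154.6] zmax 158.0 157
S2 [ 494. -108.]
S3 [496.   2.] cap [486.9  13.7 154.5] zmax 378.0 31
S4 [497. 112.] cap [496.8 111.  154.3] zmax 157.0 149
S5 [498. 222.] cap [499.  220.9 154.1] zmax 158.0 152
S6 [500. 332.] rect c [497.3 327. ] [38. 50.] 82.4 z 105.9 26 cap [498.4 330.9 153.9] zmax 157.0 156
[-1.28378401e-01  4.45032768e-02 -2.82071014e-01  1.23467463e+00
 -1.45957574e-03 -1.69863429e+00]
t [0.042 0.172 3.235]
```

View pics/w40.png

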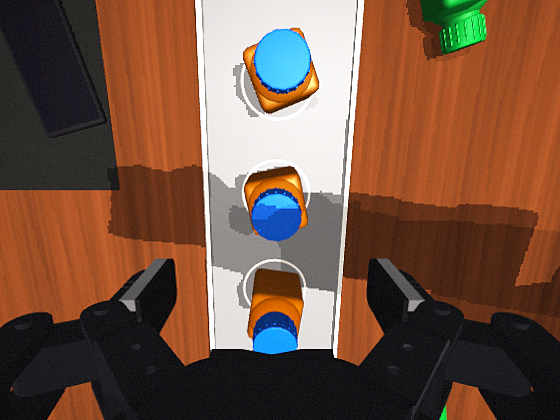

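```bash

python3 -m creep '[{"tx":0,"ty":0,"tz":0.5,"wx":0,"wy":0,"wz":0,"grip":-1},{"tx":0,"ty":0,"tz":1,"wx":0,"wy":0,"wz":0,"grip":-1}]'
python3 -m creep '[{"tx":0,"ty":0,"tz":0.5,"wx":0,"wy":0,"wz":0,"grip":-1},{"tx":0,"ty":0,"tz":1,"wx":0,"wy":0,"wz":0,"grip":-1}]'
python3 -m creep '[{"tx":0.04,"ty":0,"tz":0.5,"wx":0,"wy":0,"wz":0,"grip":-1},{"tx":0.04,"ty":0.1,"tz":1,"wx":0,"wy":0,"wz":0,"grip":-1},{"tx":0.04,"ty":0.17,"tz":1,"wx":0,"wy":0,"wz":0,"grip":-1},{"tx":0.04,"ty":0.17,"tz":1,"wx":0,"wy":0,"wz":0,"grip":-1}]'
python3 - <<'E'
from h import *
s=arm.read_state();c=camera("wrist");save(c,"pics/w41.png");t=camera("top");bottles(t);save(t,"pics/top41.png",(165,185,445,265),2.85);print(s['joint_positions']);go((494,-322.8,112))
E
```

```text
clock: 63.88
tool_pos: [497.0, -99.9, 234.7]
tcp_rot: [[-1.0, -0.002, 0.001], [-0.001, -0.001, -1.0], [0.002, -1.0, 0.001]]
contact_force: [1.3, 0.3, 0.0]
opening: 1.005
clock: 64.12
tool_pos: [496.8, -200.6, 234.7]
tcp_rot: [[-1.0, -0.002, -0.0], [0.0, 0.0, -1.0], [0.002, -1.0, -0.0]]
contact_force: [0.6, -0.4, 0.2]
opening: 0.998
clock: 64.62
tool_pos: [492.6, -298.5, 217.4]
tcp_rot: [[-1.0, -0.003, -0.001], [0.001, 0.002, -1.0], [0.003, -1.0, -0.002]]
contact_force: [-0.2, 0.4, 0.5]
opening: 0.999
S1 [ 493. -218.] rect c [ 483.3 -207.5] [61. 35.] 37.8 z 104.7 30 cap [ 492.8 -216.6  154.1] zmax 157.0 151
S2 [ 494. -108.] cap [ 492.4 -106.1  154.2] zmax 158.0 153
S3 [496.   2.] cap [495.9   0.6 154.6] zmax 158.0 152
S4 [497. 112.] cap [496.9 111.  154.6] zmax 157.0 151
S5 [498. 222.] cap [498.9 221.  154.1] zmax 158.0 152
S6 [500. 332.] cap [498.4 330.2 154. ] zmax 157.0 157
[-6.57065921e-01  1.99959831e-01 -1.53627609e-01  1.22053688e+00
  3.07320771e-06 -2.22681316e+00]
t [-0.004  1.071  0.245]
```

View pics/top41.png

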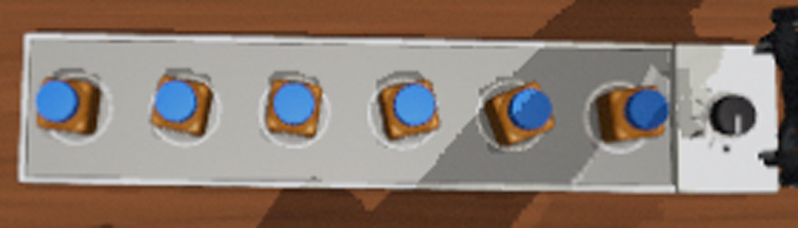

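View pics/w41.png

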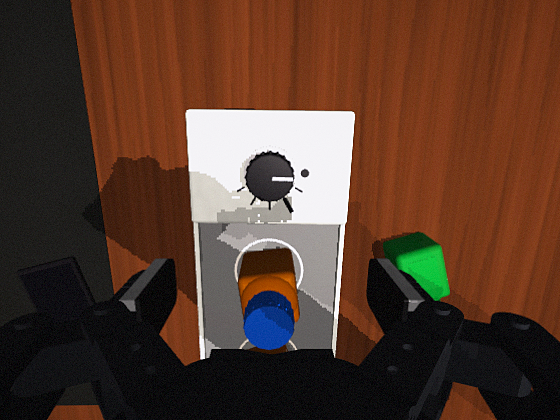

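```bash

python3 -m creep '[{"tx":-0.01,"ty":0,"tz":0.24,"wx":0,"wy":0,"wz":0,"grip":-1},{"tx":-0.01,"ty":0.3,"tz":0.24,"wx":0,"wy":0,"wz":0,"grip":-1},{"tx":-0.01,"ty":0.6,"tz":0.24,"wx":0,"wy":0,"wz":0,"grip":-1},{"tx":-0.01,"ty":0.9,"tz":0.24,"wx":0,"wy":0,"wz":0,"grip":-1},{"tx":-0.01,"ty":1,"tz":0.24,"wx":0,"wy":0,"wz":0,"grip":-1},{"tx":-0.01,"ty":1,"tz":0.24,"wx":0,"wy":0,"wz":0,"grip":-1}]' 40
python3 - <<'E'
from h import *
s=arm.read_state();c=camera("wrist");save(c,"pics/w42.png");go((494,-322.5,82))
E
```

```text
clock: 65.47
tool_pos: [495.3, -324.0, 120.0]
tcp_rot: [[-1.0, 0.001, -0.0], [0.0, -0.001, -1.0], [-0.001, -1.0, 0.001]]
contact_force: [-0.0, -0.6, 0.6]
opening: 0.999
t [ 0.02   0.39  -0.021]
```

View pics/w42.png

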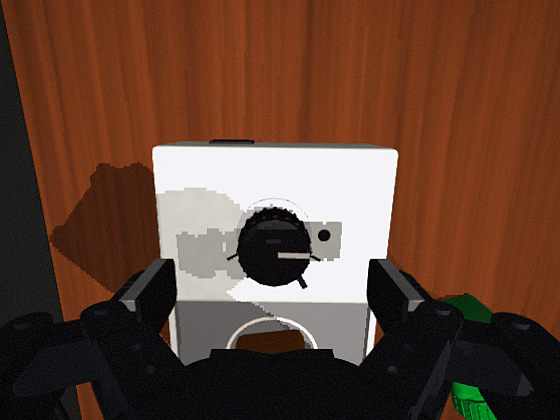

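```bash

python3 -m creep '[{"tx":0.01,"ty":0.2,"tz":-0.02,"wx":0,"wy":0,"wz":0,"grip":-1},{"tx":0.015,"ty":0.385,"tz":-0.02,"wx":0,"wy":0,"wz":0,"grip":-1},{"tx":0.015,"ty":0.385,"tz":-0.02,"wx":0,"wy":0,"wz":0,"grip":-0.2},{"tx":0.015,"ty":0.385,"tz":-0.02,"wx":0,"wy":0,"wz":0,"grip":0.3},{"tx":0.015,"ty":0.385,"tz":-0.02,"wx":0,"wy":0,"wz":0,"grip":1},{"tx":0.015,"ty":0.385,"tz":-0.02,"wx":0,"wy":0,"wz":0,"grip":1},{"tx":0.015,"ty":0.385,"tz":-0.02,"wx":0,"wy":0,"wz":0,"grip":1},{"tx":0.015,"ty":0.385,"tz":-0.02,"wx":0,"wy":0,"wz":0,"grip":1}]' 60
python3 -m creep '[{"tx":0,"ty":0.04,"tz":0,"wx":0,"wy":0,"wz":0,"grip":1},{"tx":0,"ty":0.068,"tz":0,"wx":0,"wy":0,"wz":0,"grip":1},{"tx":0,"ty":0.068,"tz":0,"wx":0,"wy":0,"wz":0,"grip":1}]' 60
```

```text
clock: 66.53
tool_pos: [494.1, -322.5, 82.1]
tcp_rot: [[-1.0, 0.002, -0.001], [0.001, -0.003, -1.0], [-0.002, -1.0, 0.003]]
contact_force: [-1.0, -1.0, 3.2]
opening: 0.447
clock: 66.9
tool_pos: [494.2, -322.6, 76.9]
tcp_rot: [[-1.0, 0.002, -0.001], [0.001, -0.003, -1.0], [-0.002, -1.0, 0.003]]
contact_force: [-5.2, 1.5, 14.2]
opening: 0.442
```

```bash

python3 -m creep '[{"tx":0,"ty":0,"tz":0,"wx":0,"wy":0.025,"wz":0,"grip":1},{"tx":0,"ty":0,"tz":0,"wx":0,"wy":0.05,"wz":0,"grip":1},{"tx":0,"ty":0,"tz":0,"wx":0,"wy":0.075,"wz":0,"grip":1},{"tx":0,"ty":0,"tz":0,"wx":0,"wy":0.1,"wz":0,"grip":1},{"tx":0,"ty":0,"tz":0,"wx":0,"wy":0.125,"wz":0,"grip":1},{"tx":0,"ty":0,"tz":0,"wx":0,"wy":0.15,"wz":0,"grip":1},{"tx":0,"ty":0,"tz":0,"wx":0,"wy":0.167,"wz":0,"grip":1},{"tx":0,"ty":0,"tz":0,"wx":0,"wy":0.167,"wz":0,"grip":1}]'
python3 - <<'E'
from h import *
s=arm.read_state();print(s['torque'],s['contact_force']);x=s['tcp_rot'][:,0];print(np.degrees(np.arctan2(x[1],x[0])))
E
python3 -m creep '[{"tx":0,"ty":-0.04,"tz":0,"wx":0,"wy":0,"wz":0,"grip":1},{"tx":0,"ty":-0.065,"tz":0,"wx":0,"wy":0,"wz":0,"grip":1},{"tx":0,"ty":-0.065,"tz":0,"wx":0,"wy":0,"wz":0,"grip":0},{"tx":0,"ty":-0.065,"tz":0,"wx":0,"wy":0,"wz":0,"grip":-1},{"tx":0,"ty":-0.065,"tz":0,"wx":0,"wy":0,"wz":0,"grip":-1},{"tx":0,"ty":-0.065,"tz":0,"wx":0,"wy":0,"wz":0,"grip":-1},{"tx":0,"ty":-0.4,"tz":0,"wx":0,"wy":0,"wz":0,"grip":-1},{"tx":0,"ty":-0.9,"tz":0,"wx":0,"wy":0,"wz":0,"grip":-1},{"tx":0,"ty":-1,"tz":0,"wx":0,"wy":0,"wz":0,"grip":-1},{"tx":0,"ty":-1,"tz":0,"wx":0,"wy":0,"wz":0,"grip":-1}]'
python3 - <<'E'
from h import *
s=arm.read_state();c=camera("wrist");save(c,"pics/w43.png",(200,80,360,240),4);bottles(camera("top"));print(bydepth(c,271,195,s))
E
```

```text
clock: 67.9
tool_pos: [494.0, -322.5, 76.9]
tcp_rot: [[-0.497, 0.002, -0.868], [0.868, -0.003, -0.497], [-0.004, -1.0, -0.0]]
contact_force: [-5.1, 1.3, 15.4]
opening: 0.444
[ 0.27338081  1.15586674 -0.06870019] [-5.05752409  1.32246962 15.44278495]
119.80288764174293
clock: 69.15
tool_pos: [494.2, -322.2, 175.6]
tcp_rot: [[-0.498, 0.003, -0.867], [0.867, -0.003, -0.498], [-0.004, -1.0, -0.001]]
contact_force: [-0.4, 0.5, 0.4]
opening: 1.003
S1 [ 493. -218.] rect c [ 479.1 -205.5] [61. 30.] 47.0 z 105.9 27 cap [ 492.8 -217.3  154.4] zmax 157.0 154
S2 [ 494. -108.] cap [ 492.6 -105.9  154.5] zmax 158.0 155
S3 [496.   2.] cap [4.969e+02 4.000e-01 1.545e+02] zmax 158.0 153
S4 [497. 112.] cap [496.8 111.  154.5] zmax 158.0 149
S5 [498. 222.] cap [498.8 219.9 154.6] zmax 158.0 150
S6 [500. 332.] cap [498.4 330.3 153.7] zmax 157.0 157
[ 478.46416918 -332.91326916  101.64948679]
```

View pics/w43.png

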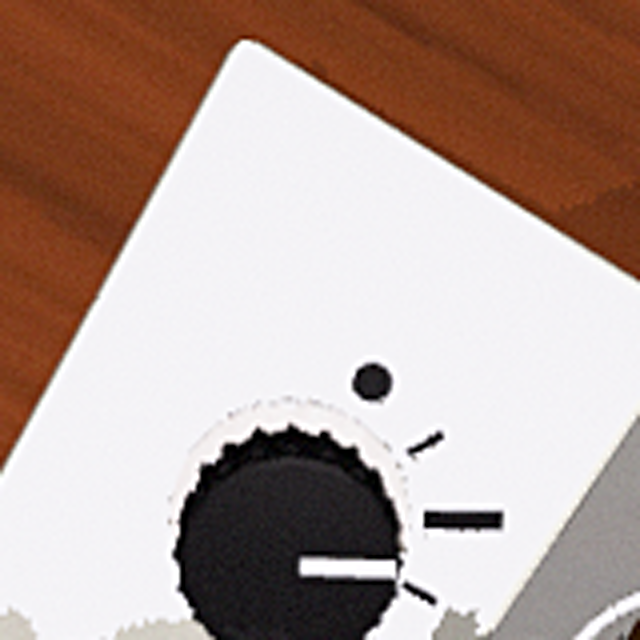

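```bash

python3 -m creep '[{"tx":0,"ty":-0.3,"tz":0,"wx":0,"wy":0,"wz":0,"grip":-1},{"tx":0,"ty":-0.6,"tz":0,"wx":0,"wy":0,"wz":0,"grip":-1},{"tx":0,"ty":-0.6,"tz":0,"wx":0,"wy":0,"wz":0,"grip":-1},{"tx":0,"ty":-0.6,"tz":0,"wx":0,"wy":0,"wz":0,"grip":-1},{"tx":0,"ty":-0.6,"tz":0,"wx":0,"wy":0,"wz":0,"grip":-1},{"tx":0,"ty":-0.6,"tz":0,"wx":0,"wy":0,"wz":0,"grip":-1}]'
python3 - <<'E'
from h import *
s=arm.read_state();c=camera("wrist")
f=lambda x,y:((x+.5)/4-.5+200,(y+.5)/4-.5+80)
bottles(camera("top"));save(camera("scene"),"pics/s44.png");save(c,"pics/w44.png",(200,80,360,240),4)
E
```

```text
clock: 70.0
tool_pos: [493.0, -321.2, 233.4]
tcp_rot: [[-0.498, -0.0, -0.867], [0.867, -0.0, -0.498], [0.0, -1.0, 0.0]]
contact_force: [0.2, -1.0, 0.0]
opening: 1.001
S1 [ 493. -218.] rect c [ 492.1 -215.3] [51. 41.] 7.2 z 106.0 23 cap [ 492.9 -217.1  154.3] zmax 157.0 151
S2 [ 494. -108.] cap [ 492.5 -106.3  154. ] zmax 158.0 153
S3 [496.   2.] cap [496.9   0.5 154.4] zmax 158.0 153
S4 [497. 112.] cap [496.9 111.  153.8] zmax 157.0 149
S5 [498. 222.] cap [498.9 221.  153.8] zmax 157.0 152
S6 [500. 332.] cap [498.3 330.6 153.6] zmax 157.0 157
```

View pics/s44.png

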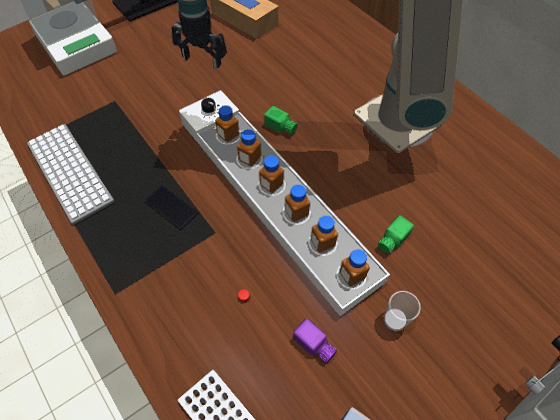

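View pics/w44.png

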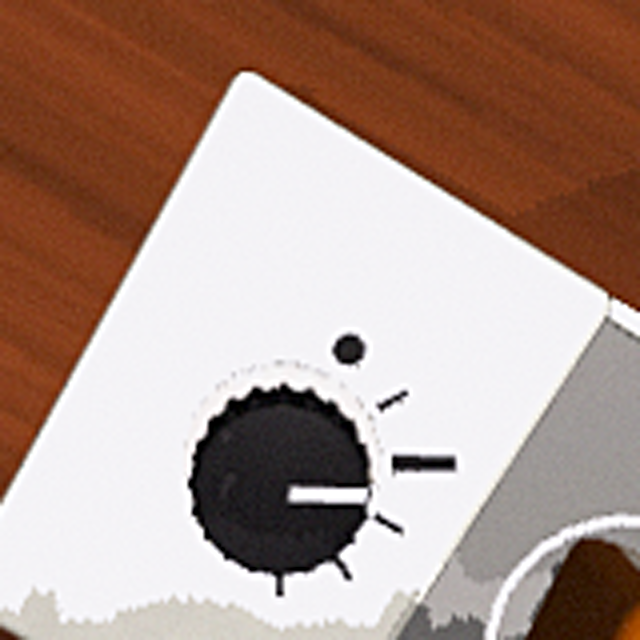

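All six bottles are standing within a few millimetres of their stations. The pointer is parallel to the long mark, the knob is up, and the phone, beaker and red cap are where they were. Handing in.

```bash
python3 -c "
from plant import arm
print(arm.close_job())"
```

```text
the job is handed in; nothing more can be done
None
```

The job is done and handed in, at about 70 s of the 210 s allowed.

- **Dial off:** I pressed it and turned it anticlockwise to the hard stop. It sprang up with the pointer at the dot.
- **Bottles:** I stood up all five tipped bottles on the stations where they lay (1, 2, 3, 5 and 6). I also re-centred the bottle that was already standing on station 4, about 11 mm off, and the one on station 3, which I had first set down about 6.5 mm off because the arm reached a joint limit there.
- **Restart:** I pressed the dial, turned it clockwise 60° and let it spring up.

**Last checks:** In the top camera all six caps are at standing height (about 154 mm), within about 2 mm of their stations. In the wrist picture the pointer is parallel to the long mark, and just after release the knob measured 101.6 mm high, so it is up. The phone, beaker, red cap and the green and purple look-alikes look unmoved in the final scene picture; I did not measure them. The gripper is open and clear of everything.

The cameras differed by about 3 to 6 mm on some station crosses and cap centres, well inside the 15 mm limit. No check failed, and I saw no knocked bottle or grip slip.

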